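Rake dry clay lumps into an even layer in the drying tray

ROBOT

A 6-joint arm with a two-finger parallel gripper is mounted at the origin on a cart in front of the work surface, level with it; the furniture and walls round the work are solid. World frame = base frame: x ahead of the robot, y to its left, z up, the work surface at z = 0. Lengths are in m, angles in rad, forces in N, time in s.
With the tool pointing down it reaches from about 0.325 to 0.75 m from the base axis. Payload 7.6 kg.
Tool frame: the origin (TCP) lies midway between the tips of the shut fingers; the grasp point (between the pads) lies 19 mm behind it; z points along the fingers, y is the direction in which the jaws open and shut (so a half turn about z gives the same grasp; the last joint's range is limited). The gripper opens to 85 mm and grips with 20 to 120 N. Pads are 22 mm wide; open, the fingers measure 114 mm over their backs; the gripper's body (76 mm by 85 mm) begins 54 mm behind the grasp point. The pads swing forward as they close: fully open they stand 13 mm farther back than shut.
Start: joints at [-1.232, 0.052, 1.401, -0, 1.689, -0.07], TCP at [0.209, -0.482, 0.231] pointing down, gripper open.
Joint ranges: [-2.9, 2.9], [-0.91, 2.17], [0.12, 2.37], [-1.06, 4.2], [0.26, 2.73], [-2.93, 2.93]. Speed limits (rad/s): [2.57, 2.57, 3.01, 3.14, 3.14, 3.14].

INTERFACE

Orientations are given as a rotation vector (axis times angle).
In Python, from bench import * gives the robot as it stands.
- The arm moves only by the tool apply_moves, never from a script. Its arguments are lists of equal length, an entry for each row: "linear": the shift along the tool's x, y, z normalised to -1 to 1, where 1 is 75 cm, a list of three; "rot": the turn, a rotation vector about the tool's x, y, z normalised to -1 to 1, where 1 is 0.5 rad, a list of three. In form: {"linear": [[dx, dy, dz], ...], "rot": [[rx, ry, rz], ...]}. A call has 1 to 12 rows; each row is the pose to reach, as a shift and turn from the pose commanded when the call began, along the tool's axes at that moment; what a row does not reach only later rows make up. A row lasts 1/8 s, in which the tool goes at most 62.5 mm and 10.7 degrees, less where a joint would pass 70% of its speed; a pose out of reach is approached as far as the arm can. A call with a number of a shift or a turn outside -1 to 1 is refused whole. A call with a gripper value outside its range is refused whole. "gripper" is the opening, from 0 (shut) to 1 (fully open), set as the call begins (left out, the last holds). The fingers move at their own pace and stop on an object; the grip force is fixed at half the most. Time passes only in rows, so rows that repeat a pose let the fingers close. It gives the time, the measured TCP pose, the force and the opening at its end, in the units of the state.
- observe(): the state, without advancing time (a new reading comes with each control period).
- capture(name): name is "side" or "top" or "wrist"; returns a dict with "color" (480x640x3 uint8, blue, green, red), "intrinsics" (3x3 intrinsics, pixels), "extrinsics" (4x4, takes a point from world to camera coordinates). Camera axes: x right, y up, looking along -z (the intrinsics and any distortion apply to the point x, -y, -z); pixel columns grow to the right and rows downward; lengths in m; the calibration is good to about 2 mm. A picture is of the moment at which its call begins. There is no depth.
- finish_job(): hands the job in, once; it reports no verdict.
The state is a dict: "clock": time; "joints": joint angles; "qd": joint speeds; "joint_torque": joint torques, N m; "eef_pos": TCP position; "orientation": TCP orientation; "contact_force": force on the tool from outside, world axes, zero at the start; "torque": the same for the moment, N m; "width": opening from 0.0 (shut) to 1.0 (fully open).
Only numpy, scipy, OpenCV 4.12 (cv2) and the standard library are available. Lean on these libraries where they do the work, as an engineer would, in place of code of your own. Each camera call takes 0.05 s, during which the arm holds its last target.

TASK

Take the hand rake from its stand and spread the heaped clay lumps evenly over the drying tray under the shelf, so that one lump lies on the bed well inside each of the six marked fields and none lies on another. Move the lumps only with the rake, do not knock the shelf or the things standing around, and then put the rake back in its stand as you found it.

Things in the scene. Friction and masses are not known exactly. Their poses are not given: they have to be found in the camera images.
- bed (a point): Centre of the top face of the white bed (10 mm above the bench) of the fixed drying tray. x points along the bed to its far end, away from the robot, y left, z up. Bed 216 mm (x) by 150 mm (y) inside a 10 mm wide rim that rises 16 mm above it. Blue lines at x = -36 mm, x = +36 mm and y = 0 mark six fields of 72 x 75 mm.
- shelf_edge (a point): Middle of the near lower edge of the slatted shelf fixed over the tray's far half, 275 mm above the bed at bed x = +6 mm. The slats (206 mm in y) are level and reach past the bed's far end. Posts stand outside the rim at the far corners (bed x 100 to 116, y +-85 to +-101 mm), with thin braces above 210 mm over the bed. A cup on it reaches 340 mm over the bed.
- rake_grip (a point): Centre of the wooden handle of the loose hand rake (0.18 kg), to hold it by: a bar 22 mm wide (y), 18 mm thick, 85 mm long, red band near the butt. From the tines its axis runs along (-0.616, 0, 0.788), so it leans back 38 degrees. Rake axes: z up with the tines upright (so it stands in its stand and works on the bed), x forward from handle to tines.
- rake_head (a point): The rake's head: steel bar with five tines, 50 mm wide (y), 4 mm thick (x), 30 mm high. The point lies in the middle of the tines, 9 mm above their lower edge. Same axes as rake_grip, which lies at (-0.0899, 0, 0.1260) m from here in those axes.
- rest (a point): Where the rake stands: mid of the floor (8 mm above the bench) of a trough in the fixed rake stand (base 125 x 96 mm). x forward, y left, z up. As found, the mid of the tines' lower edge is here, rake axes along these, the 10 mm neck leaning back into a steel fork 52 mm behind and 75 mm up. Trough 14 mm (x) by 60 mm (y), walls 12 mm. Lift it straight up, over the vice (under 150 mm) at its right.
- lump1_mid (a point): Centre of a loose hard dry terracotta-coloured clay lump, a rough block with a flat top, 24 to 32 mm across and 24 mm high (20 to 42 g). Two stacks start in the tray under the shelf: in each half (left, right) two lumps stand one behind the other, about 54 mm apart in bed x, and a third on top of one of these.
- lump2_mid (a point): Centre of a loose hard dry terracotta-coloured clay lump, a rough block with a flat top, 24 to 32 mm across and 24 mm high (20 to 42 g). Two stacks start in the tray under the shelf: in each half (left, right) two lumps stand one behind the other, about 54 mm apart in bed x, and a third on top of one of these.
- lump3_mid (a point): Centre of a loose hard dry terracotta-coloured clay lump, a rough block with a flat top, 24 to 32 mm across and 24 mm high (20 to 42 g). Two stacks start in the tray under the shelf: in each half (left, right) two lumps stand one behind the other, about 54 mm apart in bed x, and a third on top of one of these.
- lump4_mid (a point): Centre of a loose hard dry terracotta-coloured clay lump, a rough block with a flat top, 24 to 32 mm across and 24 mm high (20 to 42 g). Two stacks start in the tray under the shelf: in each half (left, right) two lumps stand one behind the other, about 54 mm apart in bed x, and a third on top of one of these.
- lump5_mid (a point): Centre of a loose hard dry terracotta-coloured clay lump, a rough block with a flat top, 24 to 32 mm across and 24 mm high (20 to 42 g). Two stacks start in the tray under the shelf: in each half (left, right) two lumps stand one behind the other, about 54 mm apart in bed x, and a third on top of one of these.
- lump6_mid (a point): Centre of a loose hard dry terracotta-coloured clay lump, a rough block with a flat top, 24 to 32 mm across and 24 mm high (20 to 42 g). Two stacks start in the tray under the shelf: in each half (left, right) two lumps stand one behind the other, about 54 mm apart in bed x, and a third on top of one of these.
- beaker_slip: A pale plastic beaker, 71 mm across, 96 mm high, standing loose behind the work: leave it alone. Origin at the centre of its underside.

How it is judged:
On the way, in this order (a step that is already met when the one before it is completed fails the run):
1. the rake is lifted out of its stand (distance between rake_head and rest above 0.06 m), for 0.1 s.
2. one lump lies in each of the six fields (((x of lump1_mid in the frame of bed between -0.108 and -0.036 m and y of lump1_mid in the frame of bed between -0.078 and 0 m and z of lump1_mid in the frame of bed below 0.02 m) or (x of lump2_mid in the frame of bed between -0.108 and -0.036 m and y of lump2_mid in the frame of bed between -0.078 and 0 m and z of lump2_mid in the frame of bed below 0.02 m) or (x of lump3_mid in the frame of bed between -0.108 and -0.036 m and y of lump3_mid in the frame of bed between -0.078 and 0 m and z of lump3_mid in the frame of bed below 0.02 m) or (x of lump4_mid in the frame of bed between -0.108 and -0.036 m and y of lump4_mid in the frame of bed between -0.078 and 0 m and z of lump4_mid in the frame of bed below 0.02 m) or (x of lump5_mid in the frame of bed between -0.108 and -0.036 m and y of lump5_mid in the frame of bed between -0.078 and 0 m and z of lump5_mid in the frame of bed below 0.02 m) or (x of lump6_mid in the frame of bed between -0.108 and -0.036 m and y of lump6_mid in the frame of bed between -0.078 and 0 m and z of lump6_mid in the frame of bed below 0.02 m)) and ((x of lump1_mid in the frame of bed between -0.108 and -0.036 m and y of lump1_mid in the frame of bed between 0 and 0.078 m and z of lump1_mid in the frame of bed below 0.02 m) or (x of lump2_mid in the frame of bed between -0.108 and -0.036 m and y of lump2_mid in the frame of bed between 0 and 0.078 m and z of lump2_mid in the frame of bed below 0.02 m) or (x of lump3_mid in the frame of bed between -0.108 and -0.036 m and y of lump3_mid in the frame of bed between 0 and 0.078 m and z of lump3_mid in the frame of bed below 0.02 m) or (x of lump4_mid in the frame of bed between -0.108 and -0.036 m and y of lump4_mid in the frame of bed between 0 and 0.078 m and z of lump4_mid in the frame of bed below 0.02 m) or (x of lump5_mid in the frame of bed between -0.108 and -0.036 m and y of lump5_mid in the frame of bed between 0 and 0.078 m and z of lump5_mid in the frame of bed below 0.02 m) or (x of lump6_mid in the frame of bed between -0.108 and -0.036 m and y of lump6_mid in the frame of bed between 0 and 0.078 m and z of lump6_mid in the frame of bed below 0.02 m)) and ((x of lump1_mid in the frame of bed between -0.036 and 0.036 m and y of lump1_mid in the frame of bed between -0.078 and 0 m and z of lump1_mid in the frame of bed below 0.02 m) or (x of lump2_mid in the frame of bed between -0.036 and 0.036 m and y of lump2_mid in the frame of bed between -0.078 and 0 m and z of lump2_mid in the frame of bed below 0.02 m) or (x of lump3_mid in the frame of bed between -0.036 and 0.036 m and y of lump3_mid in the frame of bed between -0.078 and 0 m and z of lump3_mid in the frame of bed below 0.02 m) or (x of lump4_mid in the frame of bed between -0.036 and 0.036 m and y of lump4_mid in the frame of bed between -0.078 and 0 m and z of lump4_mid in the frame of bed below 0.02 m) or (x of lump5_mid in the frame of bed between -0.036 and 0.036 m and y of lump5_mid in the frame of bed between -0.078 and 0 m and z of lump5_mid in the frame of bed below 0.02 m) or (x of lump6_mid in the frame of bed between -0.036 and 0.036 m and y of lump6_mid in the frame of bed between -0.078 and 0 m and z of lump6_mid in the frame of bed below 0.02 m)) and ((x of lump1_mid in the frame of bed between -0.036 and 0.036 m and y of lump1_mid in the frame of bed between 0 and 0.078 m and z of lump1_mid in the frame of bed below 0.02 m) or (x of lump2_mid in the frame of bed between -0.036 and 0.036 m and y of lump2_mid in the frame of bed between 0 and 0.078 m and z of lump2_mid in the frame of bed below 0.02 m) or (x of lump3_mid in the frame of bed between -0.036 and 0.036 m and y of lump3_mid in the frame of bed between 0 and 0.078 m and z of lump3_mid in the frame of bed below 0.02 m) or (x of lump4_mid in the frame of bed between -0.036 and 0.036 m and y of lump4_mid in the frame of bed between 0 and 0.078 m and z of lump4_mid in the frame of bed below 0.02 m) or (x of lump5_mid in the frame of bed between -0.036 and 0.036 m and y of lump5_mid in the frame of bed between 0 and 0.078 m and z of lump5_mid in the frame of bed below 0.02 m) or (x of lump6_mid in the frame of bed between -0.036 and 0.036 m and y of lump6_mid in the frame of bed between 0 and 0.078 m and z of lump6_mid in the frame of bed below 0.02 m)) and ((x of lump1_mid in the frame of bed between 0.036 and 0.108 m and y of lump1_mid in the frame of bed between -0.078 and 0 m and z of lump1_mid in the frame of bed below 0.02 m) or (x of lump2_mid in the frame of bed between 0.036 and 0.108 m and y of lump2_mid in the frame of bed between -0.078 and 0 m and z of lump2_mid in the frame of bed below 0.02 m) or (x of lump3_mid in the frame of bed between 0.036 and 0.108 m and y of lump3_mid in the frame of bed between -0.078 and 0 m and z of lump3_mid in the frame of bed below 0.02 m) or (x of lump4_mid in the frame of bed between 0.036 and 0.108 m and y of lump4_mid in the frame of bed between -0.078 and 0 m and z of lump4_mid in the frame of bed below 0.02 m) or (x of lump5_mid in the frame of bed between 0.036 and 0.108 m and y of lump5_mid in the frame of bed between -0.078 and 0 m and z of lump5_mid in the frame of bed below 0.02 m) or (x of lump6_mid in the frame of bed between 0.036 and 0.108 m and y of lump6_mid in the frame of bed between -0.078 and 0 m and z of lump6_mid in the frame of bed below 0.02 m)) and ((x of lump1_mid in the frame of bed between 0.036 and 0.108 m and y of lump1_mid in the frame of bed between 0 and 0.078 m and z of lump1_mid in the frame of bed below 0.02 m) or (x of lump2_mid in the frame of bed between 0.036 and 0.108 m and y of lump2_mid in the frame of bed between 0 and 0.078 m and z of lump2_mid in the frame of bed below 0.02 m) or (x of lump3_mid in the frame of bed between 0.036 and 0.108 m and y of lump3_mid in the frame of bed between 0 and 0.078 m and z of lump3_mid in the frame of bed below 0.02 m) or (x of lump4_mid in the frame of bed between 0.036 and 0.108 m and y of lump4_mid in the frame of bed between 0 and 0.078 m and z of lump4_mid in the frame of bed below 0.02 m) or (x of lump5_mid in the frame of bed between 0.036 and 0.108 m and y of lump5_mid in the frame of bed between 0 and 0.078 m and z of lump5_mid in the frame of bed below 0.02 m) or (x of lump6_mid in the frame of bed between 0.036 and 0.108 m and y of lump6_mid in the frame of bed between 0 and 0.078 m and z of lump6_mid in the frame of bed below 0.02 m))), for 0.2 s.
At the end, for the whole second after the job is handed in: In each of the six 72 x 75 mm fields lies the centre of one lump, on the bed (centre under 20 mm above it) and at rest. The rake stands still in its stand: head point within 24 mm of the rest point (9 mm as found), tilted under 14 and turned under 20 degrees from how it was found (all of step 2 and linear speed of each of lump1, lump2, lump3, lump4, lump5, lump6, rake below 0.02 m/s and distance between rake_head and rest below 0.024 m and angle between rake_head's own z axis and vertical below 0.25 rad and angle between the x axis of rake_head and the x axis of rest, either way round below 0.35 rad); the robot touches nothing.
It fails at once if a lump is touched by the fingers or the arm (contact force between any of the fingers, the arm and lump1 above 0.5 N or contact force between any of the fingers, the arm and lump2 above 0.5 N or contact force between any of the fingers, the arm and lump3 above 0.5 N or contact force between any of the fingers, the arm and lump4 above 0.5 N or contact force between any of the fingers, the arm and lump5 above 0.5 N or contact force between any of the fingers, the arm and lump6 above 0.5 N).
It fails at once if the tray or its shelf is struck by the arm or gripper (over 8 N) (contact force between any of the arm, the fingers and drying_tray above 8 N).
It fails at once if the beaker standing behind the work is displaced by 25 mm (distance of beaker_slip from where it was at the start of the episode above 0.025 m).
It also fails if it takes over 72 s, if anything falls off the work surface, if the arm or the gripper's body presses on something with over 40 N, if the wrist force passes 120 N, or if a joint passes its speed limit or range.

## Working session

There is one attempt and no reset: what is moved stays moved. The work goes in short steps, Python scripts to look and compute and a tool call to move; the robot and the scene stay as the last step left them, time stands still between calls to the robot, and variables do not carry over. Pictures are saved under pics/ and viewed, and the job is handed in when it is done.

Besides the shell and the picture viewer there is one more tool, called after "Request:" as name(argument=value, ...), one argument or row to a line, values as JSON. apply_moves: Moves the arm, as the interface text tells. Scaled input: -1 to 1 covers 75 cm each way for a shift and 0.5 rad each way for a turn. Its arguments: {"type":"object","properties":{"linear":{"type":"array"},"rot":{"type":"array"},"gripper":{"type":"number"}},"required":["linear","rot"]}

```bash
mkdir -p pics; ls
python3 - <<'E'
from bench import *
import cv2
print(observe())
for n in ("side","top","wrist"):
    c=capture(n); cv2.imwrite(f"pics/{n}0.png",c["color"]); print(n,c["intrinsics"],c["extrinsics"], [k for k in c])
E
```

```text
pics
{'clock': 0.0, 'joints': array([-1.23229606e+00,  5.28397301e-02,  1.40170779e+00,  1.75866515e-05,
        1.68860190e+00, -7.03448277e-02]), 'qd': array([ 3.88661015e-04, -8.36918698e-04, -1.39636547e-03, -4.58407079e-04,
       -5.36025268e-05, -2.75753310e-03]), 'joint_torque': array([ 6.99577158e-04, -3.81662035e+01, -3.60191059e+01,  4.66085555e-05,
        6.13066062e-03,  3.41470425e-06]), 'eef_pos': array([ 0.20861951, -0.48144931,  0.23047943]), 'orientation': array([-3.07466596e+00, -6.37438349e-01,  2.99549081e-04]), 'contact_force': array([ 0.06092487, -0.39980498,  0.08836632]), 'torque': array([0.01051025, 0.01087915, 0.0285033 ]), 'width': 1.0005958190921869}
side [[564.5650185    0.         315.93705765]
 [  0.         564.5650185  244.24285787]
 [  0.           0.           1.        ]] [[ 0.99553849 -0.09414613  0.00629461 -0.64954588]
 [ 0.05853357  0.66852597  0.74138171 -0.08342307]
 [-0.07400633 -0.73770559  0.67105404 -1.17061778]
 [ 0.          0.          0.          1.        ]] ['color', 'intrinsics', 'extrinsics']
top [[614.87030114   0.         317.0137064 ]
 [  0.         614.87030114 236.79415357]
 [  0.           0.           1.        ]] [[ 0.02848114 -0.99955263 -0.00913081 -0.13908216]
 [ 0.9939354   0.02734812  0.10651055 -0.65153304]
 [-0.10621319 -0.01210898  0.99426965 -1.42877574]
 [ 0.          0.          0.          1.        ]] ['color', 'intrinsics', 'extrinsics']
wrist [[375.11880551   0.         323.4985257 ]
 [  0.         375.11880551 232.79497137]
 [  0.           0.           1.        ]] [[ 3.98116861e-01 -9.17334696e-01 -1.42160510e-04 -5.23864574e-01]
 [ 8.83791275e-01  3.83600765e-01 -2.67886981e-01  3.47409900e-02]
 [ 2.45796556e-01  1.06524684e-01  9.63450333e-01 -3.77734733e-01]
 [ 0.00000000e+00  0.00000000e+00  0.00000000e+00  1.00000000e+00]] ['color', 'intrinsics', 'extrinsics']
```

View pics/side0.png

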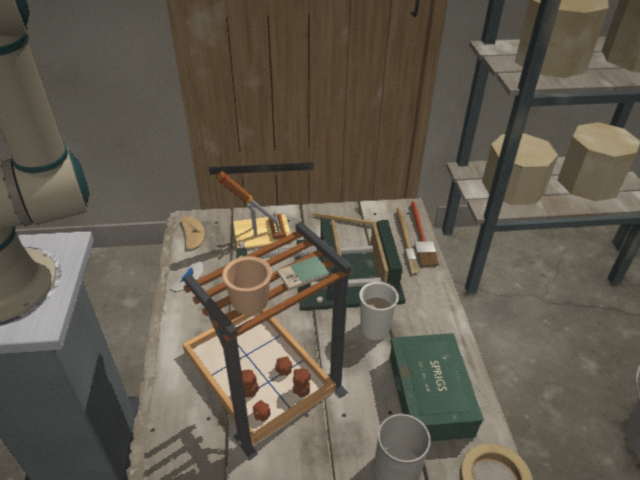

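View pics/top0.png

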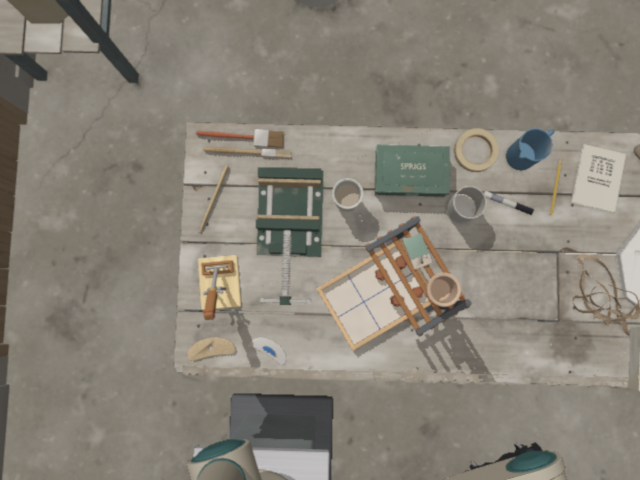

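View pics/wrist0.png

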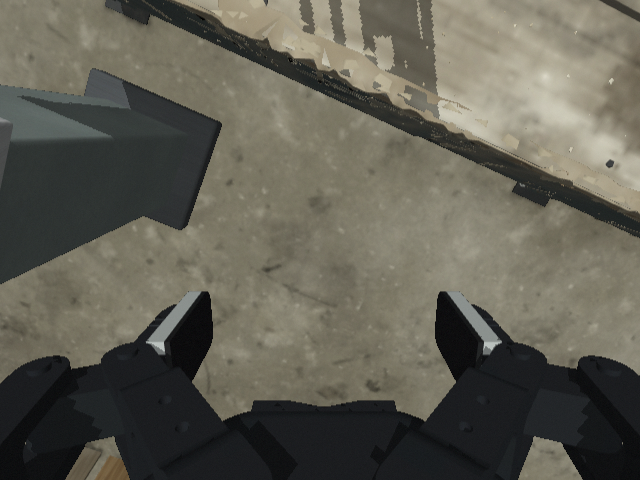

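The side view shows the tray, shelf and lumps around (265,375), with the rake stand beyond the shelf. In the top view, the stand is at about (218,285) and the tray at (370,300), running up and to the right. Next I'll zoom in.

```bash
cat > h.py <<'E'
from bench import *
import cv2, numpy as np
from scipy.spatial.transform import Rotation as R
F=np.diag([1,-1,-1,1.])
def proj(c,P):
    P=np.atleast_2d(P); E=F@c["extrinsics"]; p=(E[:3,:3]@P.T).T+E[:3,3]; q=(c["intrinsics"]@p.T).T; return q[:,:2]/q[:,2:]
def ray(c,uv,z):
    E=F@c["extrinsics"]; Rm=E[:3,:3]; o=-Rm.T@E[:3,3]
    d=Rm.T@np.linalg.solve(c["intrinsics"],np.array([uv[0],uv[1],1.])); return o+d*(z-o[2])/d[2]
def crop(img,x0,y0,x1,y1,s,name):
    cv2.imwrite("pics/"+name,cv2.resize(img[y0:y1,x0:x1],None,fx=s,fy=s,interpolation=cv2.INTER_CUBIC))
def tri(obs):
    A=[];b=[]
    for c,uv in obs:
        E=F@c["extrinsics"];K=c["intrinsics"];M=K@E[:3]
        for i in (0,1):
            r=M[i]-uv[i]*M[2]; A.append(r[:3]); b.append(-r[3])
    return np.linalg.lstsq(np.array(A),np.array(b),rcond=None)[0]
def bedT(T,P): 
    return (np.atleast_2d(P)-T[:3,3])@T[:3,:3]
E
python3 - <<'E'
from h import *
t=capture("top");s=capture("side")
crop(t["color"],180,240,280,340,8 if 0 else 6,"t_rake.png")
crop(t["color"],305,210,475,360,4.7,"t_tray.png")
crop(s["color"],170,220,350,460,2.5,"s_tray.png")
crop(s["color"],170,160,330,270,4.9,"s_rake.png")
E
```

```text
(no output)
```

View pics/t_rake.png

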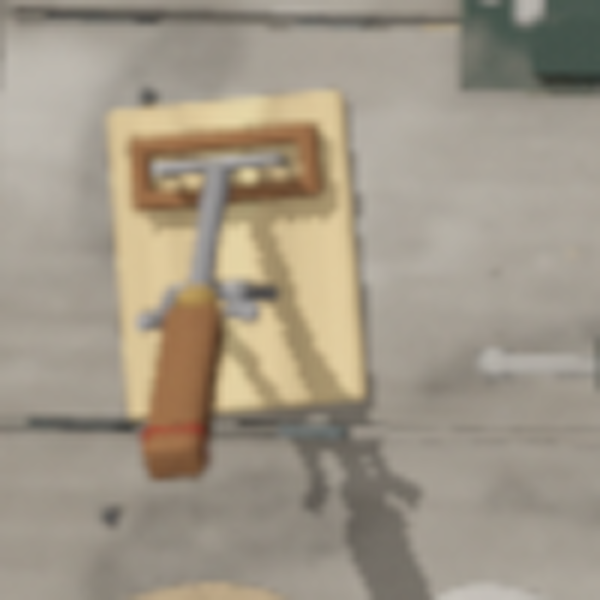

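View pics/t_tray.png

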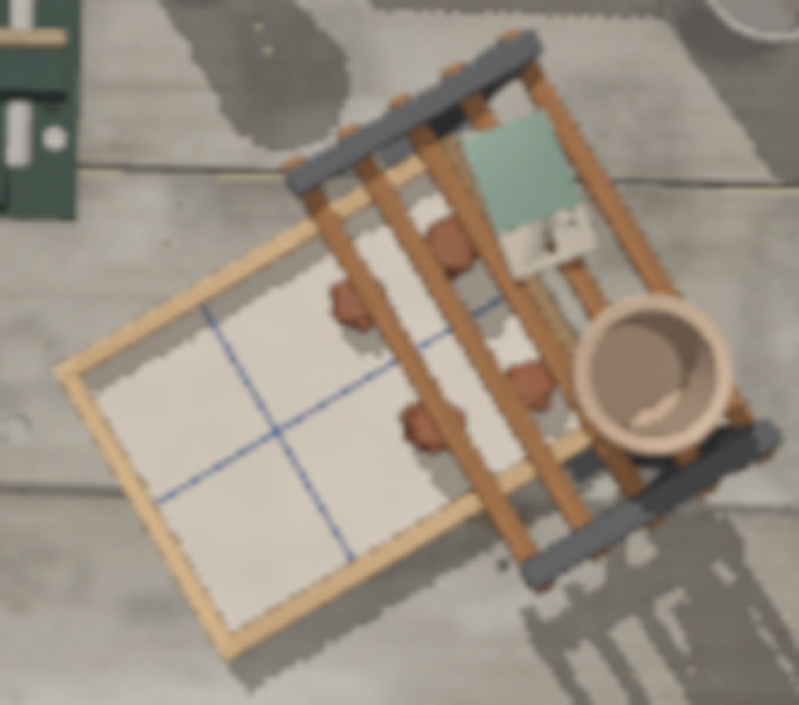

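View pics/s_tray.png

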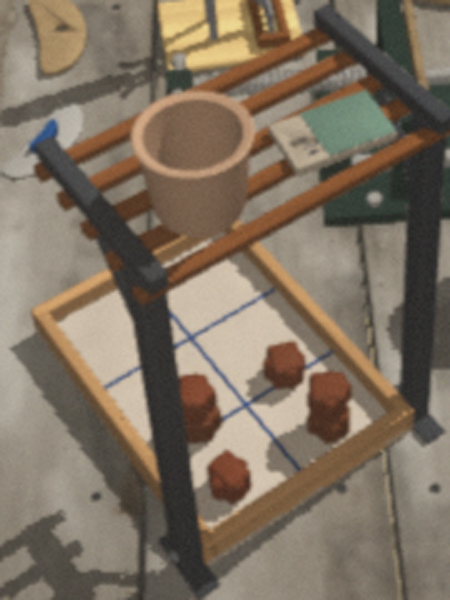

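View pics/s_rake.png

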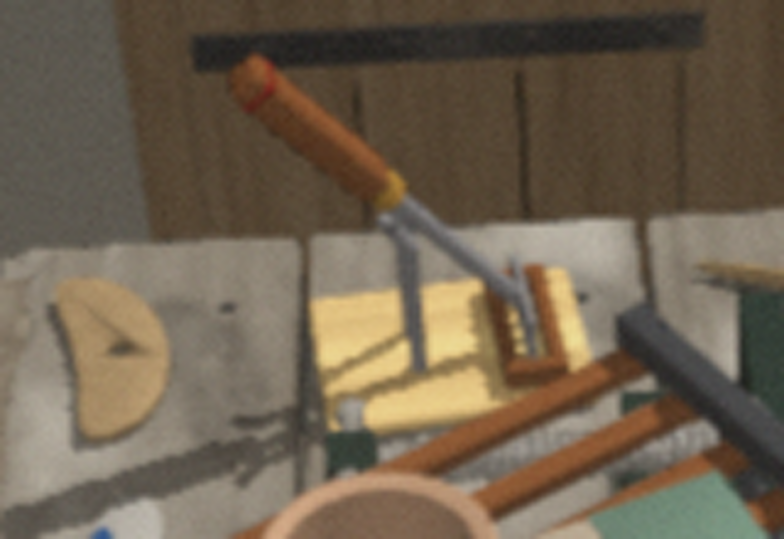

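```bash
cat > fit.py <<'E'
from h import *
from scipy.optimize import least_squares
t=capture("top");s=capture("side")
T=lambda x,y:(x/4.7+305,y/4.7+210)
S=lambda x,y:(x/2.5+170,y/2.5+220)
bed=[(t,T(64,372),(-.118,.085,.016)),(t,T(230,657),(-.118,-.085,.016)),(t,T(277,432),(-.036,0,0)),(t,T(158,502),(-.108,0,0)),(t,T(352,560),(-.036,-.075,0)),
(s,S(36,315),(-.118,.085,.016)) if 0 else (s,S(193,336),(-.036,0,0)),(s,S(247,406),(.036,0,0)),(s,S(105,387),(-.036,-.075,0)),(s,S(36,315),(-.118,-.085,.016)),(s,S(300,470),(.108,0,0)),(s,S(412,412),(.118,.085,.016))]
TR=lambda x,y:(x/6+180,y/6+240)
SR=lambda x,y:(x/4.9+170,y/4.9+160)
ax=np.array([-.616,0,.788]); g=np.array([-.0899,0,.135])
rk=[(t,TR(176,457),g+.0425*ax),(t,TR(227,167),(0,0,.012)),(s,SR(243,82),g+.0425*ax),(s,SR(397,190),g-.040*ax),(t,TR(197,298),g-.040*ax)]
def fit(fe,z,x0):
    def f(p):
        r=R.from_euler('z',p[2]).as_matrix(); o=[]
        for c,uv,q in fe: o+=list(proj(c,r@np.array(q)+[p[0],p[1],z])[0]-uv)
        return o
    L=least_squares(f,x0,loss="soft_l1"); print(L.x,np.round(f(L.x),1)); return L.x
b=fit(bed,.010,[.55,-.2,-1]); k=fit(rk,.008,[.6,0.05,0])
np.save("bed.npy",b);np.save("rest.npy",k)
# overlay
def M(p,z):
    m=np.eye(4);m[:3,:3]=R.from_euler('z',p[2]).as_matrix();m[:3,3]=[p[0],p[1],z];return m
B=M(b,.01);K=M(k,.008)
for n,c in(("t",t),("s",s)):
    im=cv2.resize(c["color"],None,fx=4,fy=4,interpolation=cv2.INTER_CUBIC)
    def pl(m,pts,col):
        pts=np.array(pts,float); w=pts@m[:3,:3].T+m[:3,3]; cv2.polylines(im,[np.int32(proj(c,w)*4+2)],False,col,1)
    for xx in(-.036,.036):pl(B,[(xx,-.075,0),(xx,.075,0)],(0,255,0))
    pl(B,[(-.108,0,0),(.108,0,0)],(0,255,0))
    pl(B,[(-.118,-.085,.016),(.118,-.085,.016),(.118,.085,.016),(-.118,.085,.016),(-.118,-.085,.016)],(255,0,255))
    pl(B,[(.006,-.103,.275),(.006,.103,.275)],(0,0,0))
    pl(K,[(-.007,-.03,.012),(.007,-.03,.012),(.007,.03,.012),(-.007,.03,.012),(-.007,-.03,.012)],(255,0,255))
    pl(K,[(0,-.025,0),(0,.025,0),(0,.025,.03),(0,-.025,.03),(0,-.025,0)],(0,255,0))
    pl(K,[g-.0425*ax,g+.0425*ax],(0,255,0))
    if n=="t": a=im[940:1440,680:1480+460]; r=im[960:1360,720:1120]
    else: a=im[900:1840,680:1400]; r=im[640:1080,680:1320]
    cv2.imwrite(f"pics/ov_{n}_tray.png",a if n=="t" else cv2.resize(a,None,fx=.63,fy=.63));cv2.imwrite(f"pics/ov_{n}_rake.png",r)
E
sed -i 's/680:1480+460/1220:1940/' fit.py
python3 fit.py
```

```text
[ 0.52352525 -0.26606938 -1.01033605] [-3.  -0.7 -1.5  1.4 -0.6 -0.  -1.2  0.5 -0.4  0.1 -0.   1.9  0.5  0.8
 -1.   2.6 -1.8 -1.3  3.5  4.5  2.3 -0.1]
[0.57984626 0.11464059 0.12908083] [ 0.6 -0.1  0.  -1.8  1.4 -1.2 -3.1 -1.3  0.5  3. ]
```

View pics/ov_t_tray.png

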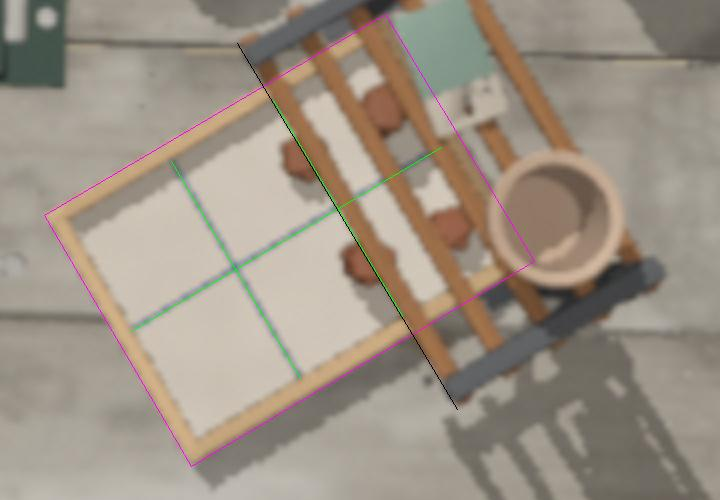

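View pics/ov_s_tray.png

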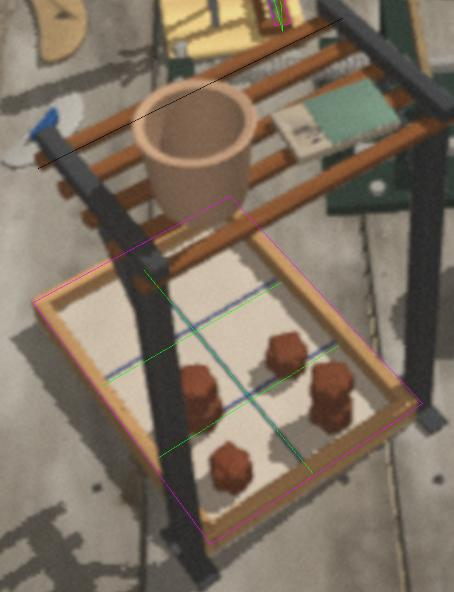

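View pics/ov_t_rake.png

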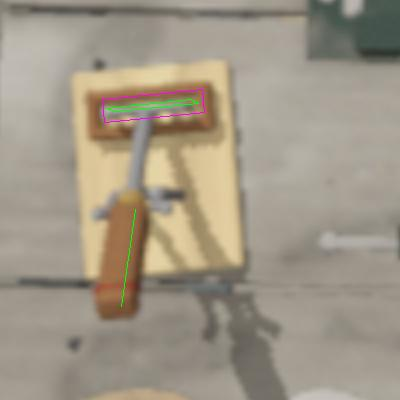

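View pics/ov_s_rake.png

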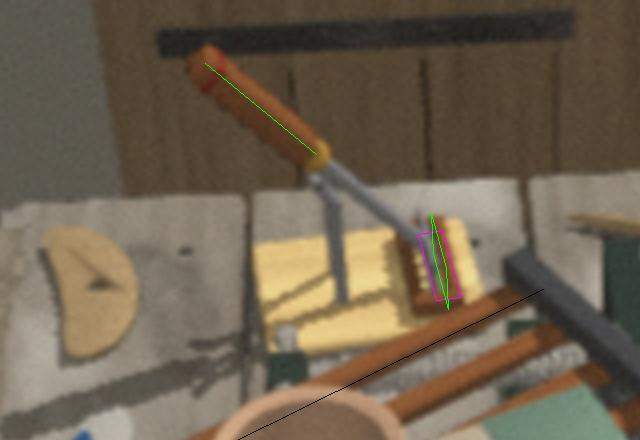

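```bash
cat > fit2.py <<'E'
from fit import *
for c,z in((t,.01),(s,.01)):
    print("only"); fit([f for f in bed if f[0] is c],.01,b)
crop(t["color"],310,250,410,350,7,"z1.png");crop(s["color"],180,285,350,410,4.7,"z2.png")
crop(s["color"],205,165,295,245,8,"z3.png")
E
python3 fit2.py
```

```text
[ 0.52352525 -0.26606938 -1.01033605] [-3.  -0.7 -1.5  1.4 -0.6 -0.  -1.2  0.5 -0.4  0.1 -0.   1.9  0.5  0.8
 -1.   2.6 -1.8 -1.3  3.5  4.5  2.3 -0.1]
[0.57984626 0.11464059 0.12908083] [ 0.6 -0.1  0.  -1.8  1.4 -1.2 -3.1 -1.3  0.5  3. ]
only
[ 0.52408912 -0.2689821  -1.01070575] [-1.7 -0.9 -0.3  1.1  0.6 -0.2  0.   0.3  0.9 -0.1]
only
[ 0.52298711 -0.26258132 -1.03630434] [ 0.1  0.1 -0.3 -0.6 -1.3 -0.  -1.  -4.3  1.7  3.5  1.1 -0. ]
```

View pics/z1.png

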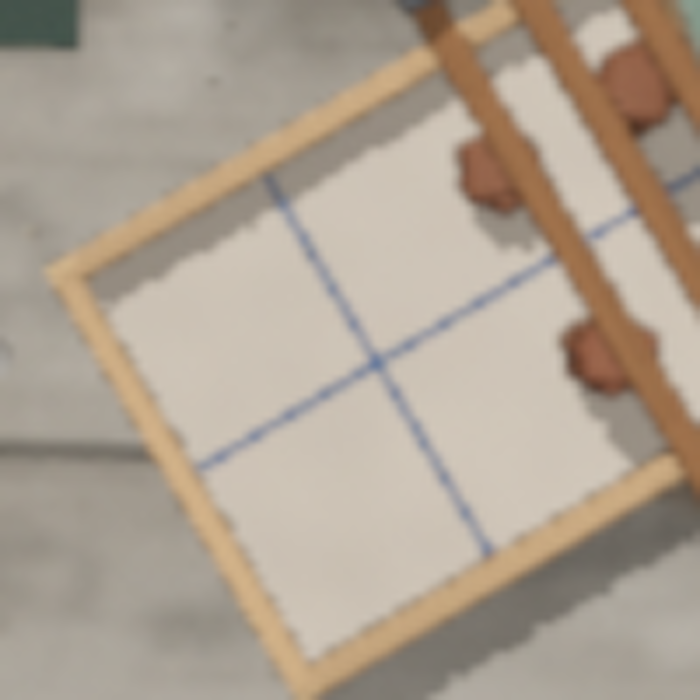

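View pics/z2.png

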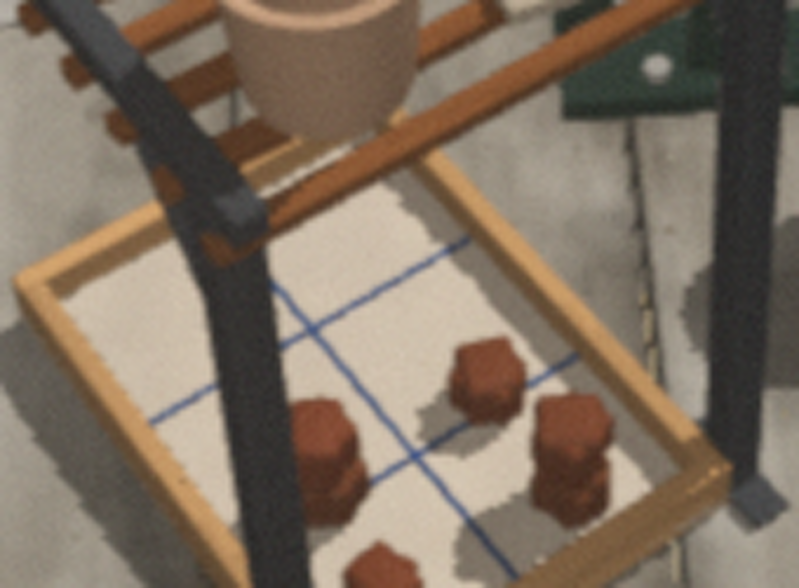

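View pics/z3.png

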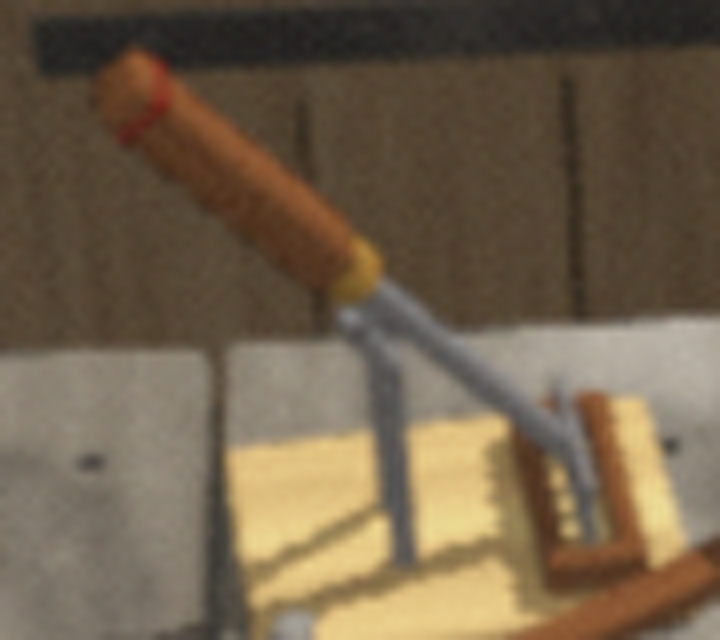

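```bash
cat > fit3.py <<'E'
from h import *
from scipy.optimize import least_squares
t=capture("top");s=capture("side")
T=lambda x,y:(x/7+310,y/7+250)
S=lambda x,y:(x/4.7+180,y/4.7+285)
bed=[(t,T(376,362),(-.036,0,0)),(t,T(489,552),(-.036,-.075,0)),(t,T(50,272),(-.118,.085,.016)),(t,T(303,698),(-.118,-.085,.016)),
(s,S(315,328),(-.036,0,0)),(s,S(415,456),(.036,0,0)),(s,S(470,238),(-.036,.075,0)),(s,S(578,355),(.036,.075,0)),(s,S(15,280),(-.118,-.085,.016)),(s,S(730,468),(.118,.085,.016))]
TR=lambda x,y:(x/6+180,y/6+240)
SR=lambda x,y:(x/8+205,y/8+165)
ax=np.array([-.616,0,.788]); g=np.array([-.0899,0,.135])
rk=[(t,TR(176,457),g+.0425*ax),(t,TR(222,165),(0,0,.028)),(t,TR(153,167),(0,.025,.028)),(t,TR(287,158),(0,-.025,.028)),(t,TR(131,143),(.019,.042,.012)) if 0 else (t,TR(150,200),(-.007,.03,.012)) if 0 else (t,TR(238,252),(-.0145,0,0)) if 0 else (t,TR(197,298),g-.038*ax),
(s,SR(120,92),g+.0425*ax),(s,SR(360,270),g-.038*ax),(s,SR(588,545),(0,-.025,0.002))]
def fit(fe,z,x0):
    def f(p):
        r=R.from_euler('z',p[2]).as_matrix(); o=[]
        for c,uv,q in fe: o+=list(proj(c,r@np.array(q)+[p[0],p[1],z])[0]-uv)
        return o
    L=least_squares(f,x0,loss="soft_l1"); print(L.x,np.round(f(L.x),1)); return L.x
if __name__=="__main__":
  for nm,fe,z,x0 in (("bed",bed,.01,[.55,-.2,-1]),("rest",rk,.008,[.6,.1,.1])):
    for c in (t,s): fit([f for f in fe if f[0] is c],z,x0)
    np.save(nm+".npy",fit(fe,z,x0))
E
python3 fit3.py
```

```text
[ 0.52449744 -0.26767291 -1.00791592] [ 0.3 -0.2  0.4 -0.  -0.8 -0.6 -0.1  1.1]
[ 0.52215942 -0.26369556 -1.01749148] [-0.5  0.5  0.1  0.2  0.5  0.1  0.1  0.4 -1.  -1.3  0.6 -0.5]
[ 0.5229965  -0.26532236 -1.00757293] [-0.7  0.4 -0.5  0.6 -1.8 -0.  -1.1  1.7 -0.2  1.3  0.8  0.8  0.6  0.6
  0.5  0.8 -1.   0.   1.5 -0.4]
[0.57789395 0.11444871 0.11712525] [-0.   0.9 -0.2 -1.1  0.7 -0.5 -0.6 -0.8  0.1  4.4]
[0.57560869 0.12325649 0.24956204] [ 0.1  0.5 -4.  -1.9  2.3  0.4]
[0.57792459 0.11491882 0.13127438] [ 0.5  0.8 -0.4 -1.1  0.6 -0.3 -0.8 -1.   0.3  4.3  0.  -1.  -3.6 -1.8
  2.3  3. ]
```

Run:
```python
from fit3 import *
o=observe(); Rt=R.from_rotvec(o["orientation"]).as_matrix()
c=capture("wrist");E=F@c["extrinsics"];cp=-E[:3,:3].T@E[:3,3]
print("cam in tool",Rt.T@(cp-o["eef_pos"]),"axis",Rt.T@E[2,:3])
T=lambda x,y:(x/6+180,y/6+240)
C=[ray(t,T(*p),.008) for p in((108,112),(342,90),(368,400),(130,415))]
C=np.array(C);print(C)
for i in range(4):
    d=C[(i+1)%4]-C[i];print(np.linalg.norm(d),np.arctan2(d[1],d[0]))
for z in(.02,.02):
  for p in((131,143),(318,122),(322,190),(135,212)):print("trough",ray(t,T(*p),.02))
# refit rest
rk2=[f for i,f in enumerate(rk) if i not in(4,6)]
k=fit(rk2,.008,[.58,.11,.1])
b=np.load("bed.npy")
# lumps
B=np.eye(4);B[:3,:3]=R.from_euler('z',-1.01).as_matrix();B[:3,3]=[.523,-.2655,.01]
S=lambda x,y:(x/4.7+180,y/4.7+285)
T7=lambda x,y:(x/7+310,y/7+250)
for nm,p,z in(("L near top",(490,345),.034),("L near mid",(487,380),.022),("L stack top face",(572,405),.058),("R stack topface",(325,410),.058),("R far mid",(383,575),.022),("Lstack base bottom",(572,520),.01),("Rstack base bot",(330,522),.01),("Lnear bot",(485,420),.01)):
    print(nm,np.round(bedT(B,ray(s,S(*p),z))*1000))
for nm,p,z in(("L near",(493,170),.03),("L far",(635,88),.05),("R near",(608,352),.05),):
    print(nm,np.round(bedT(B,ray(t,T7(*p),z))*1000))
T47=lambda x,y:(x/4.7+305,y/4.7+210)
print("R far",bedT(B,ray(t,T47(528,385),.03))*1000)
```

```text
cam in tool [ 0.06805083 -0.00106117 -0.14257723] axis [-0.26799777  0.0013277   0.96341862]
[[0.59690344 0.1655918  0.008     ]
 [0.60840351 0.07161983 0.008     ]
 [0.48470333 0.05597439 0.008     ]
 [0.47604054 0.15083833 0.008     ]]
0.09467303504542197 -1.449024244002173
0.12468566240202503 -3.0157820183902357
0.09525864711709432 1.661861770194658
0.12176003799382187 0.12146691035226195
trough [0.58398551 0.15332327 0.02      ]
trough [0.59445787 0.07896497 0.02      ]
trough [0.56738407 0.07620124 0.02      ]
trough [0.55653863 0.15039386 0.02      ]
trough [0.58398551 0.15332327 0.02      ]
trough [0.59445787 0.07896497 0.02      ]
trough [0.56738407 0.07620124 0.02      ]
trough [0.55653863 0.15039386 0.02      ]
[0.57661759 0.11492273 0.1277659 ] [ 0.3  1.4 -0.5 -0.5  0.5  0.2 -0.8 -0.4 -0.6 -1.1  1.6  3.1]
L near top [[24. 42. 24.]]
L near mid [[29. 36. 12.]]
L stack top face [[78. 40. 48.]]
R stack topface [[ 27. -31.  48.]]
R far mid [[ 75. -41.  12.]]
Lstack base bottom [[91. 30.  0.]]
Rstack base bot [[ 38. -40.   0.]]
Lnear bot [[36. 30.  0.]]
L near [[32. 36. 20.]]
L far [[85. 36. 40.]]
R near [[ 32. -35.  40.]]
R far [[ 85.4382667  -43.78922799  20.        ]]
```

```bash
cat >> h.py <<'E'
LEAN=np.arctan2(.616,.788)
def toolR(yaw,lean=LEAN):
    z=np.array([np.sin(lean),0,-np.cos(lean)]); x=-np.array([np.cos(lean),0,np.sin(lean)]); y=np.cross(z,x)
    return R.from_euler('z',yaw).as_matrix()@np.stack([x,y,z],1)
def cur():
    o=observe(); return o["eef_pos"],R.from_rotvec(o["orientation"]).as_matrix(),o
def plan(p,Rg,n=1,show=True):
    pc,Rc,o=cur(); d=Rc.T@(np.asarray(p)-pc)/.75; rv=R.from_matrix(Rc.T@Rg).as_rotvec()/.5
    if show: print("lin",np.round(d,4).tolist(),"rot",np.round(rv,4).tolist(),"mm",round(np.linalg.norm(d)*750),"deg",round(np.degrees(np.linalg.norm(rv)*.5),1))
    return d,rv
def pts(lst):
    "lst of (p,R): print json rows"
    import json
    r=[plan(p,Rg,show=False) for p,Rg in lst]
    print(json.dumps({"linear":[np.round(a,4).tolist() for a,_ in r],"rot":[np.round(b,4).tolist() for _,b in r]}), "maxrot",max(np.abs(b).max() for _,b in r))
def slerp_rot(Rg,f):
    _,Rc,_=cur(); rv=R.from_matrix(Rc.T@Rg).as_rotvec(); return Rc@R.from_rotvec(rv*f).as_matrix()
REST=(.5768,.1149,.125)
BED=(.523,-.2657,-1.010)
def rp(F,v):
    q=R.from_euler('z',F[2]).as_matrix()@np.asarray(v,float); return q+[F[0],F[1],0]
E
python3 - <<'E'
from h import *
Rg=toolR(REST[2]); zt=Rg[:,2]
grip=rp(REST,(-.0899,0,.143)); tcp=grip+.019*zt
print(tcp); pre=tcp-.1*zt; print(pre)
plan(pre,Rg)
plan([.30,-.25,.33],Rg)
print(R.from_matrix(cur()[1].T@Rg).as_rotvec(), cur()[1],Rg)
E
```

```text
[0.49921179 0.10515064 0.12803099]
[0.43810463 0.09747221 0.20681524]
lin [0.5876, -0.5871, 0.0326] rot [-1.8697, -0.2668, -5.4275] mm 623 deg 164.6
lin [0.2345, -0.2352, -0.1316] rot [-1.8697, -0.2668, -5.4275] mm 268 deg 164.6
[-0.93485205 -0.13341148 -2.71374664] [[ 9.17607824e-01  3.97486958e-01  1.24917991e-05]
 [ 3.97486958e-01 -9.17607819e-01 -9.33738854e-05]
 [-2.56523292e-05  9.06459350e-05 -9.99999996e-01]] [[-0.78169544 -0.12467473  0.61107156]
 [-0.09822405  0.99219767  0.07678428]
 [-0.61587684  0.         -0.78784245]]
```

```bash
cat > step.py <<'E'
import sys
from h import *
# usage: step x y z frac -> toward REST orientation
Rg=toolR(REST[2]); x,y,z,f=map(float,sys.argv[1:5])
pc,Rc,o=cur(); print(np.round(o["joints"],2),o["clock"],np.round(pc,3))
Rt=slerp_rot(Rg,f); plan([x,y,z],Rt)
E
python3 step.py .25 -.4 .3 .1667
```

```text
[-1.23  0.05  1.4  -0.    1.69 -0.07] 0.7 [ 0.209 -0.482  0.231]
lin [0.0938, -0.0781, -0.0916] rot [-0.3117, -0.0445, -0.9048] mm 114 deg 27.4
```

Request:
apply_moves(
  linear=[
    [0.0938,-0.0781,-0.0916],
    [0.0938,-0.0781,-0.0916],
    [0.0938,-0.0781,-0.0916],
  ],
  rot=[
    [-0.104,-0.015,-0.302],
    [-0.208,-0.03,-0.603],
    [-0.3117,-0.0445,-0.905],
  ],
  gripper=1.0,
)

```text
clock: 1.08
eef_pos: [0.2516, -0.3991, 0.3039]
orientation: [2.7, 1.255, 0.016]
contact_force: [0.0, -0.3, -0.3]
width: 1.003
```

```bash
python3 step.py .32 -.25 .33 .2
```

```text
[-1.09 -0.24  1.53  0.    1.68 -0.39] 1.075 [ 0.252 -0.399  0.304]
lin [0.208, -0.0514, -0.0558] rot [-0.3101, -0.0415, -0.9008] mm 166 deg 27.3
```

Request:
apply_moves(
  linear=[
    [0.07,-0.017,-0.019],
    [0.14,-0.034,-0.037],
    [0.208,-0.0514,-0.0558],
  ],
  rot=[
    [-0.104,-0.015,-0.302],
    [-0.208,-0.03,-0.603],
    [-0.31,-0.0415,-0.9],
  ],
)

```text
clock: 1.45
eef_pos: [0.32, -0.2502, 0.3275]
orientation: [2.239, 1.743, 0.03]
contact_force: [1.5, 0.0, 0.5]
width: 0.999
```

```bash
python3 step.py .36 -.12 .33 .25
```

```text
[-0.73 -0.53  1.72 -0.03  1.65 -0.49] 1.45 [ 0.32  -0.25   0.327]
lin [0.1784, 0.0136, -0.0314] rot [-0.3103, -0.0442, -0.9037] mm 136 deg 27.4
```

Request:
apply_moves(
  linear=[
    [0.06,0.005,-0.01],
    [0.12,0.01,-0.01],
    [0.1784,0.0136,0.0],
  ],
  rot=[
    [-0.104,-0.015,-0.302],
    [-0.208,-0.03,-0.603],
    [-0.31,-0.044,-0.904],
  ],
)

```text
clock: 1.82
eef_pos: [0.3653, -0.1256, 0.308]
orientation: [1.69, 2.111, 0.04]
contact_force: [0.6, -0.1, -0.7]
width: 1.001
```

```bash
python3 step.py .42 -.02 .28 .3333
python3 - <<'E'
from h import *
from scipy.optimize import least_squares
# start, and current
import json
D=[([-1.232,.0528,1.4017,0,1.6886,-.0703],[.2086,-.4814,.2305],[-3.0747,-.6374,.0003]),
([-1.09,-.24,1.53,0,1.68,-.39],[.2516,-.3991,.3039],[2.7,1.255,.016]),
([-.73,-.53,1.72,-.03,1.65,-.49],[.32,-.2502,.3275],[2.239,1.743,.03])]
for q,p,o in D: print(np.round(R.from_rotvec(o).as_matrix()[:,2],3), np.hypot(p[0],p[1]),p[2],np.arctan2(p[1],p[0])-q[0])
E
```

```text
[-0.35 -0.71  1.89 -0.11  1.53 -0.59] 1.825 [ 0.365 -0.126  0.308]
lin [0.1316, 0.0926, 0.025] rot [-0.3096, -0.0434, -0.9031] mm 122 deg 27.4
[-0.     0.001 -1.   ] 0.5246521895503725 0.2305 0.07009984293183402
[ 0.079 -0.144 -0.987] 0.4717874203494621 0.3039 0.0816899106472031
[ 0.2   -0.223 -0.954] 0.40620196946839143 0.3275 0.0664090109508425
```

```bash
cat > kin.py <<'E'
from h import *
import json,os
from scipy.optimize import least_squares
D=[([-1.23229606,.05283973,1.40170779,0,1.6886,-.0703],[.20862,-.48145,.23048],[-3.07466596,-.637438,.0003]),
([-1.09,-.24,1.53,0,1.68,-.39],[.2516,-.3991,.3039],[2.7,1.255,.016]),
([-.73,-.53,1.72,-.03,1.65,-.49],[.32,-.2502,.3275],[2.239,1.743,.03])]
def log():
    o=observe(); open("log.jsonl","a").write(json.dumps([o["joints"].tolist(),o["eef_pos"].tolist(),o["orientation"].tolist()])+"\n")
def data(): return D+[json.loads(l) for l in open("log.jsonl")] if os.path.exists("log.jsonl") else D
def fk(q,k):
    a,h,L1,e,L2,d,off,w=k
    Rz=lambda t:R.from_euler('z',t).as_matrix();Ry=lambda t:R.from_euler('y',t).as_matrix()
    A=Rz(q[0]);Bm=A@Ry(q[1]);C=Bm@Ry(q[2]);Dm=C@Rz(q[3])@Ry(q[4])
    T=Dm@Rz(q[5]+w)
    return A@np.array([a,off,h])+Bm@np.array([0,0,L1])+C@np.array([e,0,L2])+Dm@np.array([0,0,d]),T
def fitk():
    dd=data()
    def f(k):
        r=[]
        for i,(q,p,o) in enumerate(dd):
            pp,T=fk(q,k); w=1 if i in(0,) or i>2 else .2
            r+=list((pp-p)*w); r+=list(.2*w*R.from_matrix(T.T@R.from_rotvec(o).as_matrix()).as_rotvec())
        return r
    L=least_squares(f,[0,.3,.35,0,.35,.25,.037,1.57]); return L.x,np.array(f(L.x))
E
python3 - <<'E'
from kin import *
log(); k,r=fitk(); print(np.round(k,4),np.round(r*1000,1))
E
```

```text
[0.0058 0.1904 0.3433 0.0808 0.4939 0.2798 0.0369 1.5708] [-0.  -0.  -0.1  0.   0.  -0.  -0.4  0.1  0.7  0.2  0.2  0.  -0.   0.4
  0.1  0.  -0.1  0.   0.1 -0.  -0.1 -0.  -0.  -0. ]
```

```bash
cat >> kin.py <<'E'
LO=np.array([-2.9,-.91,.12,-1.06,.26,-2.93]);HI=np.array([2.9,2.17,2.37,4.2,2.73,2.93])
def ik(p,Rg,q0,k):
    def f(q):
        pp,T=fk(q,k); return list((pp-p)*5)+list(R.from_matrix(T.T@Rg).as_rotvec())
    L=least_squares(f,np.clip(q0,LO+.02,HI-.02),bounds=(LO,HI)); return L.x,np.abs(L.fun).max()
def rake_tcp(Fr,head,lean=LEAN):
    "TCP for head point at 'head' (frame coords x,y and world z) ; lean = handle lean; rigid"
    Rg=toolR(Fr[2],lean)
    d=lean-LEAN
    off=R.from_euler('y',-d).as_matrix()@np.array([-.0899,0,.126])
    g=rp(Fr,np.asarray(head)+off); return g+.019*Rg[:,2],Rg
E
python3 - <<'E'
from kin import *
k,_=fitk(); q=cur()[2]["joints"]
np.set_printoptions(suppress=True)
def show(n,p,Rg,q):
    qn,e=ik(p,Rg,q,k); print(n,np.round(p,3),np.round(qn,2),round(e,4)); return qn
p,Rg=rake_tcp(REST,(0,0,.017)); zt=Rg[:,2]
for l in(38,25,10,50):
  p,Rg=rake_tcp(REST,(0,0,.017)); Rg=toolR(REST[2],np.radians(l)); g=rp(REST,(-.0899,0,.143));zt=Rg[:,2];p=g+.019*zt
  print("lean",l)
  q1=show("pre",p-.1*zt,Rg,q); q2=show("grasp",p,Rg,q1); q3=show("lift",p+[0,0,.18],Rg,q2)
print("bed")
for h,l in(((-.07,.037,.2),0),((-.07,.037,.07),0),((-.06,.037,.025),0),((.05,.037,.025),0),((.106,.037,.075),10),((.106,.037,.05),10),((-.06,-.037,.025),0),((.05,-.037,.07),0),((.05,-.037,.025),0)):
    p,Rg=rake_tcp(BED,h,LEAN+np.radians(l)); q3=show(str((h,l)),p,Rg,q3)
E
```

```text
lean 38
pre [0.438 0.097 0.207] [ 0.14 -0.74  2.18 -0.01  1.04 -1.55] 0.0
grasp [0.499 0.105 0.128] [ 0.14 -0.44  2.16 -0.01  0.76 -1.55] 0.0
lift [0.499 0.105 0.308] [ 0.14 -0.51  1.84 -0.01  1.15 -1.55] 0.0
lean 25
pre [0.454 0.099 0.216] [ 0.14 -0.49  1.94 -0.01  1.25 -1.55] 0.0
grasp [0.496 0.105 0.126] [ 0.14 -0.29  1.98 -0.01  1.01 -1.56] 0.0
lift [0.496 0.105 0.306] [ 0.14 -0.35  1.66 -0.01  1.39 -1.56] 0.0
lean 10
pre [0.474 0.102 0.223] [ 0.14 -0.21  1.67 -0.    1.5  -1.56] 0.0
grasp [0.491 0.104 0.124] [ 0.14 -0.11  1.78 -0.    1.29 -1.56] 0.0
lift [0.491 0.104 0.304] [ 0.14 -0.15  1.46 -0.    1.66 -1.56] 0.0
lean 50
pre [0.426 0.096 0.195] [ 0.17 -0.91  2.36 -0.05  0.85 -1.51] 0.0341
grasp [0.502 0.106 0.131] [ 0.14 -0.54  2.31 -0.03  0.51 -1.54] 0.0
lift [0.502 0.106 0.311] [ 0.14 -0.65  2.   -0.02  0.91 -1.55] 0.0
bed
((-0.07, 0.037, 0.2), 0) [ 0.476 -0.121  0.311] [-0.03 -0.37  1.73 -0.55  1.39 -0.6 ] 0.0
((-0.07, 0.037, 0.07), 0) [ 0.476 -0.121  0.181] [-0.03 -0.33  1.97 -0.59  1.16 -0.45] 0.0
((-0.06, 0.037, 0.025), 0) [ 0.481 -0.129  0.136] [-0.05 -0.27  2.01 -0.61  1.06 -0.4 ] 0.0
((0.05, 0.037, 0.025), 0) [ 0.539 -0.222  0.136] [-0.25 -0.06  1.83 -0.55  0.94 -0.58] 0.0
((0.106, 0.037, 0.075), 10) [ 0.559 -0.254  0.171] [-0.25 -0.06  1.83 -0.75  0.85 -0.46] 0.0
((0.106, 0.037, 0.05), 10) [ 0.559 -0.254  0.146] [-0.25 -0.03  1.85 -0.78  0.81 -0.41] 0.0
((-0.06, -0.037, 0.025), 0) [ 0.418 -0.168  0.136] [-0.18 -0.49  2.18 -0.55  1.04 -0.56] 0.0
((0.05, -0.037, 0.07), 0) [ 0.477 -0.261  0.181] [-0.38 -0.27  1.92 -0.45  0.98 -0.79] 0.0
((0.05, -0.037, 0.025), 0) [ 0.477 -0.261  0.136] [-0.38 -0.23  1.98 -0.49  0.89 -0.73] 0.0
```

Request:
apply_moves(
  linear=[
    [0.044,0.031,0.008],
    [0.088,0.062,0.017],
    [0.1316,0.0926,0.025],
  ],
  rot=[
    [-0.104,-0.015,-0.302],
    [-0.208,-0.03,-0.603],
    [-0.31,-0.0434,-0.903],
  ],
)

```text
clock: 2.2
eef_pos: [0.4204, -0.0202, 0.2794]
orientation: [1.094, 2.357, 0.048]
contact_force: [0.7, -0.2, 0.1]
width: 1.0
```

```bash
python3 step.py .43 .04 .25 .5;  python3 -c "from kin import *;log()"
```

```text
[-0.02 -0.68  1.96 -0.18  1.34 -0.72] 2.2 [ 0.42  -0.02   0.279]
lin [0.0687, 0.053, 0.0247] rot [-0.3093, -0.045, -0.9033] mm 68 deg 27.4
```

Request:
apply_moves(
  linear=[
    [0.023,0.018,0.008],
    [0.046,0.036,0.016],
    [0.0687,0.053,0.0247],
  ],
  rot=[
    [-0.104,-0.015,-0.302],
    [-0.208,-0.03,-0.603],
    [-0.31,-0.045,-0.903],
  ],
)

```text
clock: 2.58
eef_pos: [0.4299, 0.0395, 0.25]
orientation: [0.472, 2.476, 0.052]
contact_force: [0.1, -0.3, -1.3]
width: 1.004
```

```bash
python3 step.py .438 .0975 .207 1;  python3 -c "from kin import *;log()"
```

```text
[ 0.08 -0.73  2.07 -0.13  1.19 -1.1 ] 2.575 [0.43  0.039 0.25 ]
lin [0.051, 0.0675, 0.0472] rot [-0.3088, -0.0453, -0.9037] mm 73 deg 27.4
```

Request:
apply_moves(
  linear=[
    [0.017,0.022,0.016],
    [0.034,0.045,0.031],
    [0.051,0.0675,0.047],
    [0.051,0.0675,0.047],
  ],
  rot=[
    [-0.103,-0.015,-0.302],
    [-0.206,-0.03,-0.603],
    [-0.309,-0.045,-0.904],
    [-0.309,-0.045,-0.904],
  ],
)

```text
clock: 3.08
eef_pos: [0.4376, 0.0967, 0.2061]
orientation: [-0.147, 2.478, 0.053]
contact_force: [0.4, -0.1, -0.4]
width: 1.001
```

```bash
python3 step.py .438 .0975 .207 1;  python3 - <<'E'
from kin import *
log()
for n in("wrist","top"):
    c=capture(n)
    p,Rg=rake_tcp(REST,(0,0,.017)); g=p-.019*Rg[:,2]; ax=-Rg[:,2]; yy=Rg[:,1]; 
    im=c["color"].copy()
    P=[g+.0425*ax+.011*yy,g+.0425*ax-.011*yy,g-.0425*ax-.011*yy,g-.0425*ax+.011*yy,g+.0425*ax+.011*yy, rp(REST,(0,0,.038)),rp(REST,(0,.025,.038)),rp(REST,(0,-.025,.038))]
    cv2.polylines(im,[np.int32(proj(c,P))],False,(0,255,0),1)
    if n=="top": crop(im,170,230,270,340,6,"w1t.png")
    else: cv2.imwrite("pics/w1.png",im)
E
```

```text
[ 0.14 -0.71  2.16 -0.02  1.03 -1.54] 3.075 [0.438 0.097 0.206]
lin [-0.0012, 0.0009, -0.0006] rot [-0.0035, -0.0067, -0.012] mm 1 deg 0.4
```

View pics/w1.png

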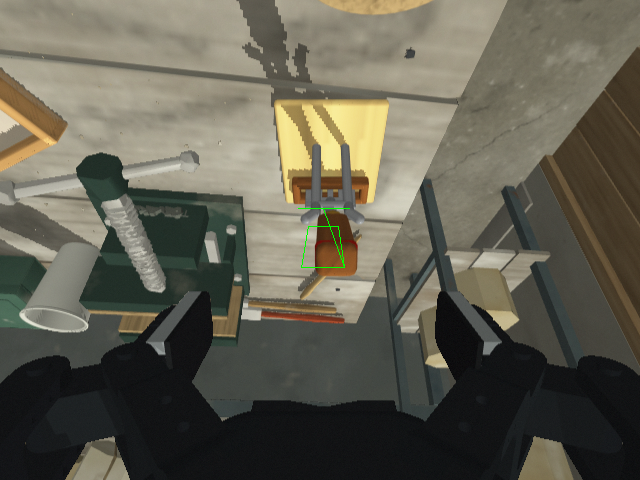

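View pics/w1t.png

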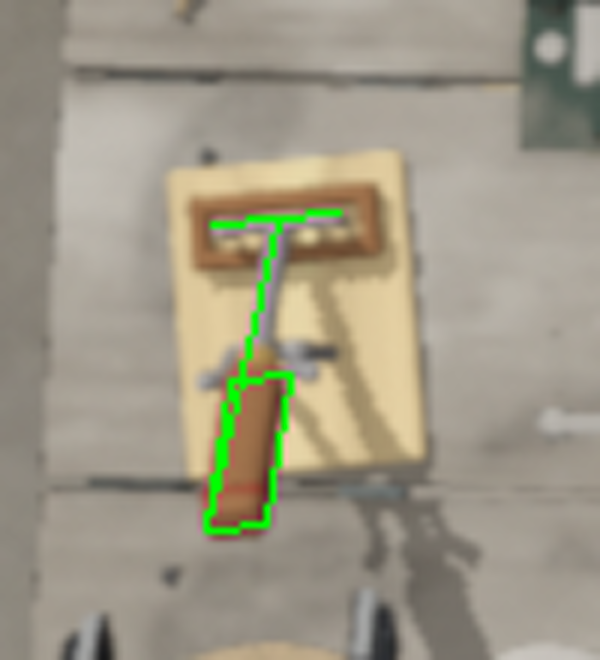

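```bash
python3 - <<'E'
from kin import *
c=capture("wrist")
im=c["color"].copy()
C=np.array([[0.5969,.1656,.008],[.6084,.0716,.008],[.4847,.0560,.008],[.4760,.1508,.008]])
print(np.round(proj(c,C)))
tr=[[.5840,.1533,.02],[.5945,.0790,.02],[.5674,.0762,.02],[.5565,.1504,.02]]
print(np.round(proj(c,tr)))
print(np.round(proj(c,[rp(BED,(-.118,.085,.026)),rp(BED,(-.118,-.085,.026)),rp(REST,(0,0,.008))])))
crop(im,230,80,430,290,3.5,"w1z.png")
print(cur()[0],cur()[1]-toolR(REST[2]))
E=F@c["extrinsics"];cp=-E[:3,:3].T@E[:3,3];o=cur();print(o[1].T@(cp-o[0]),o[1].T@E[2,:3],o[1].T@E[0,:3])
E
```

```text
[[368. 200.]
 [281. 201.]
 [266. 100.]
 [382. 102.]]
[[360. 200.]
 [288. 201.]
 [286. 183.]
 [363. 181.]]
[[  55.  140.]
 [-256.  -95.]
 [ 324.  184.]]
[0.43841357 0.09624738 0.20836591] [[-0.00081162  0.00784131  0.00051053]
 [ 0.00774405  0.00095062 -0.00282581]
 [-0.00015569  0.00253708  0.00012582]]
[ 0.0679462   0.00117466 -0.14246165] [-2.66883989e-01 -3.59053383e-04  9.63728596e-01] [1.04344693e-03 9.99999237e-01 6.61526897e-04]
```

View pics/w1z.png

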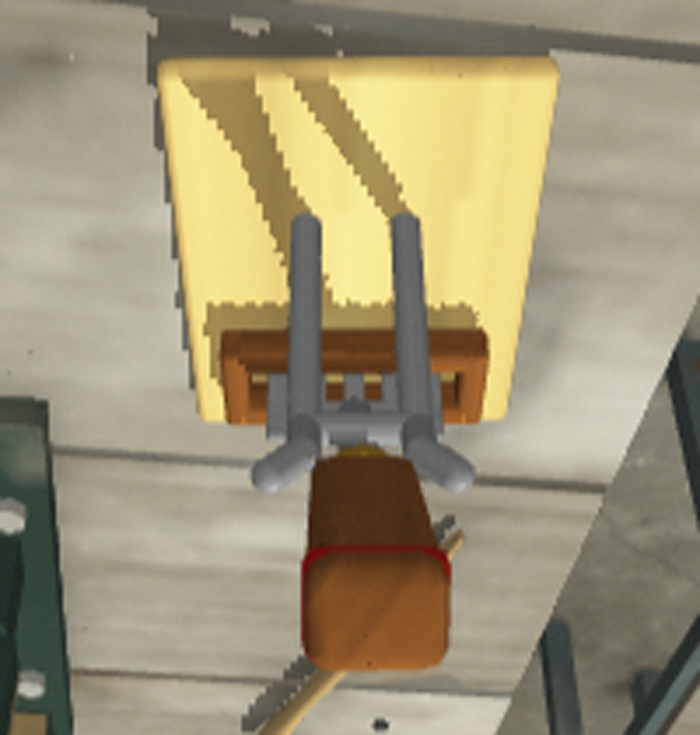

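```bash
python3 - <<'E'
from kin import *
from fit3 import least_squares,ax,g
c=capture("wrist")
W=lambda x,y:(x/3.5+230,y/3.5+80)
fe=[(W(377,609),g+.0425*ax,0,1),(W(160,62),(-.0625,-.048,0),1,1),(W(558,62),(-.0625,.048,0),1,1),(W(500,420),(.0625,.048,0),1,1),(W(200,418),(.0625,-.048,0),1,1)]
def f(p):
    r=R.from_euler('z',p[2]).as_matrix(); o=[]
    for uv,q,b,w in fe: o+=list(proj(c,r@(np.array(q)+[b*p[3],0,0])+[p[0],p[1],.008])[0]-uv)
    return o
L=least_squares(f,[.577,.12,.125,-.03]);print(L.x,np.round(f(L.x),1))
E
```

```text
[ 0.56799339  0.12016894  0.11811064 -0.02873719] [ 0.4  0.  -2.2  0.4  1.4  0.4  1.3 -0.3 -1.3  0.3]
```

```bash
sed -i 's/^REST=.*/REST=(.5725,.1203,.121)/' h.py
python3 - <<'E'
from kin import *
p,Rg=rake_tcp(REST,(0,0,.017)); plan(p-.05*Rg[:,2],Rg)
E
```

```text
lin [0.0052, 0.0101, 0.065] rot [-0.0, 0.0006, -0.0071] mm 50 deg 0.2
```

Request:
apply_moves(
  linear=[
    [0.0052,0.0101,0.03],
    [0.0052,0.0101,0.065],
    [0.0052,0.0101,0.065],
  ],
  rot=[
    [0,0,-0.007],
    [0,0,-0.007],
    [0,0,-0.007],
  ],
)

```text
clock: 3.75
eef_pos: [0.4635, 0.1072, 0.1648]
orientation: [-0.151, 2.479, 0.051]
contact_force: [-0.4, 0.6, 0.1]
width: 1.003
```

```bash
python3 - <<'E'
from kin import *
log()
c=capture("wrist"); im=c["color"].copy()
p,Rc,_=cur()
P=[p+Rc[:,2]*d for d in(-.019,0,.02,.05,.0885-.0425-.019+0)]
print(np.round(proj(c,P)))
q,Rg=rake_tcp(REST,(0,0,.017));g=q-.019*Rg[:,2]
print("butt pred",proj(c,[g-.0425*Rg[:,2],g]))
for u in proj(c,P): cv2.circle(im,tuple(np.int32(u)),2,(0,255,0),-1)
cv2.imwrite("pics/w2.png",im)
E
```

```text
[[320. 325.]
 [321. 302.]
 [321. 283.]
 [322. 261.]
 [321. 277.]]
butt pred [[320.25522463 318.17503477]
 [321.01830527 276.48201599]]
```

View pics/w2.png

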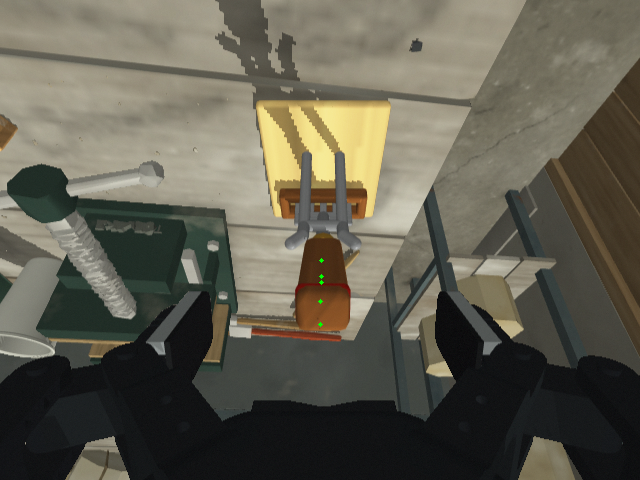

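Request:
apply_moves(
  linear=[
    [0.0033,0.001,0.02],
    [0.0033,0.001,0.045],
    [0.0033,0.001,0.065],
    [0.0033,0.001,0.065],
  ],
  rot=[
    [0,0,0],
    [0,0,0],
    [0,0,0],
    [0,0,0],
  ],
)

```text
clock: 4.3
eef_pos: [0.4917, 0.1114, 0.127]
orientation: [-0.151, 2.475, 0.052]
contact_force: [-0.8, 0.7, -0.1]
width: 1.002
```

Request:
apply_moves(
  linear=[
    [0,0,0],
    [0,0,0],
    [0,0,0],
    [0,0,0],
    [0,0,0],
    [0,0,0],
  ],
  rot=[
    [0,0,0],
    [0,0,0],
    [0,0,0],
    [0,0,0],
    [0,0,0],
    [0,0,0],
  ],
  gripper=0.0,
)

```text
clock: 5.05
eef_pos: [0.492, 0.1117, 0.1271]
orientation: [-0.152, 2.474, 0.052]
contact_force: [-3.0, -0.4, 3.9]
width: 0.25
```

```bash
python3 - <<'E'
from kin import *
log()
o=observe();print(o["eef_pos"],o["orientation"],o["width"],o["contact_force"],o["clock"],o["joints"])
c=capture("wrist"); cv2.imwrite("pics/w3.png",c["color"])
c=capture("top");crop(c["color"],170,230,270,340,6,"w3t.png")
E
```

```text
[0.49195406 0.1116631  0.12710525] [-0.1520365   2.47420348  0.05183554] 0.2503725660759358 [-2.9663722  -0.37312403  3.93330569] 5.05 [ 0.16452353 -0.41677705  2.14155812 -0.03814134  0.75416008 -1.51019844]
```

View pics/w3.png

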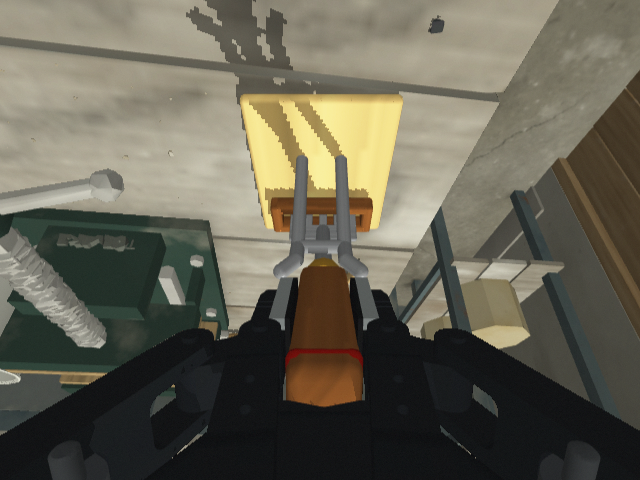

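View pics/w3t.png

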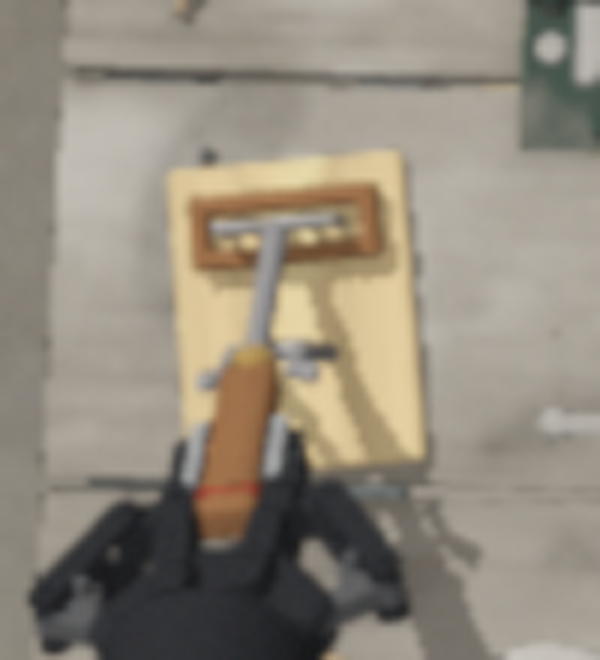

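```bash
sed -i 's/^REST=.*/REST=(.5690,.1210,.122)/' h.py
python3 - <<'E'
from kin import *
o=observe();np.save("grasp.npy",np.r_[o["eef_pos"],o["orientation"]])
p,Rc,_=cur()
for dz in(.02,.05,.1,.19): plan(p+[0,0,dz],Rc)
E
```

```text
lin [-0.0164, -0.0, -0.021] rot [0.0, 0.0, 0.0] mm 20 deg 0.0
lin [-0.0411, -0.0, -0.0525] rot [0.0, 0.0, 0.0] mm 50 deg 0.0
lin [-0.0821, -0.0, -0.1051] rot [0.0, 0.0, 0.0] mm 100 deg 0.0
lin [-0.156, -0.0001, -0.1996] rot [0.0, 0.0, 0.0] mm 190 deg 0.0
```

Request:
apply_moves(
  linear=[
    [-0.0164,0,-0.021],
    [-0.041,0,-0.0525],
    [-0.082,0,-0.105],
    [-0.123,0,-0.1575],
    [-0.156,0,-0.1996],
    [-0.156,0,-0.1996],
  ],
  rot=[
    [0,0,0],
    [0,0,0],
    [0,0,0],
    [0,0,0],
    [0,0,0],
    [0,0,0],
  ],
)

```text
clock: 5.9
eef_pos: [0.4925, 0.1118, 0.3198]
orientation: [-0.152, 2.471, 0.052]
contact_force: [0.1, 0.2, -1.7]
width: 0.251
```

```bash
python3 - <<'E'
from kin import *
log()
o=observe();print(o["eef_pos"],o["orientation"],o["contact_force"],o["torque"])
c=capture("wrist"); im=c["color"].copy()
p,Rc,_=cur()
# head corners predicted in tool frame assuming perfect
Rr=R.from_euler('z',.122).as_matrix(); g=p-.0203*Rc[:,2]
off=lambda v:g+Rr@(np.array([.0899,0,-.126])+v)
P=[off(np.array(v)) for v in((0,.025,-.009),(0,-.025,-.009),(0,-.025,.021),(0,.025,.021))]
print(np.round(proj(c,P)))
cv2.polylines(im,[np.int32(proj(c,P))],True,(0,255,0),1)
cv2.imwrite("pics/w4.png",im); crop(im,240,180,400,300,4.7,"w4z.png")
E
```

```text
[0.49247151 0.11180621 0.31978993] [-0.15164546  2.47056539  0.05232301] [ 0.09034428  0.21385212 -1.71666308] [-0.11147758  0.56492532 -0.03992588]
[[355. 199.]
 [290. 199.]
 [288. 230.]
 [356. 230.]]
```

View pics/w4z.png

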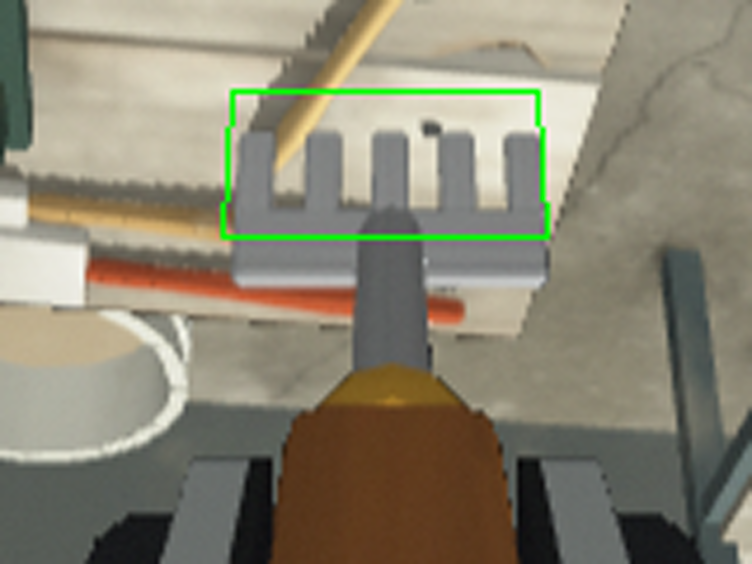

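```bash
python3 - <<'E'
from kin import *
k,r=fitk(); print(np.round(k,4),np.abs(r).max())
gq=np.load("grasp.npy")
for rv in (gq[3:],observe()["orientation"]):
    z=R.from_rotvec(rv).as_matrix()[:,2]; print(np.degrees(np.arcsin(np.hypot(z[0],z[1]))),np.arctan2(z[1],z[0]))
c=capture("side"); 
crop(c["color"],170,80,330,250,4,"s4.png")
p,Rc,_=cur()
print(proj(c,[p,p-.0203*Rc[:,2]]))
E
```

```text
[2.0000e-04 2.0660e-01 3.5280e-01 1.0640e-01 4.9600e-01 2.8030e-01
 3.6900e-02 1.5708e+00] 0.0008828298028881854
38.009936384749416 0.12212693833295042
37.95720783092297 0.12207920019513904
[[227.57329544 111.62099609]
 [220.12825775 104.64404727]]
```

View pics/s4.png

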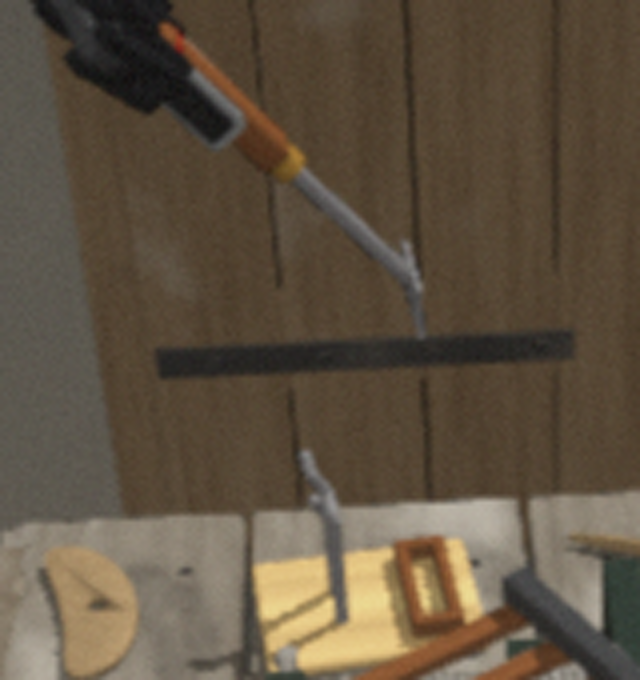

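```bash
sed -i 's/^REST=.*/REST=(.5770,.1221,.122)/; s/^BED=.*/BED=(.5225,-.2635,-1.013)/' h.py
cat >> kin.py <<'E'
GX,GZ=-.0065,-.0151   # handle centre in tool frame
def rake_tcp(Fr,head,lean=LEAN,yaw=0):
    yw=Fr[2]+yaw
    Rg=toolR(yw,lean); d=lean-LEAN
    off=R.from_euler('z',yw).as_matrix()@R.from_euler('y',-d).as_matrix()@np.array([-.0899,0,.126])
    g=rp(Fr,head)+off; return g-GX*Rg[:,0]-GZ*Rg[:,2],Rg
def head_now(Fr):
    p,Rc,o=cur(); g=p+GX*Rc[:,0]+GZ*Rc[:,2]; z=Rc[:,2]; lean=np.arcsin(np.hypot(z[0],z[1])); yw=np.arctan2(z[1],z[0])
    off=R.from_euler('z',yw).as_matrix()@R.from_euler('y',-(lean-LEAN)).as_matrix()@np.array([.0899,0,-.126]) 
    w=g+off; q=R.from_euler('z',-Fr[2]).as_matrix()@(w-[Fr[0],Fr[1],0]); return np.round(q*1000,1),round(np.degrees(lean),1),round(yw-Fr[2],3)
def go(*hs,F=None):
    "hs: (x,y,zbottom[,lean_deg]) in bed frame mm; zbottom above bed"
    F=F or BED; L=[]
    for h in hs:
        L.append(rake_tcp(F,(h[0]/1000,h[1]/1000,(h[2]+9+10)/1000),LEAN+np.radians(h[3] if len(h)>3 else 0)))
    pts(L)
def ck(hs,q=None):
    k,_=fitk(); q=cur()[2]["joints"]
    for h in hs:
        p,Rg=rake_tcp(BED,(h[0]/1000,h[1]/1000,(h[2]+19)/1000),LEAN+np.radians(h[3] if len(h)>3 else 0)); q,e=ik(p,Rg,q,k); print(h,np.round(q,2),round(e,4))
E
cat > tr.py <<'E'
from kin import *
import sys
f=float(sys.argv[1]); log()
p0,R0,o=cur(); p1,R1=rake_tcp(BED,(-.08,.037,.215))
Rt=slerp_rot(R1,f); pt=p0+(p1-p0)*f; pt[2]=max(pt[2],.32)
n=int(sys.argv[2])
pts([(p0+(pt-p0)*i/n,slerp_rot(R1,f*i/n)) for i in range(1,n+1)])
print(np.round(o["joints"],2),head_now(BED),pt, "lean mid",np.degrees(np.arcsin(np.hypot(*Rt[:2,2]))))
E
python3 tr.py .333 3; python3 -c "
from kin import *
print(head_now(REST))"
```

```text
{"linear": [[0.0046, -0.0311, -0.0065], [0.0091, -0.0622, -0.013], [0.0137, -0.0934, -0.0196]], "rot": [[0.1548, -0.0007, 0.199], [0.3096, -0.0015, 0.398], [0.4643, -0.0022, 0.5969]]} maxrot 0.5969377475999453
[ 0.16 -0.52  1.83 -0.03  1.17 -1.53] (array([-298.7,  249.6,  204.2]), np.float64(37.8), np.float64(1.135)) [0.48307529 0.04006551 0.32      ] lean mid 37.8632750861173
(array([ -0.8,   0. , 204.2]), np.float64(37.8), np.float64(-0.0))
```

```bash
python3 tr.py .5 4
```

```text
{"linear": [[0.0057, -0.035, -0.0066], [0.0114, -0.0701, -0.0133], [0.0171, -0.1051, -0.0199], [0.0228, -0.1402, -0.0266]], "rot": [[0.1743, -0.0008, 0.2241], [0.3486, -0.0017, 0.4482], [0.5229, -0.0025, 0.6722], [0.6972, -0.0033, 0.8963]]} maxrot 0.8963029243242423
[ 0.16 -0.52  1.83 -0.03  1.17 -1.53] (array([-298.7,  249.6,  204.2]), np.float64(37.8), np.float64(1.135)) [0.47884325 0.00416703 0.32      ] lean mid 37.90422801763314
```

Request:
apply_moves(
  linear=[
    [0.0057,-0.035,-0.0066],
    [0.0114,-0.07,-0.0133],
    [0.0171,-0.105,-0.02],
    [0.0228,-0.14,-0.0266],
  ],
  rot=[
    [0.174,0,0.224],
    [0.349,-0.002,0.448],
    [0.523,-0.0025,0.672],
    [0.697,-0.0033,0.896],
  ],
)

```text
clock: 6.5
eef_pos: [0.4784, 0.0036, 0.3189]
orientation: [0.555, 2.429, -0.192]
contact_force: [-0.1, 0.7, -2.4]
width: 0.248
```

```bash
python3 tr.py 1 4
```

```text
{"linear": [[-0.0106, -0.0339, 0.0056], [-0.0211, -0.0677, 0.0113], [-0.0317, -0.1016, 0.0169], [-0.0423, -0.1355, 0.0226]], "rot": [[0.1728, -0.0013, 0.2227], [0.3455, -0.0027, 0.4453], [0.5183, -0.004, 0.668], [0.691, -0.0054, 0.8906]]} maxrot 0.8906130973959383
[ 0.13 -0.52  1.83 -0.36  1.28 -0.99] (array([-177.7,  149.5,  208.5]), np.float64(37.8), np.float64(0.562)) [ 0.46617247 -0.10331343  0.32510038] lean mid 38.01566048401913
```

Request:
apply_moves(
  linear=[
    [-0.0106,-0.0339,0.0056],
    [-0.0211,-0.0677,0.0113],
    [-0.0317,-0.1016,0.0169],
    [-0.0423,-0.1355,0.0226],
    [-0.0423,-0.1355,0.0226],
  ],
  rot=[
    [0.173,-0.001,0.223],
    [0.346,-0.003,0.445],
    [0.518,-0.004,0.668],
    [0.691,-0.005,0.89],
    [0.691,-0.005,0.89],
  ],
)

```text
clock: 7.12
eef_pos: [0.4672, -0.1031, 0.3251]
orientation: [1.223, 2.215, -0.421]
contact_force: [0.0, 0.4, -1.8]
width: 0.253
```

```bash
cat > look.py <<'E'
from kin import *
import sys
log(); n=sys.argv[1]
c=capture("wrist"); im=c["color"].copy()
def ln(P,col):
    w=[rp(BED,q) for q in P]; cv2.polylines(im,[np.int32(proj(c,w))],False,col,1)
for x in(-.036,.036): ln([(x,-.075,.01),(x,.075,.01)],(0,255,0))
ln([(-.108,0,.01),(.108,0,.01)],(0,255,0))
ln([(.118,.085,.026),(-.118,.085,.026),(-.118,-.085,.026),(.118,-.085,.026),(.118,.085,.026)],(255,0,255))
cv2.imwrite(f"pics/{n}.png",im); print(head_now(BED),observe()["clock"],np.round(observe()["joints"],2))
s=capture("side"); crop(s["color"],160,130,360,470,1.7,n+"s.png")
E
python3 look.py a1
```

```text
(array([-80.2,  38.9, 215.3]), np.float64(38.0), np.float64(0.007)) 7.175 [ 0.02 -0.38  1.72 -0.56  1.44 -0.58]
```

View pics/a1.png

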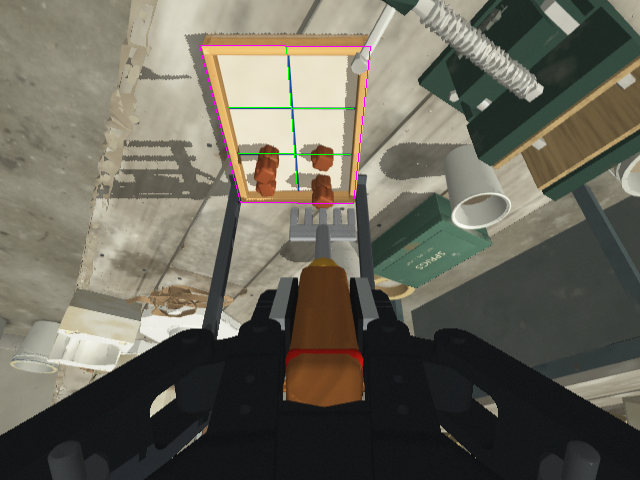

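View pics/a1s.png

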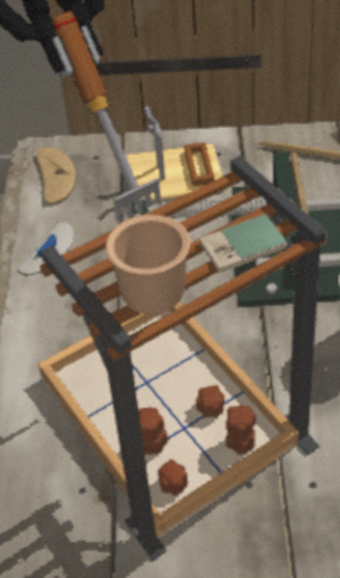

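Run:
```python
from kin import *
c=capture("wrist"); crop(c["color"],190,30,390,250,3.4,"a1z.png")
B=np.eye(4);B[:3,:3]=R.from_euler('z',BED[2]).as_matrix();B[:3,3]=[BED[0],BED[1],.01]
for n,p,z in(("Lnear",(322,157),.022),("Rnear",(266,163),.034),("Rfar",(265,188),.022),("Lfar",(322,187),.034)):
    print(n,np.round(bedT(B,ray(c,p,z))*1000))
```

```text
Lnear [[31. 39. 12.]]
Rnear [[ 31. -34.  24.]]
Rfar [[ 91. -44.  12.]]
Lfar [[76. 39. 24.]]
```

View pics/a1z.png

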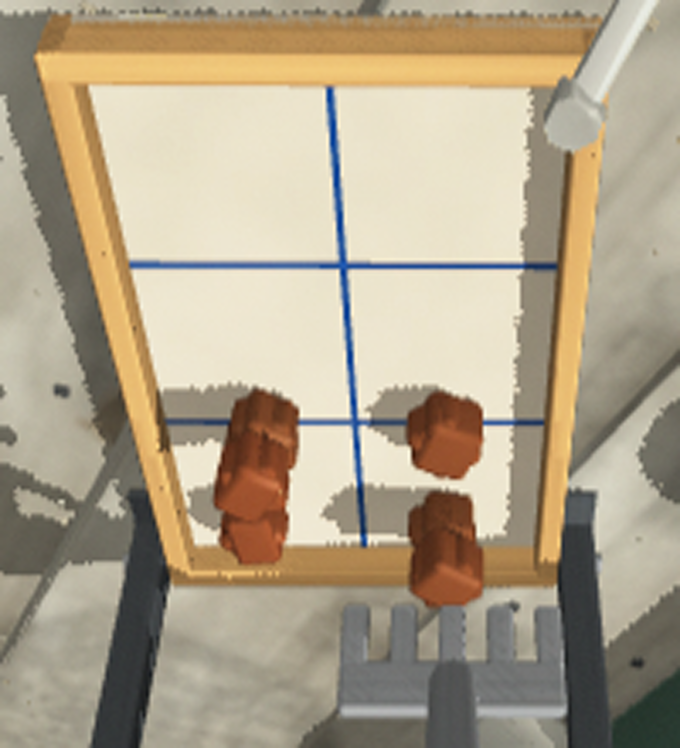

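Run:
```python
from kin import *
L=[(-60,38,135),(-35,38,80),(5,38,44),(45,38,42),(56,38,40),(56,38,40)]
go(*L); ck(L+[(56,38,6),(-54,38,6)])
```

```text
{"linear": [[0.0298, -0.0011, 0.0825], [0.0487, -0.0014, 0.1608], [0.0363, -0.0019, 0.2314], [-0.004, -0.0023, 0.2664], [-0.014, -0.0024, 0.2775], [-0.014, -0.0024, 0.2775]], "rot": [[0.0116, 0.0007, 0.0084], [0.0116, 0.0007, 0.0084], [0.0116, 0.0007, 0.0084], [0.0116, 0.0007, 0.0084], [0.0116, 0.0007, 0.0084], [0.0116, 0.0007, 0.0084]]} maxrot 0.011629064323573446
(-60, 38, 135) [-0.03 -0.34  1.81 -0.56  1.31 -0.54] 0.0
(-35, 38, 80) [-0.08 -0.28  1.87 -0.57  1.18 -0.52] 0.0
(5, 38, 44) [-0.16 -0.18  1.86 -0.56  1.06 -0.53] 0.0
(45, 38, 42) [-0.22 -0.1   1.79 -0.54  1.02 -0.59] 0.0
(56, 38, 40) [-0.24 -0.08  1.77 -0.53  1.   -0.61] 0.0
(56, 38, 40) [-0.24 -0.08  1.77 -0.53  1.   -0.61] 0.0
(56, 38, 6) [-0.24 -0.04  1.81 -0.56  0.94 -0.56] 0.0
(-54, 38, 6) [-0.04 -0.23  1.98 -0.62  1.07 -0.38] 0.0
```

Request:
apply_moves(
  linear=[
    [0.0298,-0.0011,0.0825],
    [0.0487,-0.0014,0.1608],
    [0.0363,-0.0019,0.2314],
    [-0.004,-0.0023,0.2664],
    [-0.014,-0.0024,0.2775],
    [-0.014,-0.0024,0.2775],
  ],
  rot=[
    [0.01,0,0.008],
    [0.01,0,0.008],
    [0.01,0,0.008],
    [0.01,0,0.008],
    [0.01,0,0.008],
    [0.01,0,0.008],
  ],
)

```text
clock: 8.02
eef_pos: [0.5391, -0.2187, 0.1704]
orientation: [1.228, 2.209, -0.422]
contact_force: [-0.7, -0.3, -1.8]
width: 0.249
```

```bash
python3 look.py a2
python3 - <<'E'
from kin import *
go((56,38,25),(56,38,6),(56,38,6))
E
```

```text
(array([56.2, 38.2, 60.7]), np.float64(38.1), np.float64(0.002)) 8.075 [-0.24 -0.08  1.77 -0.53  1.   -0.61]
{"linear": [[0.0138, -0.0003, 0.0177], [0.0294, -0.0004, 0.0376], [0.0294, -0.0004, 0.0376]], "rot": [[0.0033, 0.0037, -0.0038], [0.0033, 0.0037, -0.0038], [0.0033, 0.0037, -0.0038]]} maxrot 0.0038215558224245706
```

View pics/a2.png

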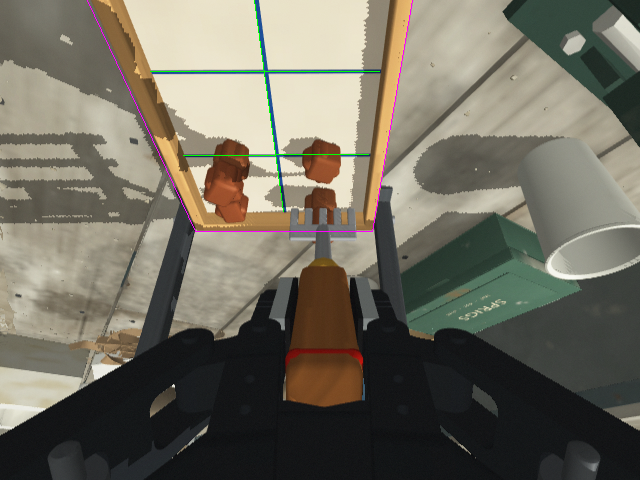

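View pics/a2s.png

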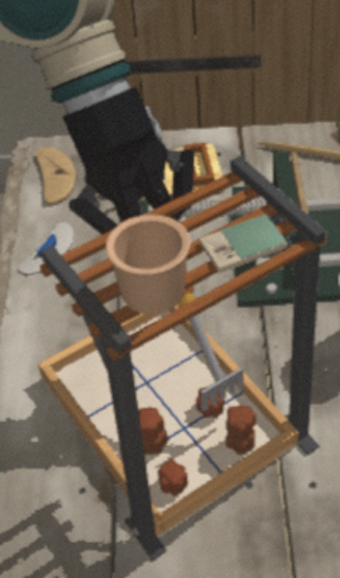

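Run:
```python
from kin import *
c=capture("wrist"); crop(c["color"],190,120,390,260,4,"a2z.png")
B=np.eye(4);B[:3,:3]=R.from_euler('z',BED[2]).as_matrix();B[:3,3]=[BED[0],BED[1],.01]
for n,p,z in(("near top back",(322,184),.034),("near front bottom",(321,140),.01),("far front bot",(321,188),.01),("far base top front?",(321,200),.034)):
    print(n,np.round(bedT(B,ray(c,p,z))*1000))
print(proj(c,[rp(BED,(.056,.038,.016)),rp(BED,(.056,.038,.05))]))
```

```text
near top back [[45. 38. 24.]]
near front bottom [[21. 37.  0.]]
far front bot [[75. 37.  0.]]
far base top front? [[64. 37. 24.]]
[[322.28565233 177.75778988]
 [322.28432283 208.63110927]]
```

View pics/a2z.png

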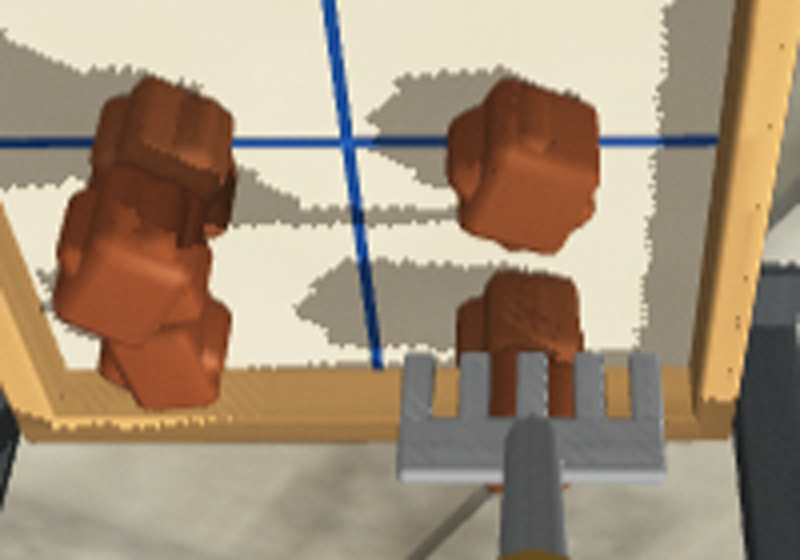

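Request:
apply_moves(
  linear=[
    [0.0138,0,0.0177],
    [0.0294,0,0.0376],
    [0.0294,0,0.0376],
  ],
  rot=[
    [0,0,0],
    [0,0,0],
    [0,0,0],
  ],
)

```text
clock: 8.55
eef_pos: [0.5383, -0.2185, 0.1321]
orientation: [1.229, 2.212, -0.423]
contact_force: [-0.1, 0.9, -2.1]
width: 0.247
```

Run:
```python
from kin import *
print(head_now(BED),observe()["contact_force"])
go(*[(56-11*i,38,5) for i in range(1,11)]+[(-54,38,5)])
```

```text
(array([55.8, 37. , 21.9]), np.float64(38.0), np.float64(-0.002)) [-0.1494207   0.87118968 -2.08883171]
{"linear": [[0.0098, 0.001, -0.0111], [0.0214, 0.001, -0.0201], [0.0329, 0.001, -0.0291], [0.0445, 0.001, -0.0382], [0.0561, 0.0009, -0.0472], [0.0676, 0.0009, -0.0562], [0.0792, 0.0009, -0.0652], [0.0908, 0.0009, -0.0742], [0.1023, 0.0009, -0.0833], [0.1139, 0.0009, -0.0923], [0.1139, 0.0009, -0.0923]], "rot": [[-0.0026, -0.0021, -0.0011], [-0.0026, -0.0021, -0.0011], [-0.0026, -0.0021, -0.0011], [-0.0026, -0.0021, -0.0011], [-0.0026, -0.0021, -0.0011], [-0.0026, -0.0021, -0.0011], [-0.0026, -0.0021, -0.0011], [-0.0026, -0.0021, -0.0011], [-0.0026, -0.0021, -0.0011], [-0.0026, -0.0021, -0.0011], [-0.0026, -0.0021, -0.0011]]} maxrot 0.0025848816921441617
```

Request:
apply_moves(
  linear=[
    [0.0098,0.001,-0.0111],
    [0.0214,0.001,-0.0201],
    [0.0329,0.001,-0.0291],
    [0.0445,0.001,-0.0382],
    [0.0561,0.001,-0.0472],
    [0.0676,0.001,-0.0562],
    [0.0792,0.001,-0.0652],
    [0.0908,0.001,-0.0742],
    [0.1023,0.001,-0.0833],
    [0.1139,0.001,-0.0923],
    [0.1139,0.001,-0.0923],
  ],
  rot=[
    [0,0,0],
    [0,0,0],
    [0,0,0],
    [0,0,0],
    [0,0,0],
    [0,0,0],
    [0,0,0],
    [0,0,0],
    [0,0,0],
    [0,0,0],
    [0,0,0],
  ],
)

```text
clock: 9.93
eef_pos: [0.4818, -0.1246, 0.1366]
orientation: [1.227, 2.209, -0.421]
contact_force: [-0.6, -0.6, -1.3]
width: 0.248
```

```bash
python3 look.py a3
python3 - <<'E'
from kin import *
print(head_now(BED),observe()["contact_force"])
L=[(-50,38,25),(-50,38,62),(-10,38,62,3),(50,38,62,7),(107,38,62,10),(107,38,62,10)]
go(*L); ck(L+[(107,38,30,10)])
E
```

```text
(array([-53.1,  39.1,  26.8]), np.float64(38.1), np.float64(0.002)) 9.975 [-0.04 -0.23  1.98 -0.62  1.07 -0.38]
(array([-52.8,  39. ,  26.8]), np.float64(38.1), np.float64(0.002)) [ 0.56174282 -0.8599831  -2.11474099]
{"linear": [[-0.0175, -0.0012, -0.0157], [-0.048, -0.001, -0.0545], [-0.0802, -0.001, -0.0213], [-0.1302, -0.0009, 0.0291], [-0.1803, -0.0008, 0.0775], [-0.1803, -0.0008, 0.0775]], "rot": [[0.002, 0.0042, -0.0049], [0.002, 0.0042, -0.0049], [0.0019, -0.1006, -0.005], [0.0017, -0.2402, -0.005], [0.0016, -0.3449, -0.0051], [0.0016, -0.3449, -0.0051]]} maxrot 0.3449117513391261
(-50, 38, 25) [-0.05 -0.25  1.96 -0.61  1.1  -0.42] 0.0
(-50, 38, 62) [-0.05 -0.29  1.91 -0.58  1.17 -0.47] 0.0
(-10, 38, 62, 3) [-0.09 -0.24  1.9  -0.63  1.09 -0.46] 0.0
(50, 38, 62, 7) [-0.17 -0.15  1.86 -0.7   0.97 -0.45] 0.0
(107, 38, 62, 10) [-0.24 -0.05  1.81 -0.75  0.87 -0.45] 0.0
(107, 38, 62, 10) [-0.24 -0.05  1.81 -0.75  0.87 -0.45] 0.0
(107, 38, 30, 10) [-0.24 -0.01  1.84 -0.79  0.82 -0.38] 0.0
```

View pics/a3.png

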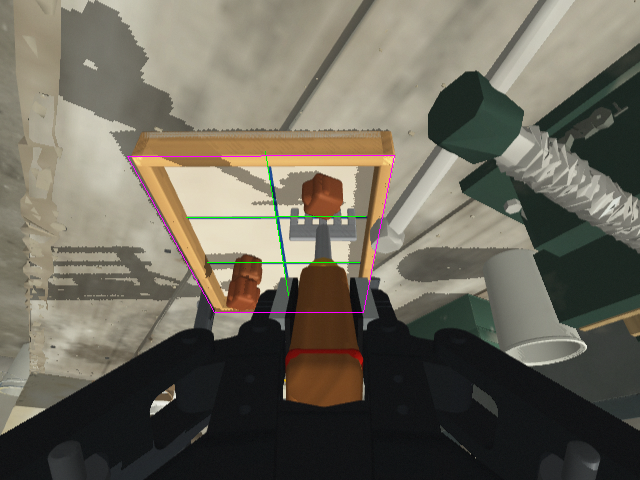

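View pics/a3s.png

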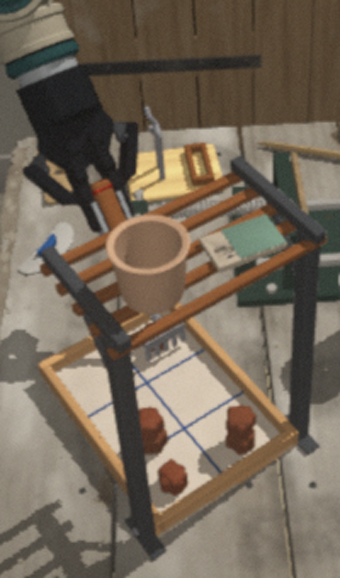

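Request:
apply_moves(
  linear=[
    [-0.0175,-0.0012,-0.0157],
    [-0.048,-0.001,-0.0545],
    [-0.0802,-0.001,-0.0213],
    [-0.1302,-0.0009,0.0291],
    [-0.1803,-0.0008,0.0775],
    [-0.1803,-0.0008,0.0775],
  ],
  rot=[
    [0,0,0],
    [0,0,0],
    [0,-0.1,0],
    [0,-0.24,0],
    [0,-0.345,0],
    [0,-0.345,0],
  ],
)

```text
clock: 10.78
eef_pos: [0.5564, -0.2492, 0.1739]
orientation: [1.151, 2.061, -0.512]
contact_force: [-0.1, 0.1, -2.0]
width: 0.252
```

```bash
python3 look.py a4
python3 - <<'E'
from kin import *
print(head_now(BED),observe()["contact_force"])
c=capture("wrist"); crop(c["color"],190,120,430,290,3.3,"a4z.png")
go((107,38,45,10),(107,38,28,10),(107,38,28,10))
E
```

```text
(array([108.1,  36.5,  80.9]), np.float64(48.0), np.float64(-0.003)) 10.825 [-0.24 -0.05  1.81 -0.75  0.87 -0.45]
(array([107.5,  37.3,  81.4]), np.float64(48.0), np.float64(-0.001)) [-0.47334693 -0.37441056 -1.45260384]
{"linear": [[0.0178, 0.0001, 0.0158], [0.0346, 0.0001, 0.031], [0.0346, 0.0001, 0.031]], "rot": [[0.0005, 0.0006, -0.0069], [0.0005, 0.0006, -0.0069], [0.0005, 0.0006, -0.0069]]} maxrot 0.00690419221694454
```

View pics/a4z.png

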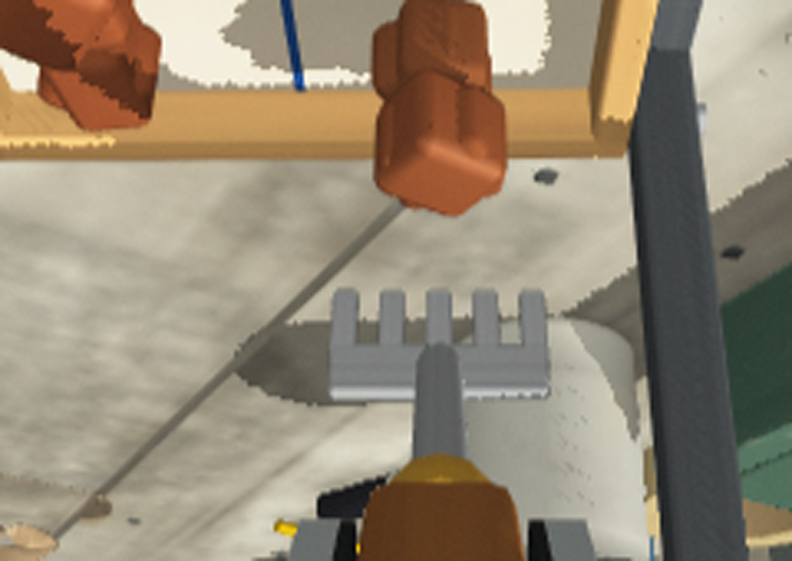

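View pics/a4s.png

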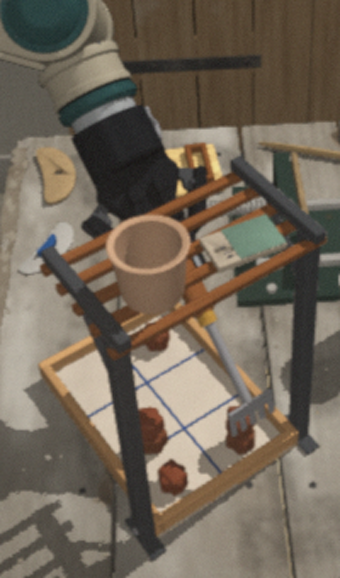

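Request:
apply_moves(
  linear=[
    [0.0178,0,0.0158],
    [0.0346,0,0.031],
    [0.0346,0,0.031],
  ],
  rot=[
    [0,0,0],
    [0,0,0],
    [0,0,0],
  ],
)

```text
clock: 11.3
eef_pos: [0.5557, -0.2458, 0.1373]
orientation: [1.147, 2.065, -0.509]
contact_force: [-0.7, 1.1, -1.8]
width: 0.247
```

Run:
```python
from kin import *
print(head_now(BED),observe()["contact_force"])
go(*[(107-8*i,38,28,max(0,10-2*i)) for i in range(1,8)]+[(51,38,28)])
```

```text
(array([105.9,  37.4,  43.6]), np.float64(47.9), np.float64(-0.001)) [-0.6677617   1.14384527 -1.76648789]
{"linear": [[-0.0033, 0.0006, -0.0098], [-0.0026, 0.0006, -0.0173], [-0.002, 0.0006, -0.0247], [-0.0013, 0.0006, -0.0318], [-0.0005, 0.0006, -0.0387], [0.0066, 0.0005, -0.0466], [0.0138, 0.0005, -0.0545], [0.0138, 0.0005, -0.0545]], "rot": [[-0.0019, 0.0649, -0.0012], [-0.0019, 0.1348, -0.0013], [-0.0019, 0.2046, -0.0013], [-0.0018, 0.2744, -0.0013], [-0.0018, 0.3442, -0.0014], [-0.0018, 0.3442, -0.0014], [-0.0018, 0.3442, -0.0014], [-0.0018, 0.3442, -0.0014]]} maxrot 0.3441950113822611
```

Request:
apply_moves(
  linear=[
    [-0.0033,0.0006,-0.0098],
    [-0.0026,0.0006,-0.0173],
    [-0.002,0.0006,-0.0247],
    [-0.0013,0.0006,-0.0318],
    [-0.0005,0.0006,-0.0387],
    [0.0066,0.0005,-0.0466],
    [0.0138,0.0005,-0.0545],
    [0.0138,0.0005,-0.0545],
  ],
  rot=[
    [0,0.065,0],
    [0,0.135,0],
    [0,0.205,0],
    [0,0.274,0],
    [0,0.344,0],
    [0,0.344,0],
    [0,0.344,0],
    [0,0.344,0],
  ],
)

```text
clock: 12.3
eef_pos: [0.5367, -0.2137, 0.1586]
orientation: [1.227, 2.209, -0.422]
contact_force: [-0.1, -1.2, -1.7]
width: 0.251
```

```bash
python3 look.py a5
```

```text
(array([51.6, 38.5, 48.9]), np.float64(38.1), np.float64(0.001)) 12.35 [-0.23 -0.07  1.79 -0.55  0.99 -0.58]
```

View pics/a5.png

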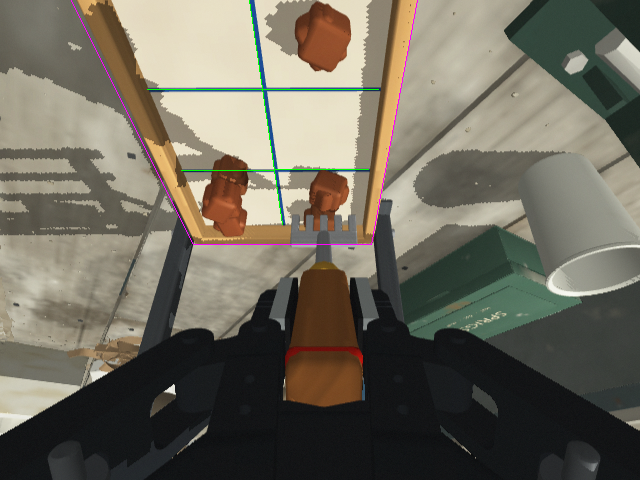

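View pics/a5s.png

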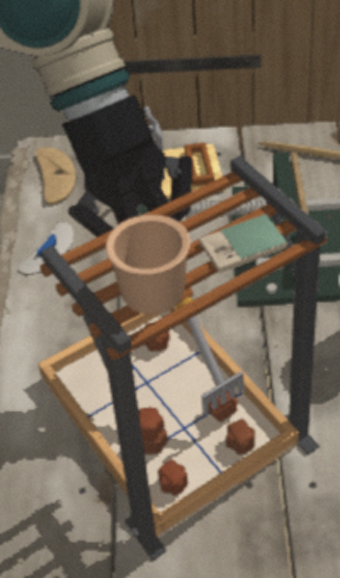

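Run:
```python
from kin import *
c=capture("wrist"); crop(c["color"],250,140,400,260,5,"a5z.png")
s=capture("side"); crop(s["color"],250,330,350,420,7,"a5sz.png")
B=np.eye(4);B[:3,:3]=R.from_euler('z',BED[2]).as_matrix();B[:3,3]=[BED[0],BED[1],.01]
for n,p,z in(("front bottom",(325,172),.01),):
    print(n,np.round(bedT(B,ray(c,p,z))*1000))
```

```text
front bottom [[39. 40.  0.]]
```

View pics/a5z.png

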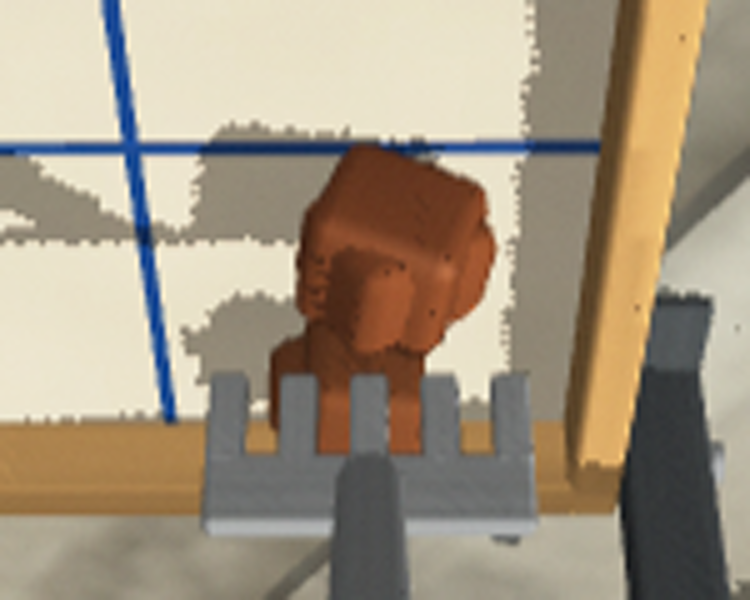

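View pics/a5sz.png

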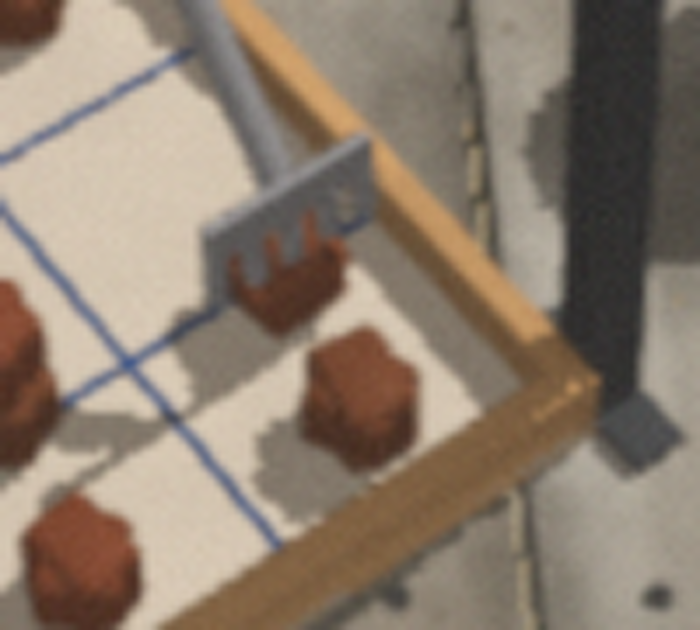

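Run:
```python
from kin import *
s=capture("side")
B=np.eye(4);B[:3,:3]=R.from_euler('z',BED[2]).as_matrix();B[:3,3]=[BED[0],BED[1],.01]
S=lambda x,y:(x/7+250,y/7+330)
for n,p,z in(("fallen back bottom",(280,332),.01),("fallen back bottom r",(340,285),.01),("fallen back top?",(300,300),.034),("base top front left",(360,328),.034),("base top front right",(308,365),.034),("base bottom back",(362,468),.01),("base mid",(362,400),.022)):
    print(n,np.round(bedT(B,ray(s,S(*p),z))*1000))
t=capture("top"); crop(t["color"],380,220,460,330,6,"a5t.png")
```

```text
fallen back bottom [[51. 35.  0.]]
fallen back bottom r [[48. 56.  0.]]
fallen back top? [[60. 35. 24.]]
base top front left [[75. 42. 24.]]
base top front right [[76. 26. 24.]]
base bottom back [[95. 28.  0.]]
base mid [[86. 35. 12.]]
```

View pics/a5t.png

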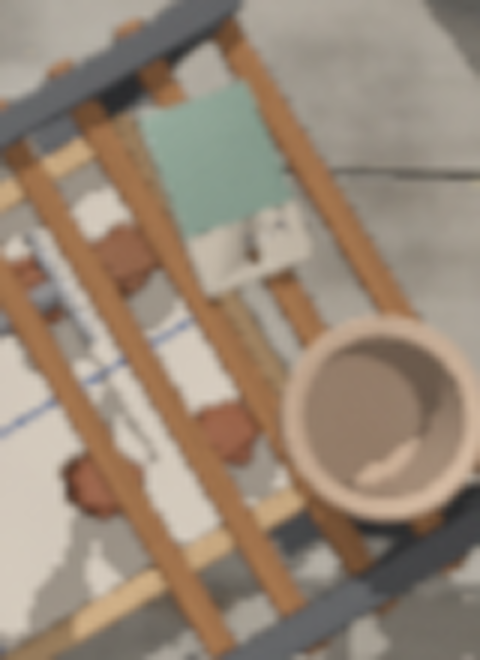

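Run:
```python
from kin import *
go((51,39,38),(65,39,40),(66,39,40),(66,39,22),(66,39,8),(66,39,8))
```

```text
{"linear": [[-0.0056, 0.001, -0.0091], [-0.0219, 0.001, 0.0003], [-0.023, 0.001, 0.0011], [-0.0082, 0.001, 0.02], [0.0034, 0.0009, 0.0347], [0.0034, 0.0009, 0.0347]], "rot": [[0.001, 0.0048, -0.0052], [0.001, 0.0048, -0.0052], [0.001, 0.0048, -0.0052], [0.001, 0.0048, -0.0052], [0.001, 0.0048, -0.0052], [0.001, 0.0048, -0.0052]]} maxrot 0.005189098869189676
```

Request:
apply_moves(
  linear=[
    [-0.0056,0.001,-0.0091],
    [-0.0219,0.001,0.0003],
    [-0.023,0.001,0.0011],
    [-0.0082,0.001,0.02],
    [0.0034,0.001,0.0347],
    [0.0034,0.001,0.0347],
  ],
  rot=[
    [0,0,0],
    [0,0,0],
    [0,0,0],
    [0,0,0],
    [0,0,0],
    [0,0,0],
  ],
)

```text
clock: 13.35
eef_pos: [0.5439, -0.2255, 0.1341]
orientation: [1.229, 2.212, -0.424]
contact_force: [-0.2, -0.7, -2.4]
width: 0.249
```

Run:
```python
from kin import *
print(head_now(BED),observe()["contact_force"])
go(*[(66-10*i,39,6) for i in range(1,5)]+[(18,39,6),(18,39,6)])
s=capture("side"); crop(s["color"],250,330,350,420,6,"a6sz.png")
```

```text
(array([64.7, 38. , 23.8]), np.float64(37.9), np.float64(-0.003)) [-0.2484109  -0.69104753 -2.37187927]
{"linear": [[0.0084, 0.001, -0.0084], [0.019, 0.001, -0.0166], [0.0295, 0.001, -0.0248], [0.04, 0.0009, -0.0329], [0.0484, 0.0009, -0.0395], [0.0484, 0.0009, -0.0395]], "rot": [[-0.0039, -0.0026, -0.0012], [-0.0039, -0.0026, -0.0012], [-0.0039, -0.0026, -0.0012], [-0.0039, -0.0026, -0.0012], [-0.0039, -0.0026, -0.0012], [-0.0039, -0.0026, -0.0012]]} maxrot 0.003875409821544887
```

View pics/a6sz.png

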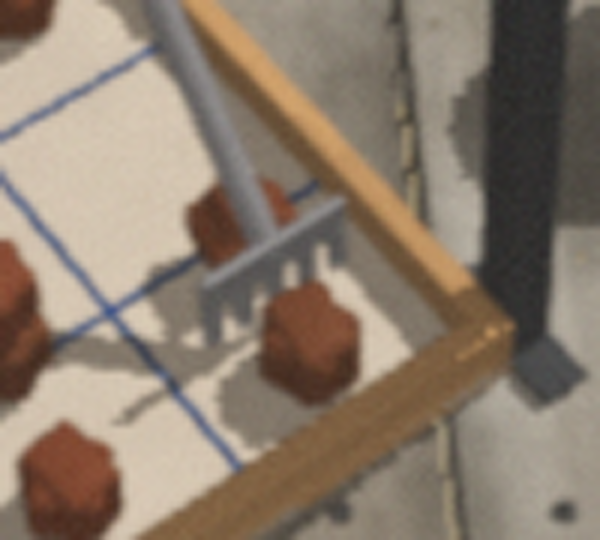

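Tines sit cleanly between the fallen lump and the far one. Pull to the middle field.

Request:
apply_moves(
  linear=[
    [0.0084,0.001,-0.0084],
    [0.019,0.001,-0.0166],
    [0.0295,0.001,-0.0248],
    [0.04,0.001,-0.0329],
    [0.0484,0.001,-0.0395],
    [0.0484,0.001,-0.0395],
  ],
  rot=[
    [0,0,0],
    [0,0,0],
    [0,0,0],
    [0,0,0],
    [0,0,0],
    [0,0,0],
  ],
)

```text
clock: 14.15
eef_pos: [0.5211, -0.1853, 0.1383]
orientation: [1.227, 2.208, -0.422]
contact_force: [-0.5, -0.8, -0.4]
width: 0.246
```

```bash
python3 look.py a7
python3 - <<'E'
from kin import *
L=[(20,38,25),(20,38,62),(0,0,75),(20,-36,62),(54,-36,62),(54,-36,62)]
go(*L); ck(L+[(54,-36,28),(-50,-36,6)])
E
```

```text
(array([19.2, 40.2, 28.3]), np.float64(38.2), np.float64(0.002)) 14.2 [-0.18 -0.11  1.87 -0.58  0.98 -0.5 ]
{"linear": [[-0.0142, -0.0026, -0.016], [-0.0446, -0.0025, -0.0548], [-0.0345, -0.0532, -0.0849], [-0.0449, -0.1012, -0.0549], [-0.0805, -0.1011, -0.0269], [-0.0805, -0.1011, -0.0269]], "rot": [[0.0016, 0.005, -0.0051], [0.0016, 0.005, -0.0051], [0.0016, 0.005, -0.0051], [0.0016, 0.005, -0.0051], [0.0016, 0.005, -0.0051], [0.0016, 0.005, -0.0051]]} maxrot 0.005117458065229385
(20, 38, 25) [-0.18 -0.13  1.85 -0.57  1.01 -0.53] 0.0
(20, 38, 62) [-0.18 -0.17  1.81 -0.54  1.08 -0.58] 0.0
(0, 0, 75) [-0.21 -0.31  1.9  -0.52  1.11 -0.64] 0.0
(20, -36, 62) [-0.31 -0.34  1.96 -0.48  1.04 -0.73] 0.0
(54, -36, 62) [-0.37 -0.26  1.89 -0.45  1.   -0.78] 0.0
(54, -36, 62) [-0.37 -0.26  1.89 -0.45  1.   -0.78] 0.0
(54, -36, 28) [-0.37 -0.23  1.93 -0.48  0.93 -0.74] 0.0
(-50, -36, 6) [-0.18 -0.44  2.14 -0.56  1.03 -0.54] 0.0
```

View pics/a7.png

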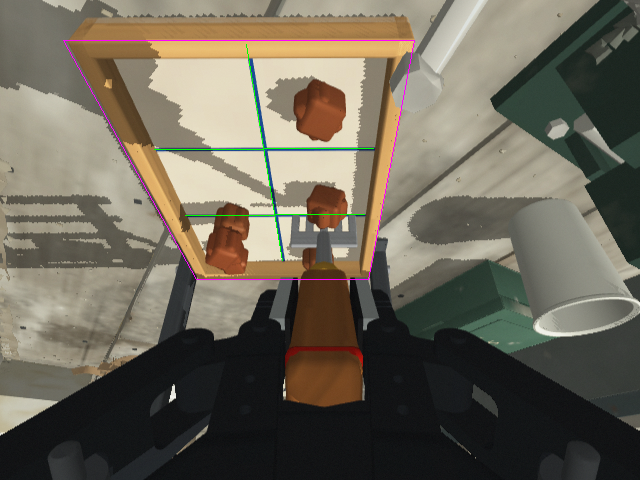

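View pics/a7s.png

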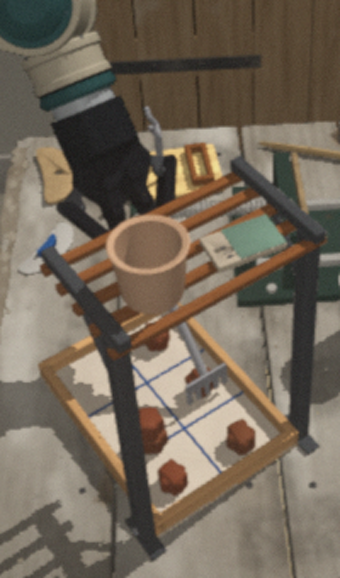

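Request:
apply_moves(
  linear=[
    [-0.0142,-0.0026,-0.016],
    [-0.0446,-0.0025,-0.0548],
    [-0.0345,-0.0532,-0.0849],
    [-0.0449,-0.1012,-0.0549],
    [-0.0805,-0.1012,-0.0269],
    [-0.0805,-0.1012,-0.0269],
  ],
  rot=[
    [0,0,0],
    [0,0,0],
    [0,0,0],
    [0,0,0],
    [0,0,0],
    [0,0,0],
  ],
)

```text
clock: 15.0
eef_pos: [0.4747, -0.2574, 0.1918]
orientation: [1.231, 2.206, -0.423]
contact_force: [0.2, 0.9, -2.5]
width: 0.25
```

```bash
python3 look.py a8
python3 - <<'E'
from kin import *
go((54,-36,45),(54,-36,29),(54,-36,29))
c=capture("wrist"); crop(c["color"],230,110,430,250,4,"a8z.png")
E
```

```text
(array([ 54.7, -37. ,  81.6]), np.float64(38.1), np.float64(-0.001)) 15.05 [-0.37 -0.26  1.89 -0.45  1.   -0.78]
{"linear": [[0.0142, 0.0006, 0.0181], [0.0274, 0.0005, 0.0349], [0.0274, 0.0005, 0.0349]], "rot": [[0.0001, 0.0038, -0.0066], [0.0001, 0.0038, -0.0066], [0.0001, 0.0038, -0.0066]]} maxrot 0.006649852573311863
```

View pics/a8z.png

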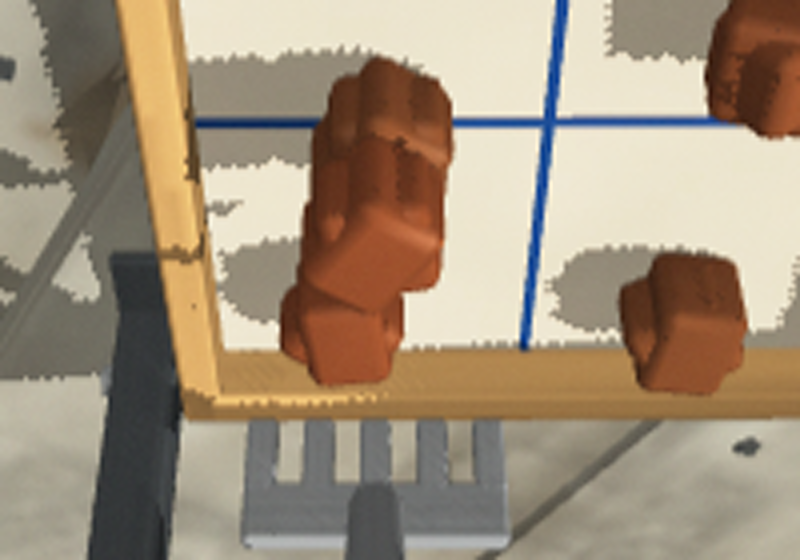

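View pics/a8s.png

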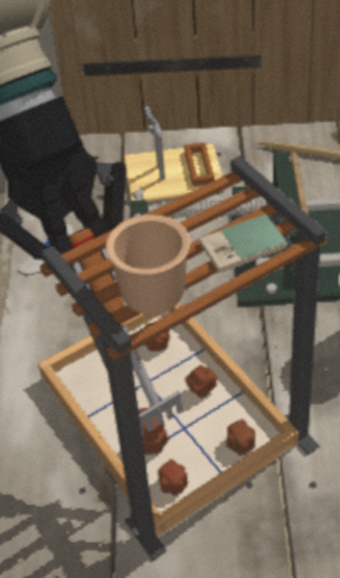

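Request:
apply_moves(
  linear=[
    [0.0142,0.0006,0.0181],
    [0.0274,0.0006,0.0349],
    [0.0274,0.0006,0.0349],
  ],
  rot=[
    [0,0,0],
    [0,0,0],
    [0,0,0],
  ],
)

```text
clock: 15.52
eef_pos: [0.4745, -0.2547, 0.1549]
orientation: [1.228, 2.212, -0.423]
contact_force: [0.3, 0.4, -2.0]
width: 0.256
```

Run:
```python
from kin import *
print(head_now(BED),observe()["contact_force"])
go(*[(54-8*i,-36,29) for i in range(1,8)]+[(-2,-36,29)])
```

```text
(array([ 52.7, -36.2,  44.7]), np.float64(38.0), np.float64(-0.002)) [ 0.33369801  0.37452539 -1.95833499]
{"linear": [[0.0046, 0.0001, -0.009], [0.013, 0.0001, -0.0155], [0.0214, 0.0, -0.0221], [0.0298, 0.0, -0.0286], [0.0382, 0.0, -0.0352], [0.0466, 0.0, -0.0418], [0.0551, -0.0, -0.0483], [0.0551, -0.0, -0.0483]], "rot": [[-0.0022, -0.0023, -0.001], [-0.0022, -0.0023, -0.001], [-0.0022, -0.0023, -0.001], [-0.0022, -0.0023, -0.001], [-0.0022, -0.0023, -0.001], [-0.0022, -0.0023, -0.001], [-0.0022, -0.0023, -0.001], [-0.0022, -0.0023, -0.001]]} maxrot 0.0022849747127489366
```

Request:
apply_moves(
  linear=[
    [0.0046,0,-0.009],
    [0.013,0,-0.0155],
    [0.0214,0,-0.0221],
    [0.0298,0,-0.0286],
    [0.0382,0,-0.0352],
    [0.0466,0,-0.0418],
    [0.0551,0,-0.0483],
    [0.0551,0,-0.0483],
  ],
  rot=[
    [0,0,0],
    [0,0,0],
    [0,0,0],
    [0,0,0],
    [0,0,0],
    [0,0,0],
    [0,0,0],
    [0,0,0],
  ],
)

```text
clock: 16.52
eef_pos: [0.4464, -0.2083, 0.1607]
orientation: [1.227, 2.208, -0.422]
contact_force: [-0.4, -0.1, -1.9]
width: 0.248
```

```bash
python3 look.py a9
```

```text
(array([ -0.8, -35.3,  50.9]), np.float64(38.2), np.float64(0.002)) 16.575 [-0.28 -0.36  2.03 -0.51  1.01 -0.66]
```

View pics/a9.png

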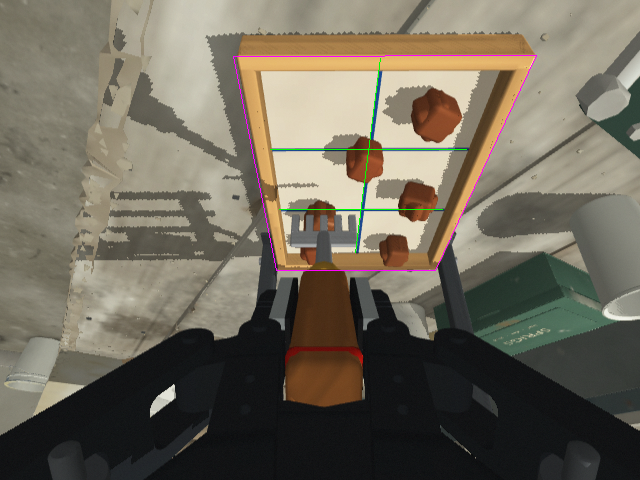

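View pics/a9s.png

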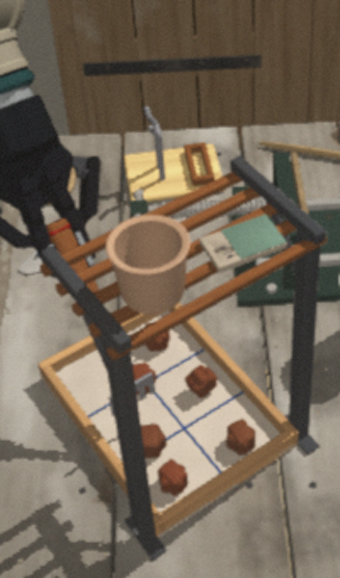

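Run:
```python
from kin import *
c=capture("wrist"); crop(c["color"],230,50,540,280,2.5,"a9z.png")
B=np.eye(4);B[:3,:3]=R.from_euler('z',BED[2]).as_matrix();B[:3,3]=[BED[0],BED[1],.01]
for n,p in(("loose",(365,160)),("Ln",(436,115)),("Lm",(418,202)),("Lf",(394,250)),("Rm",(318,214))):
    print(n,np.round(bedT(B,ray(c,p,.022))*1000))
ps=[]
k,_=fitk();q=cur()[2]["joints"]
for h,yw in (((-10,5,50),.35),((-10,12,60),.67),((-12,10,6),.67),((-58,-27,6),.67),((-58,-27,60),.67)):
    p,Rg=rake_tcp(BED,(h[0]/1000,h[1]/1000,(h[2]+19)/1000),yaw=yw); q,e=ik(p,Rg,q,k); print(h,np.round(q,2),round(e,4))
```

```text
loose [[-35.  -4.  12.]]
Ln [[-75.  40.  12.]]
Lm [[12. 45. 12.]]
Lf [[86. 36. 12.]]
Rm [[ 28. -40.  12.]]
(-10, 5, 50) [-0.4  -0.48  2.08 -0.21  0.91 -1.23] 0.0
(-10, 12, 60) [-0.63 -0.51  2.08  0.22  0.94 -1.93] 0.0
(-12, 10, 6) [-0.63 -0.46  2.16  0.24  0.82 -1.97] 0.0
(-58, -27, 6) [-0.7  -0.71  2.3   0.27  0.93 -2.02] 0.0
(-58, -27, 60) [-0.7  -0.75  2.22  0.25  1.06 -1.98] 0.0
```

View pics/a9z.png

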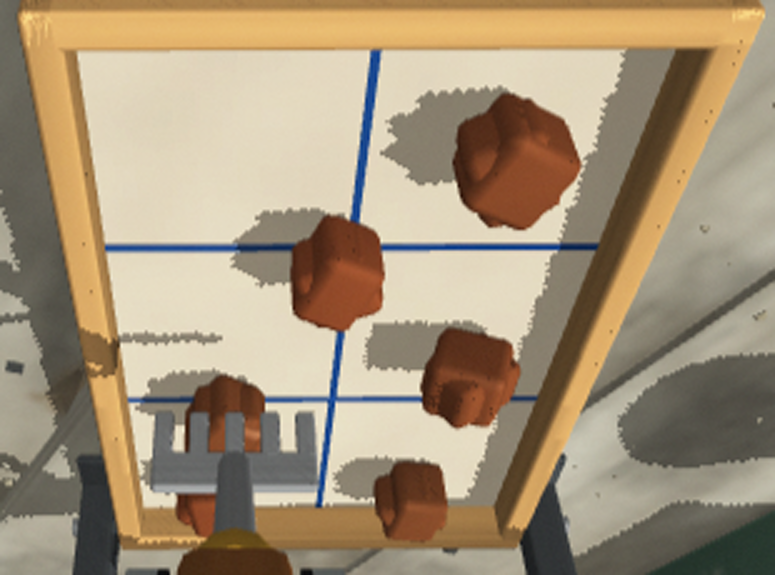

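```bash
cat >> kin.py <<'E'
def goy(*hs,check=True):
    "(x,y,zb,yaw[,lean])"
    L=[];k,_=fitk();q=cur()[2]["joints"]
    for h in hs:
        p,Rg=rake_tcp(BED,(h[0]/1000,h[1]/1000,(h[2]+19)/1000),LEAN+np.radians(h[4] if len(h)>4 else 0),yaw=h[3]); L.append((p,Rg))
        q,e=ik(p,Rg,q,k); print(h,np.round(q,2),round(e,4))
    pts(L)
E
python3 - <<'E'
from kin import *
goy((-1,-34,55,0),(-3,-15,55,.13),(-5,0,55,.26),(-7,7,55,.4),(-7,7,55,.4),(-7,7,30,.4),(-7,7,6,.4),(-7,7,6,.4))
goy((-53,-27,6,.4))
E
```

```text
(-1, -34, 55, 0) [-0.27 -0.38  2.   -0.5   1.06 -0.69] 0.0
(-3, -15, 55, 0.13) [-0.3  -0.42  2.02 -0.41  1.   -0.86] 0.0
(-5, 0, 55, 0.26) [-0.35 -0.45  2.05 -0.3   0.94 -1.07] 0.0
(-7, 7, 55, 0.4) [-0.44 -0.49  2.07 -0.14  0.91 -1.34] 0.0
(-7, 7, 55, 0.4) [-0.44 -0.49  2.07 -0.14  0.91 -1.34] 0.0
(-7, 7, 30, 0.4) [-0.44 -0.47  2.11 -0.15  0.85 -1.33] 0.0
(-7, 7, 6, 0.4) [-0.44 -0.44  2.14 -0.15  0.79 -1.32] 0.0
(-7, 7, 6, 0.4) [-0.44 -0.44  2.14 -0.15  0.79 -1.32] 0.0
{"linear": [[-0.019, 0.002, -0.0246], [-0.0176, 0.0126, -0.0256], [-0.0178, 0.018, -0.0255], [-0.0198, 0.0122, -0.0239], [-0.0198, 0.0122, -0.0239], [0.0008, 0.0121, 0.0023], [0.0206, 0.0121, 0.0274], [0.0206, 0.0121, 0.0274]], "rot": [[0.0015, 0.0051, -0.0053], [-0.1589, 0.0054, -0.2099], [-0.3193, 0.0056, -0.4145], [-0.492, 0.0059, -0.6349], [-0.492, 0.0059, -0.6349], [-0.492, 0.0059, -0.6349], [-0.492, 0.0059, -0.6349], [-0.492, 0.0059, -0.6349]]} maxrot 0.6348686883937857
(-53, -27, 6, 0.4) [-0.45 -0.68  2.29 -0.13  0.88 -1.36] 0.0
{"linear": [[0.0687, -0.0334, -0.0105]], "rot": [[-0.492, 0.0059, -0.6349]]} maxrot 0.6348686883937857
```

Request:
apply_moves(
  linear=[
    [-0.019,0.002,-0.0246],
    [-0.0176,0.0126,-0.0256],
    [-0.0178,0.018,-0.0255],
    [-0.0198,0.0122,-0.0239],
    [-0.0198,0.0122,-0.0239],
    [0.0008,0.0121,0.0023],
    [0.0206,0.0121,0.0274],
    [0.0206,0.0121,0.0274],
  ],
  rot=[
    [0.0015,0.005,-0.005],
    [-0.159,0.005,-0.21],
    [-0.319,0.006,-0.4145],
    [-0.492,0.006,-0.635],
    [-0.492,0.006,-0.635],
    [-0.492,0.006,-0.635],
    [-0.492,0.006,-0.635],
    [-0.492,0.006,-0.635],
  ],
)

```text
clock: 17.68
eef_pos: [0.4536, -0.2038, 0.1326]
orientation: [0.758, 2.385, -0.259]
contact_force: [0.7, -0.3, -1.6]
width: 0.246
```

```bash
python3 look.py b1
python3 - <<'E'
from kin import *
n=8
goy(*[(-7-40*i/n,7-32*i/n,6,.4) for i in range(1,n+1)]+[(-47,-25,6,.4)])
E
```

```text
(array([-7.5,  6.8, 24.3]), np.float64(37.9), np.float64(0.398)) 17.725 [-0.43 -0.44  2.14 -0.16  0.79 -1.32]
(-12.0, 3.0, 6, 0.4) [-0.44 -0.46  2.16 -0.15  0.8  -1.33] 0.0
(-17.0, -1.0, 6, 0.4) [-0.44 -0.49  2.17 -0.15  0.81 -1.33] 0.0
(-22.0, -5.0, 6, 0.4) [-0.44 -0.51  2.19 -0.14  0.81 -1.34] 0.0
(-27.0, -9.0, 6, 0.4) [-0.44 -0.54  2.21 -0.14  0.82 -1.34] 0.0
(-32.0, -13.0, 6, 0.4) [-0.45 -0.56  2.22 -0.14  0.83 -1.35] 0.0
(-37.0, -17.0, 6, 0.4) [-0.45 -0.59  2.24 -0.14  0.84 -1.35] 0.0
(-42.0, -21.0, 6, 0.4) [-0.45 -0.62  2.25 -0.13  0.85 -1.36] 0.0
(-47.0, -25.0, 6, 0.4) [-0.45 -0.65  2.27 -0.13  0.87 -1.36] 0.0
(-47, -25, 6, 0.4) [-0.45 -0.65  2.27 -0.13  0.87 -1.36] 0.0
{"linear": [[0.0073, -0.0027, -0.0045], [0.0138, -0.0051, -0.0095], [0.0203, -0.0074, -0.0146], [0.0268, -0.0097, -0.0197], [0.0332, -0.012, -0.0247], [0.0397, -0.0144, -0.0298], [0.0462, -0.0167, -0.0349], [0.0526, -0.019, -0.0399], [0.0526, -0.019, -0.0399]], "rot": [[-0.0009, 0.0007, -0.0023], [-0.0009, 0.0007, -0.0023], [-0.0009, 0.0007, -0.0023], [-0.0009, 0.0007, -0.0023], [-0.0009, 0.0007, -0.0023], [-0.0009, 0.0007, -0.0023], [-0.0009, 0.0007, -0.0023], [-0.0009, 0.0007, -0.0023], [-0.0009, 0.0007, -0.0023]]} maxrot 0.0022816663062038343
```

View pics/b1.png

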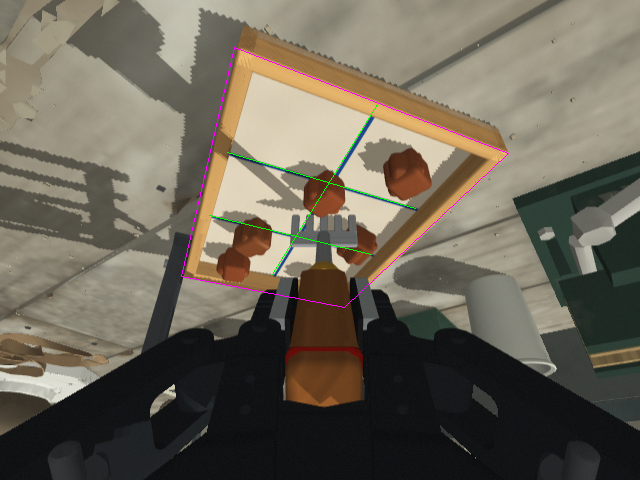

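Request:
apply_moves(
  linear=[
    [0.0073,-0.0027,-0.0045],
    [0.0138,-0.0051,-0.0095],
    [0.0203,-0.0074,-0.0146],
    [0.0268,-0.0097,-0.0197],
    [0.0332,-0.012,-0.0247],
    [0.0397,-0.0144,-0.0298],
    [0.0462,-0.0167,-0.0349],
    [0.0526,-0.019,-0.0399],
    [0.0526,-0.019,-0.0399],
  ],
  rot=[
    [0,0,0],
    [0,0,0],
    [0,0,0],
    [0,0,0],
    [0,0,0],
    [0,0,0],
    [0,0,0],
    [0,0,0],
    [0,0,0],
  ],
)

```text
clock: 18.9
eef_pos: [0.4055, -0.1875, 0.1343]
orientation: [0.753, 2.38, -0.26]
contact_force: [0.4, -0.3, -1.5]
width: 0.251
```

```bash
python3 look.py b2
python3 - <<'E'
from kin import *
c=capture("wrist");crop(c["color"],190,60,520,290,2.4,"b2z.png")
goy((-43,-22,30,.4),(-42,-22,55,.4),(-25,-28,58,.2),(10,-36,55,0),(50,-36,50,0),(54,-36,45,0),(54,-36,45,0))
E
```

```text
(array([-47.2, -25.5,  24.3]), np.float64(38.0), np.float64(0.4)) 18.95 [-0.45 -0.65  2.27 -0.13  0.86 -1.36]
(-43, -22, 30, 0.4) [-0.45 -0.65  2.22 -0.12  0.92 -1.37] 0.0
(-42, -22, 55, 0.4) [-0.45 -0.67  2.18 -0.12  0.97 -1.38] 0.0
(-25, -28, 58, 0.2) [-0.34 -0.55  2.11 -0.34  1.   -1.  ] 0.0
(10, -36, 55, 0) [-0.3  -0.36  1.98 -0.49  1.04 -0.71] 0.0
(50, -36, 50, 0) [-0.36 -0.26  1.92 -0.46  0.98 -0.76] 0.0
(54, -36, 45, 0) [-0.37 -0.25  1.91 -0.46  0.97 -0.76] 0.0
(54, -36, 45, 0) [-0.37 -0.25  1.91 -0.46  0.97 -0.76] 0.0
{"linear": [[-0.0257, 0.002, -0.0218], [-0.0472, 0.0015, -0.0473], [-0.0655, 0.008, -0.0381], [-0.0989, 0.0018, -0.0069], [-0.1335, -0.0189, 0.0286], [-0.1333, -0.021, 0.0369], [-0.1333, -0.021, 0.0369]], "rot": [[-0.0001, -0.0004, 0.0001], [-0.0001, -0.0004, 0.0001], [0.2462, -0.0004, 0.3153], [0.4925, -0.0004, 0.6304], [0.4925, -0.0004, 0.6304], [0.4925, -0.0004, 0.6304], [0.4925, -0.0004, 0.6304]]} maxrot 0.6304208068311256
```

View pics/b2.png

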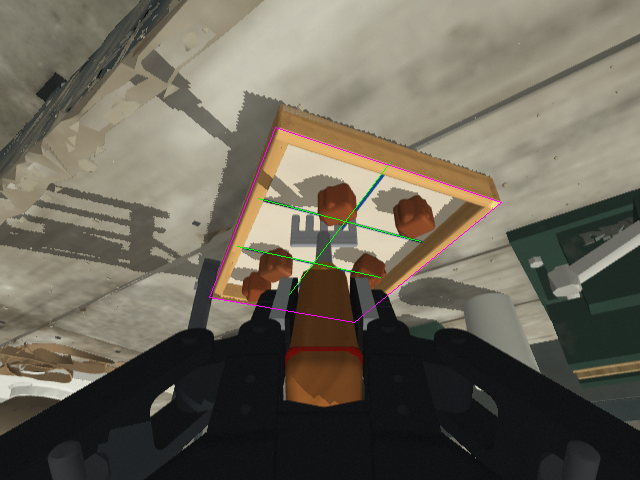

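View pics/b2s.png

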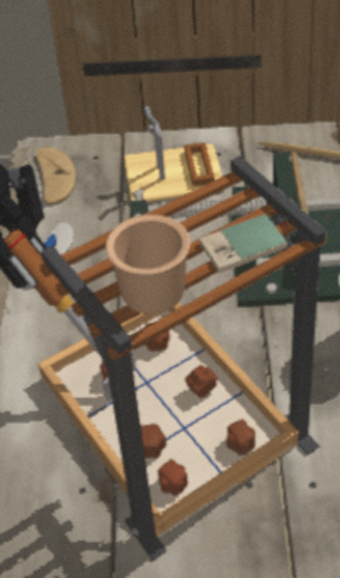

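Run:
```python
from kin import *
c=capture("wrist")
B=np.eye(4);B[:3,:3]=R.from_euler('z',BED[2]).as_matrix();B[:3,3]=[BED[0],BED[1],.01]
for n,p in(("loose",(337,204)),("Ln",(414,216)),("Lm",(370,268)),("Rm",(276,263)),("Rf",(257,289))):
    print(n,np.round(bedT(B,ray(c,p,.022))*1000))
```

```text
loose [[-66. -22.  12.]]
Ln [[-76.  39.  12.]]
Lm [[ 5. 45. 12.]]
Rm [[ 32. -39.  12.]]
Rf [[ 88. -42.  12.]]
```

View pics/b2z.png

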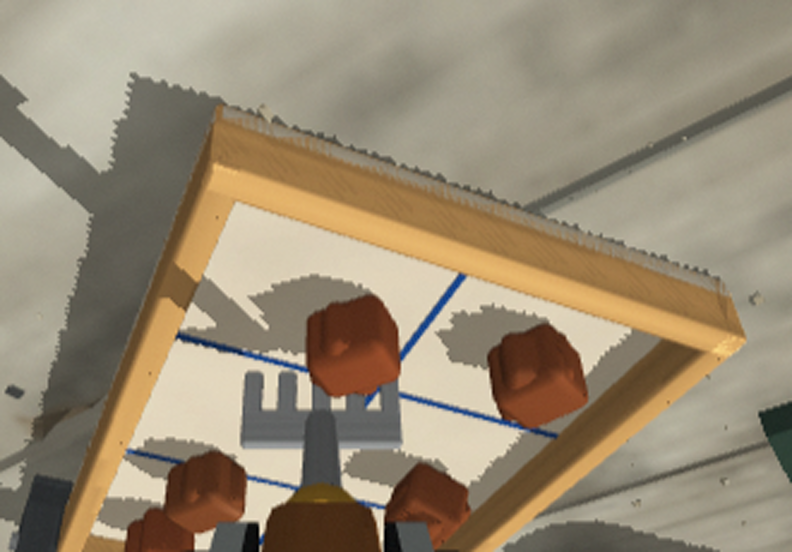

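Request:
apply_moves(
  linear=[
    [-0.0257,0.002,-0.0218],
    [-0.0472,0.0015,-0.0473],
    [-0.0655,0.008,-0.0381],
    [-0.0989,0.0018,-0.0069],
    [-0.1335,-0.0189,0.0286],
    [-0.1333,-0.021,0.0369],
    [-0.1333,-0.021,0.0369],
  ],
  rot=[
    [0,0,0],
    [0,0,0],
    [0.246,0,0.315],
    [0.4925,0,0.63],
    [0.4925,0,0.63],
    [0.4925,0,0.63],
    [0.4925,0,0.63],
  ],
)

```text
clock: 19.98
eef_pos: [0.4747, -0.2555, 0.1729]
orientation: [1.227, 2.214, -0.423]
contact_force: [-0.3, 0.4, -1.8]
width: 0.253
```

```bash
python3 look.py b3
python3 - <<'E'
from kin import *
c=capture("wrist");crop(c["color"],230,110,430,260,4,"b3z.png")
print(proj(c,[rp(BED,(.057,-.038,.016)),rp(BED,(.057,-.038,.034))]))
goy((57,-38,25,0),(57,-38,6,0),(57,-38,6,0))
E
```

```text
(array([ 53.4, -36.2,  63.5]), np.float64(38.0), np.float64(-0.0)) 20.025 [-0.37 -0.25  1.92 -0.46  0.97 -0.76]
[[320.63943812 178.03380302]
 [320.53348067 193.60945585]]
(57, -38, 25, 0) [-0.38 -0.22  1.94 -0.48  0.92 -0.74] 0.0
(57, -38, 6, 0) [-0.38 -0.2   1.96 -0.49  0.88 -0.72] 0.0
(57, -38, 6, 0) [-0.38 -0.2   1.96 -0.49  0.88 -0.72] 0.0
{"linear": [[0.0134, -0.0026, 0.0244], [0.029, -0.0027, 0.0444], [0.029, -0.0027, 0.0444]], "rot": [[0.0018, 0.0014, 0.0002], [0.0018, 0.0014, 0.0002], [0.0018, 0.0014, 0.0002]]} maxrot 0.001762295008143422
```

View pics/b3z.png

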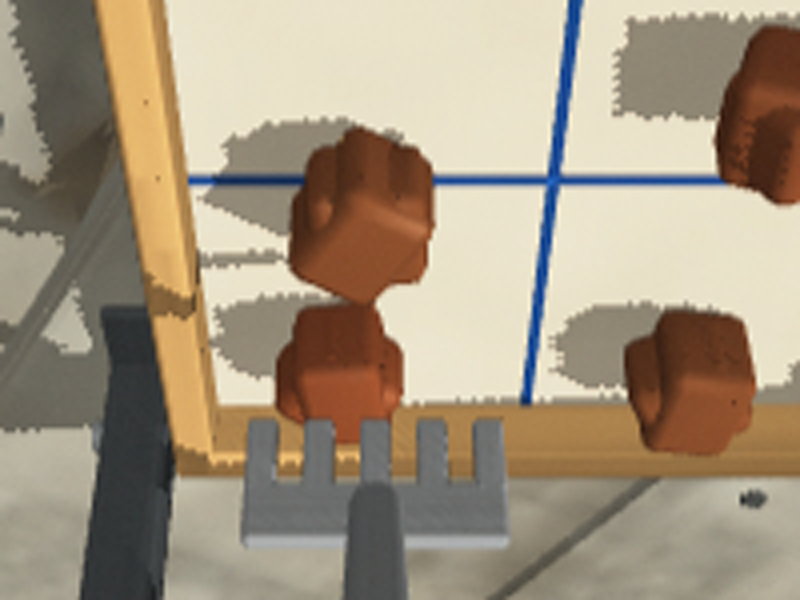

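Run:
```python
from kin import *
goy((59,-38,45,0),(60,-38,25,0),(60,-38,6,0),(60,-38,6,0))
```

```text
(59, -38, 45, 0) [-0.38 -0.24  1.91 -0.46  0.96 -0.77] 0.0
(60, -38, 25, 0) [-0.38 -0.22  1.93 -0.47  0.92 -0.75] 0.0
(60, -38, 6, 0) [-0.38 -0.19  1.95 -0.49  0.88 -0.72] 0.0
(60, -38, 6, 0) [-0.38 -0.19  1.95 -0.49  0.88 -0.72] 0.0
{"linear": [[-0.0052, -0.0026, 0.0051], [0.0102, -0.0026, 0.0269], [0.0258, -0.0027, 0.0469], [0.0258, -0.0027, 0.0469]], "rot": [[0.0018, 0.0014, 0.0002], [0.0018, 0.0014, 0.0002], [0.0018, 0.0014, 0.0002], [0.0018, 0.0014, 0.0002]]} maxrot 0.001762295008143422
```

Request:
apply_moves(
  linear=[
    [-0.0052,-0.0026,0.0051],
    [0.0102,-0.0026,0.0269],
    [0.0258,-0.0027,0.0469],
    [0.0258,-0.0027,0.0469],
  ],
  rot=[
    [0,0,0],
    [0,0,0],
    [0,0,0],
    [0,0,0],
  ],
)

```text
clock: 20.62
eef_pos: [0.4759, -0.262, 0.1331]
orientation: [1.227, 2.214, -0.423]
contact_force: [-0.4, -0.4, -1.4]
width: 0.247
```

Run:
```python
from kin import *
print(head_now(BED),observe()["contact_force"])
goy((52,-38,6,0),(44,-38,6,0),(36,-38,6,0),(28,-38,6,0),(22,-38,6,0),(22,-38,6,0))
```

```text
(array([ 59.5, -38.9,  22.8]), np.float64(37.9), np.float64(-0.002)) [-0.40011909 -0.41632973 -1.44034099]
(52, -38, 6, 0) [-0.37 -0.21  1.97 -0.49  0.89 -0.71] 0.0
(44, -38, 6, 0) [-0.36 -0.23  1.98 -0.5   0.9  -0.7 ] 0.0
(36, -38, 6, 0) [-0.35 -0.25  2.   -0.5   0.91 -0.69] 0.0
(28, -38, 6, 0) [-0.33 -0.27  2.01 -0.51  0.92 -0.68] 0.0
(22, -38, 6, 0) [-0.32 -0.28  2.02 -0.51  0.92 -0.67] 0.0
(22, -38, 6, 0) [-0.32 -0.28  2.02 -0.51  0.92 -0.67] 0.0
{"linear": [[0.0065, 0.0009, -0.0085], [0.015, 0.0009, -0.015], [0.0234, 0.0009, -0.0216], [0.0318, 0.0009, -0.0281], [0.0381, 0.0009, -0.033], [0.0381, 0.0009, -0.033]], "rot": [[-0.0026, -0.0046, 0.0021], [-0.0026, -0.0046, 0.0021], [-0.0026, -0.0046, 0.0021], [-0.0026, -0.0046, 0.0021], [-0.0026, -0.0046, 0.0021], [-0.0026, -0.0046, 0.0021]]} maxrot 0.00462880273538772
```

Request:
apply_moves(
  linear=[
    [0.0065,0.0009,-0.0085],
    [0.015,0.0009,-0.015],
    [0.0234,0.0009,-0.0216],
    [0.0318,0.0009,-0.0281],
    [0.0381,0.0009,-0.033],
    [0.0381,0.0009,-0.033],
  ],
  rot=[
    [0,0,0],
    [0,0,0],
    [0,0,0],
    [0,0,0],
    [0,0,0],
    [0,0,0],
  ],
)

```text
clock: 21.38
eef_pos: [0.4573, -0.2294, 0.1363]
orientation: [1.226, 2.212, -0.422]
contact_force: [0.1, 0.0, -1.7]
width: 0.253
```

Run:
```python
from kin import *
print(head_now(BED),observe()["contact_force"])
goy((25,-38,30,0),(25,-37,70,0),(-10,-10,110,0),(-50,20,160,0),(-80,37,200,0),(-80,37,200,0))
```

```text
(array([ 22.2, -37.2,  26.2]), np.float64(38.0), np.float64(0.001)) [ 0.06268991  0.04820968 -1.73175881]
(25, -38, 30, 0) [-0.33 -0.3   1.99 -0.49  0.97 -0.7 ] 0.0
(25, -37, 70, 0) [-0.33 -0.34  1.94 -0.47  1.05 -0.75] 0.0
(-10, -10, 110, 0) [-0.21 -0.38  1.88 -0.5   1.18 -0.68] 0.0
(-50, 20, 160, 0) [-0.08 -0.38  1.79 -0.54  1.34 -0.61] 0.0
(-80, 37, 200, 0) [ 0.02 -0.38  1.71 -0.56  1.45 -0.58] 0.0
(-80, 37, 200, 0) [ 0.02 -0.38  1.71 -0.56  1.45 -0.58] 0.0
{"linear": [[-0.0216, -0.001, -0.0217], [-0.0545, 0.0003, -0.0637], [-0.0505, 0.0364, -0.1344], [-0.0496, 0.0764, -0.2198], [-0.0509, 0.0991, -0.2864], [-0.0509, 0.0991, -0.2864]], "rot": [[0.0006, -0.0005, 0.0011], [0.0006, -0.0005, 0.0011], [0.0006, -0.0005, 0.0011], [0.0006, -0.0005, 0.0011], [0.0006, -0.0005, 0.0011], [0.0006, -0.0005, 0.0011]]} maxrot 0.0011377583269883056
```

Request:
apply_moves(
  linear=[
    [-0.0216,-0.001,-0.0217],
    [-0.0545,0,-0.0637],
    [-0.0505,0.0364,-0.1344],
    [-0.0496,0.0764,-0.2198],
    [-0.0509,0.0991,-0.2864],
    [-0.0509,0.0991,-0.2864],
  ],
  rot=[
    [0,0,0],
    [0,0,0],
    [0,0,0],
    [0,0,0],
    [0,0,0],
    [0,0,0],
  ],
)

```text
clock: 22.12
eef_pos: [0.4678, -0.1016, 0.3337]
orientation: [1.222, 2.207, -0.415]
contact_force: [0.4, 0.2, -2.5]
width: 0.248
```

```bash
python3 look.py b4
python3 - <<'E'
from kin import *
c=capture("wrist");crop(c["color"],180,20,400,230,3.4,"b4z.png")
E
```

```text
(array([-79.9,  38.6, 220.5]), np.float64(38.1), np.float64(0.006)) 22.175 [ 0.02 -0.38  1.71 -0.56  1.45 -0.58]
```

View pics/b4z.png

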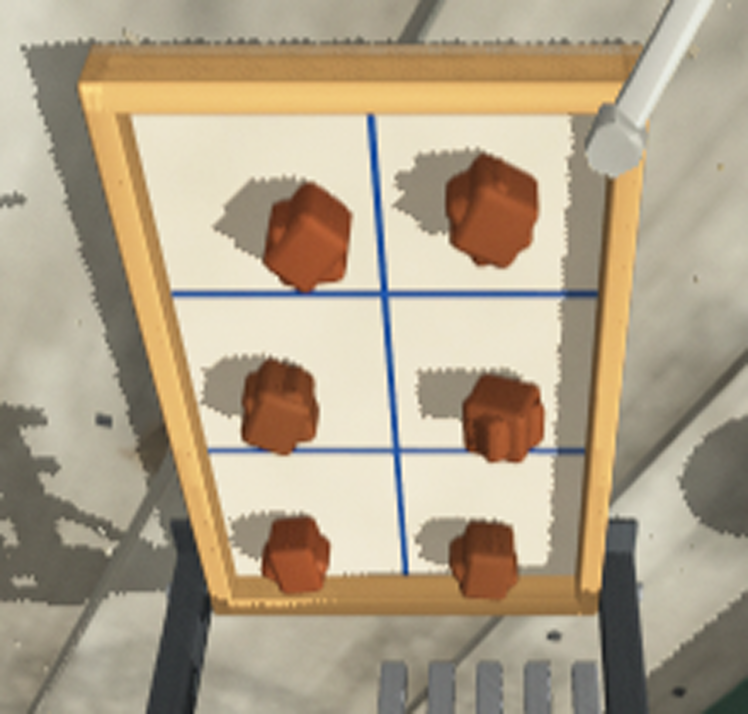

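View pics/b4s.png

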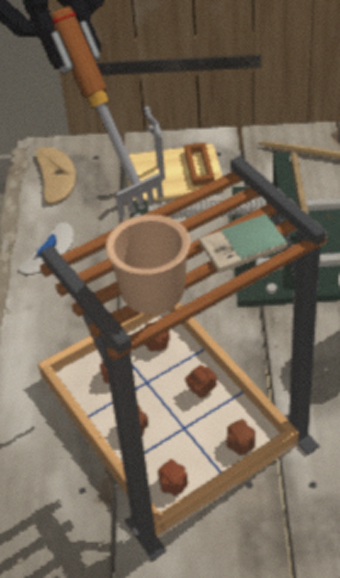

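```bash
cat > back.py <<'E'
from kin import *
import sys
f=float(sys.argv[1]);n=int(sys.argv[2]);dz=float(sys.argv[3]); log()
LN=LEAN-np.radians(1.7)
gq=np.load("grasp.npy"); Rg=R.from_rotvec(gq[3:]).as_matrix(); grip=gq[:3]+GX*Rg[:,0]+GZ*Rg[:,2]
R1=toolR(.122,LN); p1=grip+[0,0,dz]-GX*R1[:,0]-GZ*R1[:,2]
p0,R0,o=cur(); pt=p0+(p1-p0)*f
pts([(p0+(pt-p0)*i/n,slerp_rot(R1,f*i/n)) for i in range(1,n+1)])
print(np.round(o["joints"],2),np.round(p1,4),o["contact_force"])
E
python3 back.py .5 4 .2
```

```text
{"linear": [[0.0223, 0.0226, -0.0174], [0.0446, 0.0452, -0.0347], [0.0669, 0.0678, -0.0521], [0.0892, 0.0904, -0.0694]], "rot": [[-0.1717, 0.0059, -0.226], [-0.3433, 0.0118, -0.452], [-0.515, 0.0177, -0.6779], [-0.6867, 0.0236, -0.9039]]} maxrot 0.9039189000891104
[ 0.01 -0.38  1.71 -0.56  1.45 -0.58] [0.4915 0.1116 0.327 ] [-0.99788217  0.59289606 -2.66485919]
```

Request:
apply_moves(
  linear=[
    [0.0223,0.0226,-0.0174],
    [0.0446,0.0452,-0.0347],
    [0.0669,0.0678,-0.0521],
    [0.0892,0.0904,-0.0694],
  ],
  rot=[
    [-0.172,0.006,-0.226],
    [-0.343,0.012,-0.452],
    [-0.515,0.018,-0.678],
    [-0.687,0.0236,-0.904],
  ],
)

```text
clock: 22.78
eef_pos: [0.4787, 0.0037, 0.3265]
orientation: [0.547, 2.444, -0.192]
contact_force: [-0.2, 0.7, -1.6]
width: 0.252
```

```bash
python3 back.py 1 4 .2
```

```text
{"linear": [[0.009, 0.0343, -0.0073], [0.018, 0.0687, -0.0145], [0.027, 0.103, -0.0218], [0.036, 0.1373, -0.029]], "rot": [[-0.1712, 0.0056, -0.2246], [-0.3424, 0.0111, -0.4492], [-0.5135, 0.0167, -0.6739], [-0.6847, 0.0223, -0.8985]]} maxrot 0.8984768153675418
[ 0.12 -0.51  1.8  -0.35  1.3  -1.01] [0.4915 0.1116 0.327 ] [-0.23686994  0.66804482 -1.57419855]
```

Request:
apply_moves(
  linear=[
    [0.009,0.0343,-0.0073],
    [0.018,0.0687,-0.0145],
    [0.027,0.103,-0.0218],
    [0.036,0.1373,-0.029],
    [0.036,0.1373,-0.029],
  ],
  rot=[
    [-0.171,0.0056,-0.2246],
    [-0.342,0.011,-0.449],
    [-0.5135,0.0167,-0.674],
    [-0.685,0.022,-0.8985],
    [-0.685,0.022,-0.8985],
  ],
)

```text
clock: 23.4
eef_pos: [0.4921, 0.1107, 0.3271]
orientation: [-0.146, 2.504, 0.048]
contact_force: [-0.2, -0.6, -1.9]
width: 0.249
```

```bash
python3 back.py 1 4 .08
python3 - <<'E'
from kin import *
s=capture("side"); crop(s["color"],170,80,330,250,4,"c1s.png")
t=capture("top"); crop(t["color"],170,230,270,340,6,"c1t.png")
c=capture("wrist"); cv2.imwrite("pics/c1.png",c["color"])
E
```

```text
{"linear": [[0.0239, 0.0003, 0.0322], [0.0477, 0.0007, 0.0643], [0.0716, 0.001, 0.0965], [0.0954, 0.0013, 0.1287]], "rot": [[-0.0016, 0.0, -0.0021], [-0.0033, 0.0, -0.0042], [-0.0049, 0.0, -0.0063], [-0.0065, 0.0, -0.0084]]} maxrot 0.008394047142282347
[ 0.16 -0.5   1.79 -0.03  1.22 -1.52] [0.4915 0.1116 0.207 ] [-0.17525142 -0.59636181 -1.85581893]
```

View pics/c1s.png

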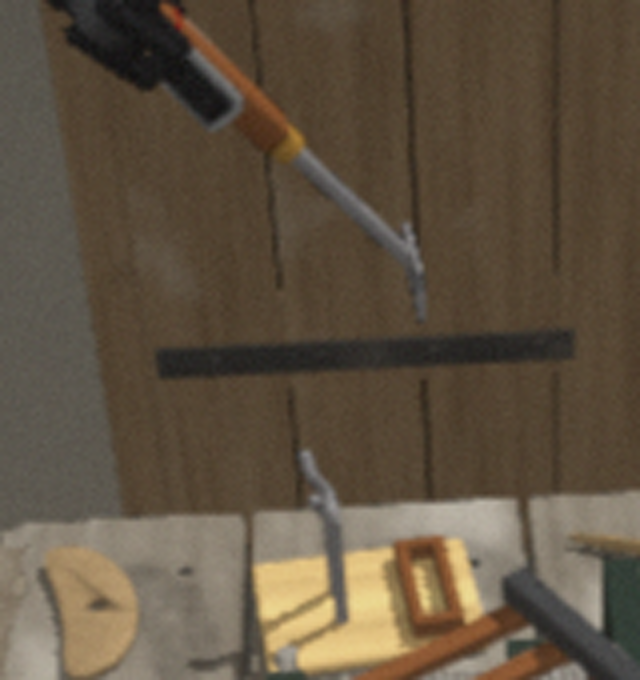

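View pics/c1.png

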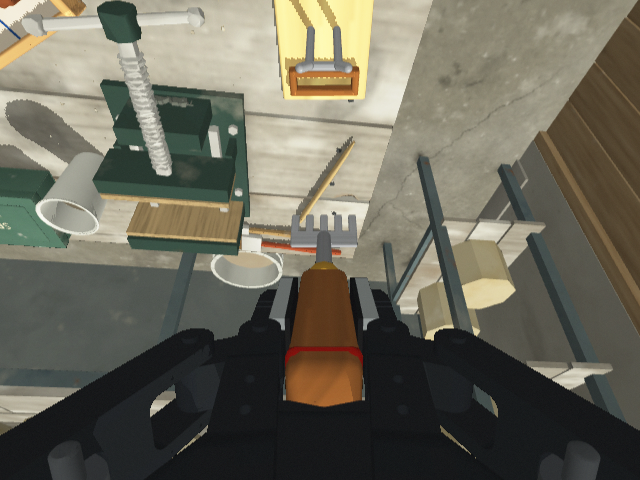

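Request:
apply_moves(
  linear=[
    [0.0239,0.0003,0.0322],
    [0.0477,0.0007,0.0643],
    [0.0716,0.001,0.0965],
    [0.0954,0.0013,0.1287],
    [0.0954,0.0013,0.1287],
  ],
  rot=[
    [-0.002,0,-0.002],
    [-0.003,0,-0.004],
    [-0.005,0,-0.006],
    [-0.0065,0,-0.0084],
    [-0.0065,0,-0.0084],
  ],
)

```text
clock: 24.18
eef_pos: [0.4907, 0.1121, 0.2061]
orientation: [-0.155, 2.506, 0.05]
contact_force: [-0.4, 1.0, -0.3]
width: 0.253
```

```bash
python3 back.py 1 3 .03
python3 - <<'E'
from kin import *
s=capture("side"); crop(s["color"],190,120,310,250,5,"c2s.png")
t=capture("top"); crop(t["color"],170,230,270,340,6,"c2t.png")
E
```

```text
{"linear": [[0.0126, -0.0003, 0.0178], [0.0253, -0.0006, 0.0357], [0.0379, -0.0008, 0.0535]], "rot": [[0.0004, -0.0013, 0.0007], [0.0009, -0.0026, 0.0015], [0.0013, -0.004, 0.0022]]} maxrot 0.003951220286009862
[ 0.17 -0.48  2.01 -0.03  0.98 -1.52] [0.4915 0.1116 0.157 ] [-0.36164021  1.02364277 -0.32502554]
```

View pics/c2s.png

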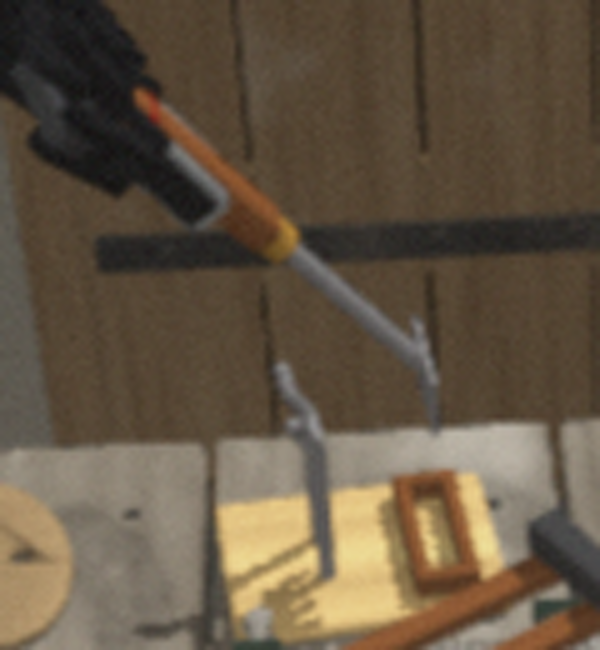

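View pics/c2t.png

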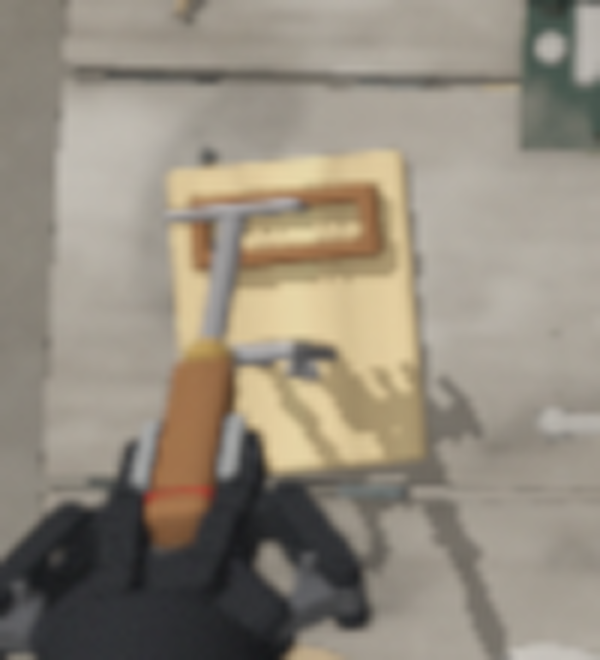

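Request:
apply_moves(
  linear=[
    [0.0126,-0.0003,0.0178],
    [0.0253,-0.0006,0.0357],
    [0.0379,-0.0008,0.0535],
    [0.0379,-0.0008,0.0535],
  ],
  rot=[
    [0,-0.001,0],
    [0,-0.002,0],
    [0.001,-0.004,0.002],
    [0.001,-0.004,0.002],
  ],
)

```text
clock: 24.78
eef_pos: [0.4924, 0.1123, 0.1585]
orientation: [-0.155, 2.501, 0.052]
contact_force: [-0.7, 0.1, -1.8]
width: 0.252
```

```bash
python3 back.py 1 3 .002
python3 - <<'E'
from kin import *
s=capture("side"); crop(s["color"],190,120,310,250,5,"c3s.png")
c=capture("wrist"); crop(c["color"],230,80,430,290,3.5,"c3w.png")
t=capture("top"); crop(t["color"],170,230,270,340,6,"c3t.png")
E
```

```text
{"linear": [[0.0082, -0.0003, 0.0103], [0.0163, -0.0006, 0.0206], [0.0245, -0.0009, 0.0309]], "rot": [[0.0009, 0.002, 0.0007], [0.0019, 0.004, 0.0015], [0.0028, 0.0061, 0.0022]]} maxrot 0.006059677394354843
[ 0.16 -0.44  2.08 -0.03  0.86 -1.52] [0.4915 0.1116 0.129 ] [-0.74862633  0.05786564 -1.84758197]
```

View pics/c3s.png

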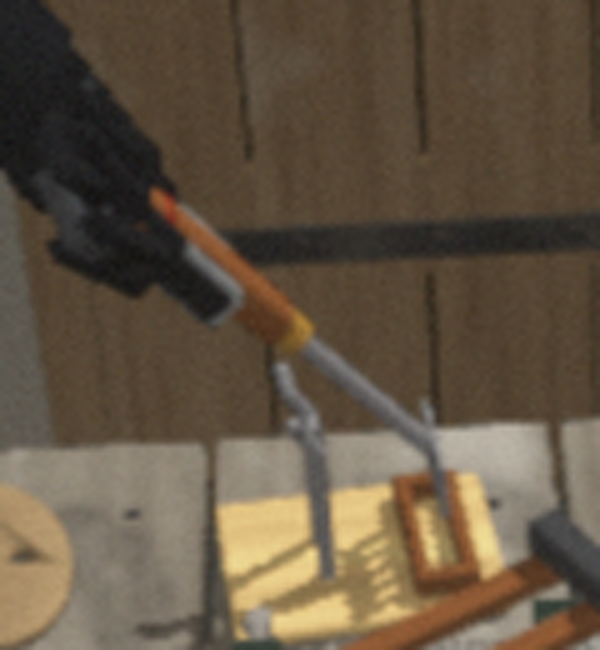

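View pics/c3w.png

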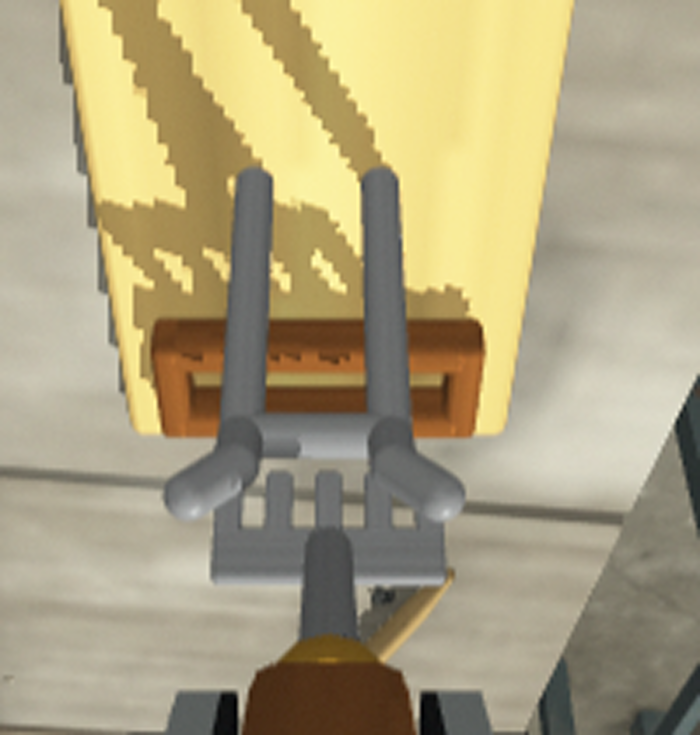

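View pics/c3t.png

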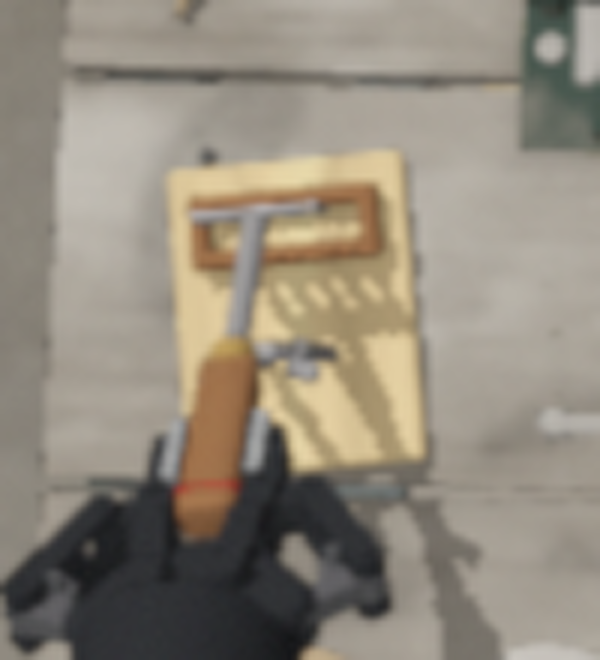

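Run:
```python
from kin import *
s=capture("side")
a=proj(s,[rp(REST,(0,-.025,.008)),rp(REST,(0,-.025,.0385)),rp(REST,(.004,-.025,.0385))]);print(a)
t=capture("top")
print(proj(t,[rp(REST,(0,0,.038)),rp(REST,(0,0,.0685)),rp(REST,(0.003,0,.0685))]))
crop(s["color"],255,180,295,245,9,"c4s.png")
```

```text
[[280.12089395 234.76038417]
 [279.62492125 224.47031888]
 [281.39403225 224.23064611]]
[[213.37302759 266.67393651]
 [211.04473768 265.90724072]
 [210.94763181 264.61820189]]
```

View pics/c4s.png

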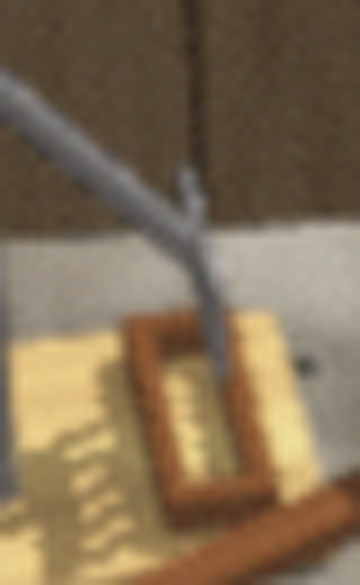

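Request:
apply_moves(
  linear=[
    [0.0032,-0.0033,-0.0025],
    [0.0077,-0.0033,0.0033],
    [0.0154,-0.0033,0.0131],
    [0.0198,-0.0033,0.0187],
    [0.0198,-0.0033,0.0187],
  ],
  rot=[
    [0.001,0.003,0.001],
    [0.001,0.003,0.001],
    [0.001,0.003,0.001],
    [0.001,0.003,0.001],
    [0.001,0.003,0.001],
  ],
)

```text
clock: 25.65
eef_pos: [0.4894, 0.1096, 0.139]
orientation: [-0.154, 2.501, 0.051]
contact_force: [-0.9, -0.9, -1.9]
width: 0.247
```

Run:
```python
from kin import *
o=observe();print(o["eef_pos"],o["contact_force"],o["torque"])
s=capture("side"); crop(s["color"],205,165,295,245,8,"c5s.png")
c=capture("wrist"); crop(c["color"],230,80,430,290,3.5,"c5w.png")
t=capture("top"); crop(t["color"],170,230,270,340,6,"c5t.png")
```

```text
[0.48941834 0.10960584 0.1389737 ] [-0.94056289 -0.85264533 -1.87796024] [-0.09106687  0.56314794  0.03920253]
```

View pics/c5s.png

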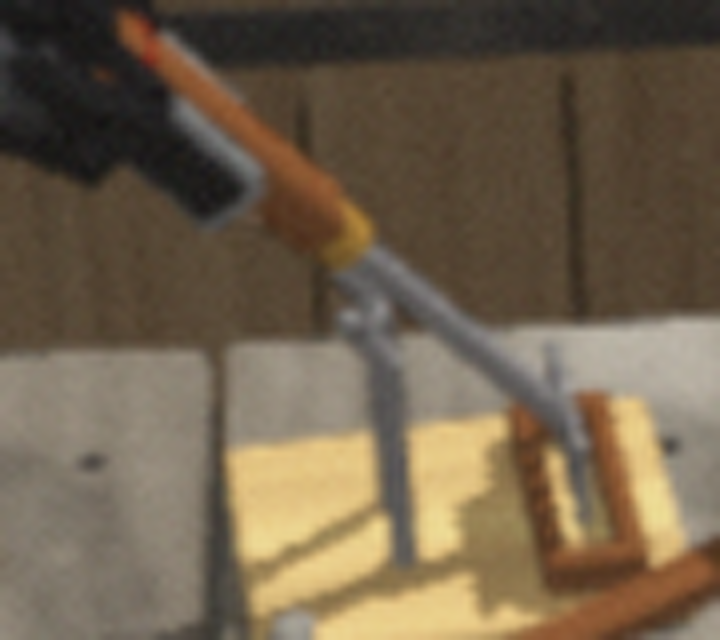

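View pics/c5w.png

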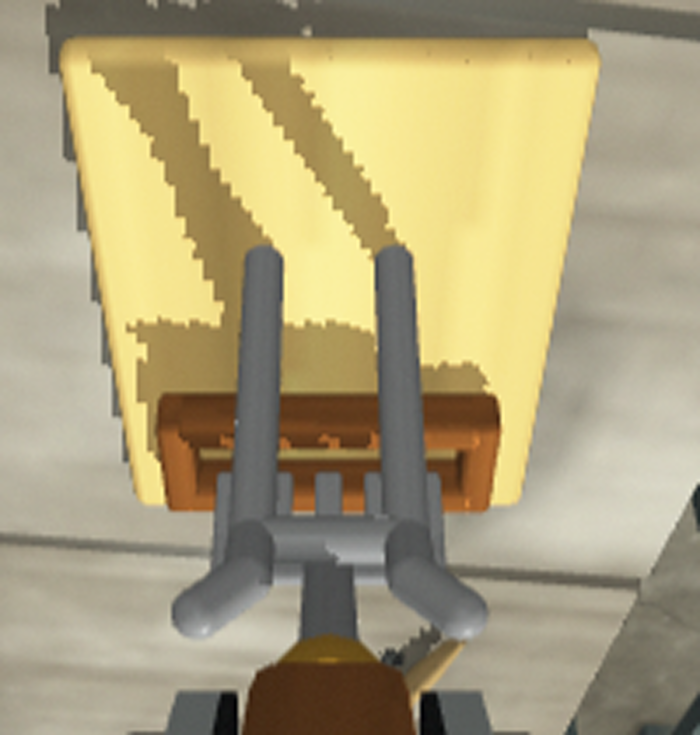

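View pics/c5t.png

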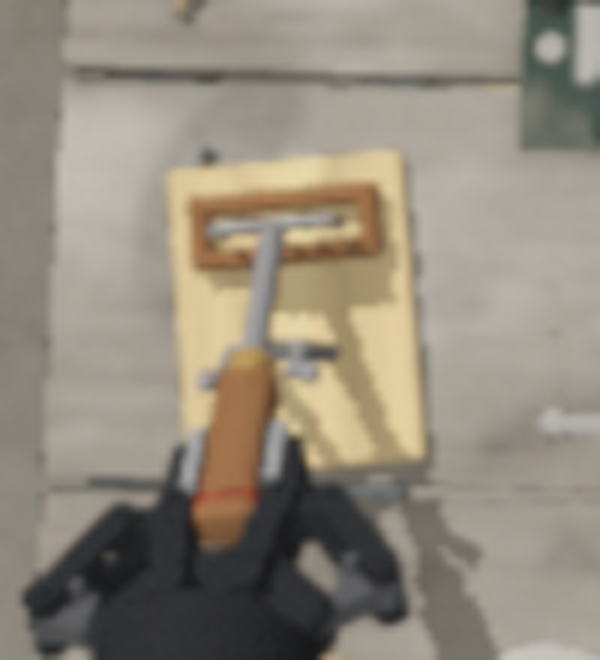

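Request:
apply_moves(
  linear=[
    [0.004,0,0.0054],
    [0.0067,0,0.0091],
    [0.0067,0,0.0091],
  ],
  rot=[
    [0,0,0],
    [0,0,0],
    [0,0,0],
  ],
)

```text
clock: 26.18
eef_pos: [0.4896, 0.1096, 0.131]
orientation: [-0.154, 2.5, 0.051]
contact_force: [-1.2, -0.3, -1.3]
width: 0.248
```

Run:
```python
from kin import *
o=observe();print(o["eef_pos"],o["contact_force"],o["torque"])
s=capture("side"); crop(s["color"],205,165,295,245,8,"c6s.png")
c=capture("wrist"); crop(c["color"],230,80,430,290,3.5,"c6w.png")
```

```text
[0.48960784 0.10961038 0.13095621] [-1.15247096 -0.28412944 -1.27437592] [-0.07498183  0.55219188 -0.05918272]
```

View pics/c6s.png

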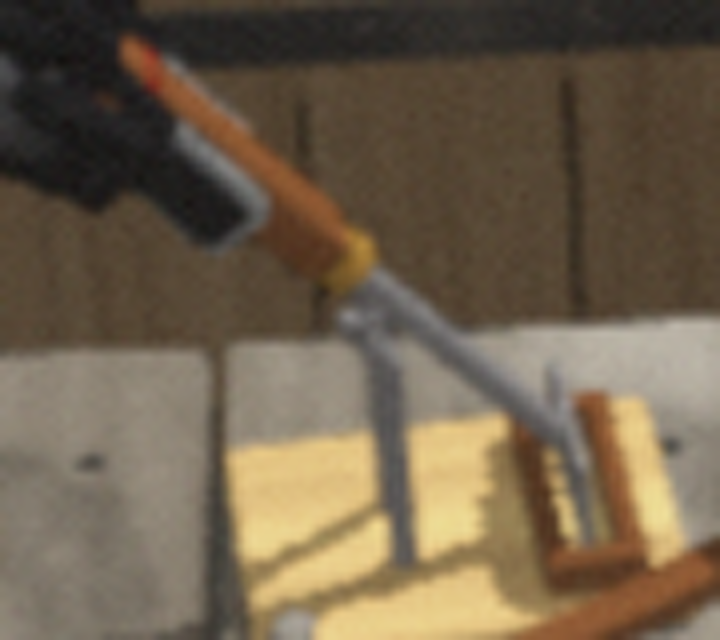

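View pics/c6w.png

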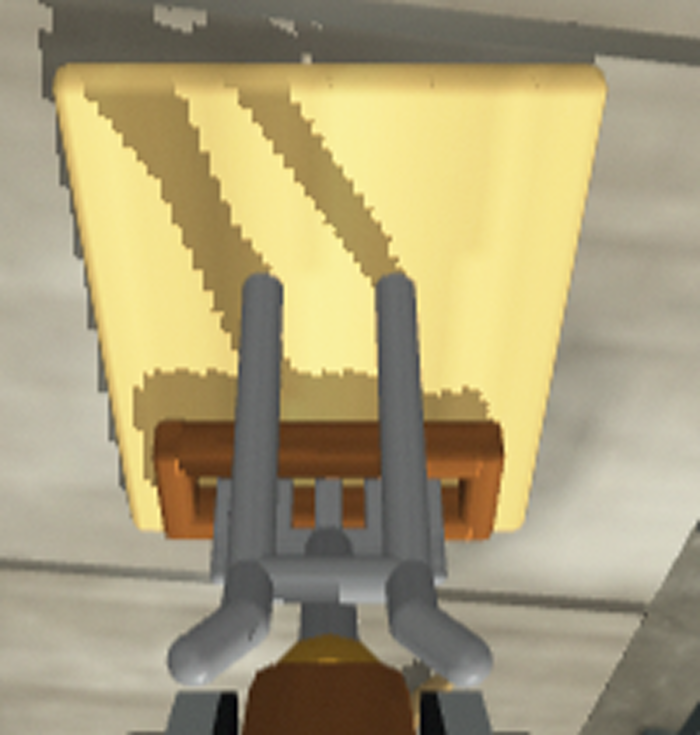

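Request:
apply_moves(
  linear=[
    [0.0016,0,0.0022],
    [0.003,0,0.0041],
    [0.003,0,0.0041],
  ],
  rot=[
    [0,0,0],
    [0,0,0],
    [0,0,0],
  ],
)

```text
clock: 26.65
eef_pos: [0.49, 0.1097, 0.1278]
orientation: [-0.154, 2.499, 0.052]
contact_force: [0.5, 0.7, -2.1]
width: 0.248
```

Run:
```python
from kin import *
o=observe();print(o["eef_pos"],o["contact_force"],o["torque"])
s=capture("side"); crop(s["color"],205,165,295,245,8,"c7s.png")
```

```text
[0.48996481 0.10966714 0.12777909] [ 0.53491927  0.69267942 -2.10267871] [-0.04917374  0.4254637  -0.04445858]
```

View pics/c7s.png

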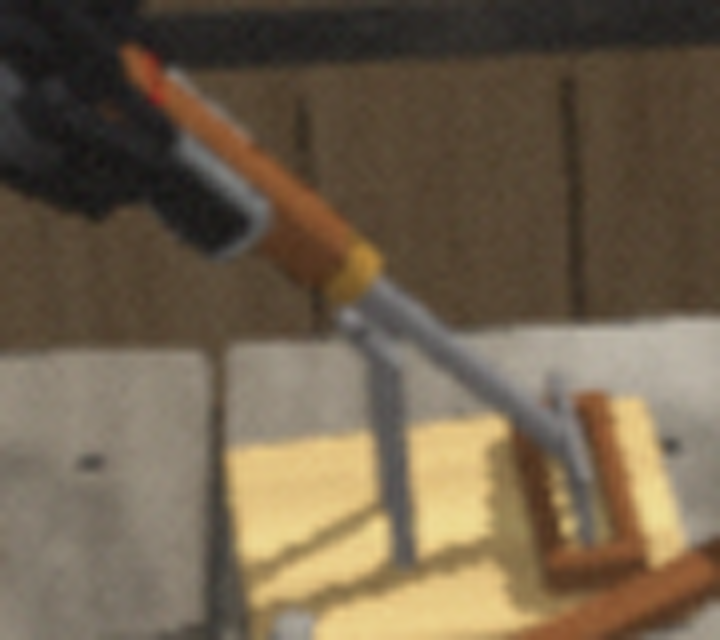

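Request:
apply_moves(
  linear=[
    [0.0007,0,0.001],
    [0.0007,0,0.001],
  ],
  rot=[
    [0,0,0],
    [0,0,0],
  ],
)

```text
clock: 26.95
eef_pos: [0.4901, 0.1097, 0.1272]
orientation: [-0.154, 2.499, 0.052]
contact_force: [1.5, 0.3, -0.2]
width: 0.251
```

Request:
apply_moves(
  linear=[
    [0,0,0],
    [0,0,0],
    [0,0,0],
    [0,0,0],
    [0,0,0],
    [0,0,0],
  ],
  rot=[
    [0,0,0],
    [0,0,0],
    [0,0,0],
    [0,0,0],
    [0,0,0],
    [0,0,0],
  ],
  gripper=1.0,
)

```text
clock: 27.7
eef_pos: [0.4899, 0.1097, 0.1268]
orientation: [-0.154, 2.5, 0.052]
contact_force: [0.4, -0.6, -0.3]
width: 1.001
```

Run:
```python
from kin import *
o=observe();print(o["eef_pos"],o["contact_force"],o["torque"],o["width"])
s=capture("side"); crop(s["color"],205,165,295,245,8,"c8s.png")
c=capture("wrist"); cv2.imwrite("pics/c8w.png",c["color"])
```

```text
[0.48988644 0.10965585 0.12678584] [ 0.37956129 -0.64653778 -0.30032145] [-0.04377509  0.28837167  0.03387294] 1.0013794663957432
```

View pics/c8s.png

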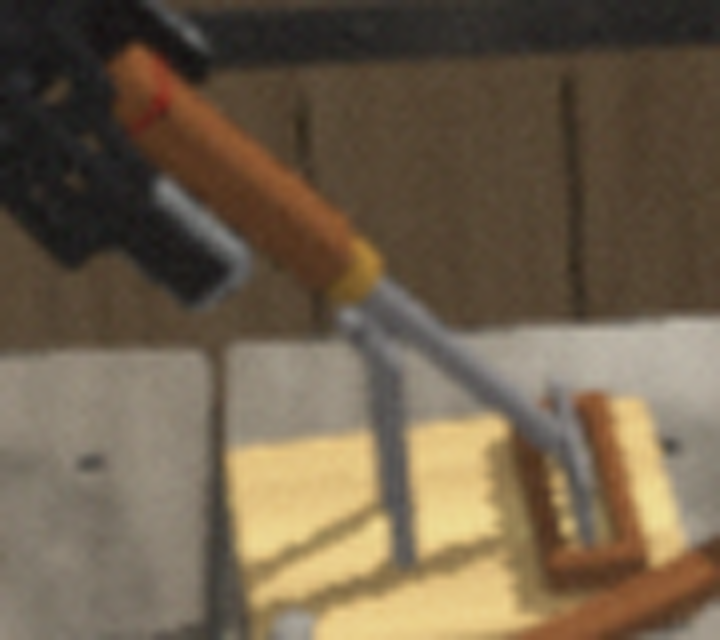

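View pics/c8w.png

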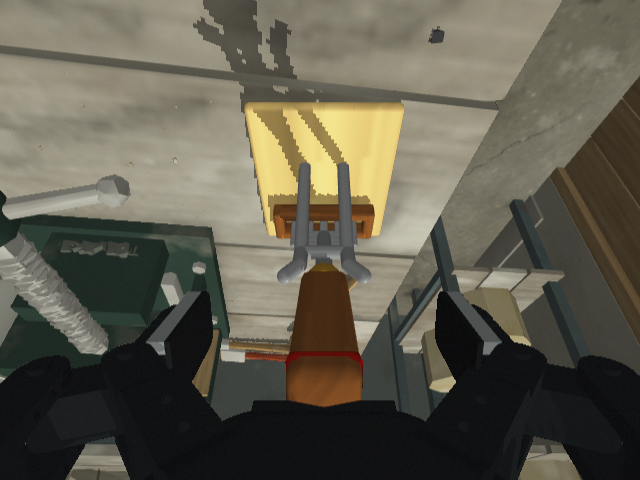

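Request:
apply_moves(
  linear=[
    [0,0,-0.02],
    [0,0,-0.05],
    [0,0,-0.09],
    [0,0,-0.13],
    [0,0,-0.15],
    [0,0,-0.15],
    [0,0,-0.15],
  ],
  rot=[
    [0,0,0],
    [0,0,0],
    [0,0,0],
    [0,0,0],
    [0,0,0],
    [0,0,0],
    [0,0,0],
  ],
)

```text
clock: 28.68
eef_pos: [0.4234, 0.1014, 0.2163]
orientation: [-0.154, 2.501, 0.051]
contact_force: [1.0, -0.2, 0.3]
width: 0.999
```

Run:
```python
from kin import *
o=observe();print(o["clock"],o["eef_pos"],o["contact_force"],o["qd"].round(3))
s=capture("side"); crop(s["color"],160,130,360,470,1.7,"d1s.png"); crop(s["color"],205,165,295,245,6,"d1r.png")
t=capture("top"); crop(t["color"],170,200,480,370,2.5,"d1t.png")
```

```text
28.675 [0.42340315 0.10135372 0.21632242] [ 0.98186197 -0.17691737  0.31759655] [-0.001  0.011  0.005  0.     0.004  0.001]
```

View pics/d1s.png

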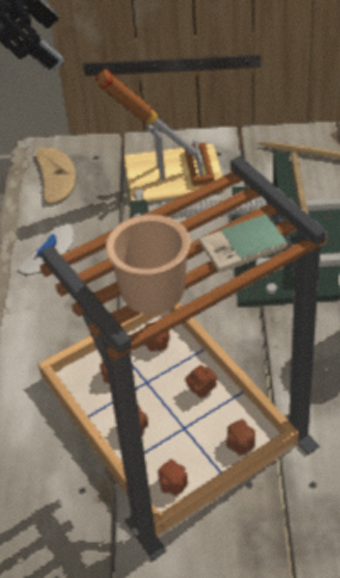

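View pics/d1r.png

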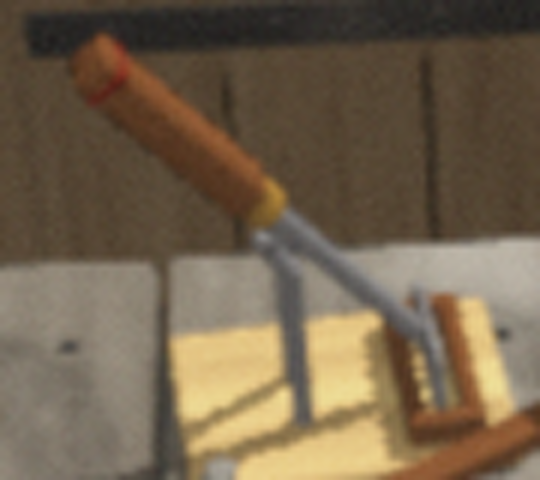

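View pics/d1t.png

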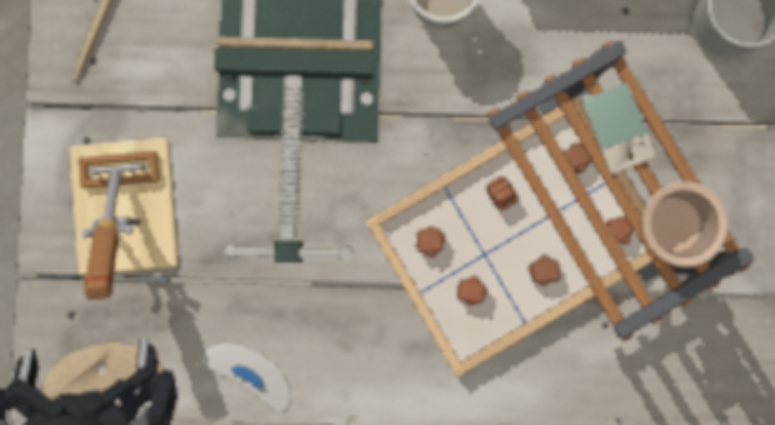

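The top view shows one lump in each of the six fields. The rake sits in its stand as found, and the gripper is clear of everything.

```bash
python3 -c "
from bench import *
print(finish_job())"
```

```text
the job is handed in; nothing more can be done
None
```

I spread the six clay lumps one to a field, put the rake back in its stand, and handed the job in at about 29 s of the 72 s allowed. `finish_job()` gave no verdict.

**What I did:** I gripped the rake along its handle and lifted it over the vice. I drew both upper lumps off their stacks with the tines, then pulled four lumps into their fields. The two far base lumps stayed where they were.

**Last checks:**
- **Lumps:** the wrist view after the last stroke, and the side and top views at the end, show one lump flat on the bed in each field. The near-right lump is nearest a line among those I measured, with its centre about 22 mm from the middle line. I did not re-measure the middle-right lump after its last pull. I aimed it at about x = 6 mm, and the pictures show it inside its field.
- **Rake:** it sits in the trough and fork, matching the first side picture to within about a millimetre or two by eye. The gripper is open and clear of it.
- **Surroundings:** the beaker and shelf look undisturbed in the pictures, and I felt no contact forces of note while raking.

**What disagreed or went off plan:**
- The top camera placed things up to about 7 mm off in y compared with the side and wrist cameras. I worked from the side and wrist cameras.
- I gripped the handle about 6.5 mm off centre, and the rake turned about 1.7° in the grip while pulling. I corrected for both when putting it back.
- The upper lump on the right rolled to the middle line as it fell, so I moved it into its field with a slanted stroke.

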